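# Check-weigh the medicine jars at the clinic desk

## Task

Check-weigh the medicine jars: stand all the jars that are on the green mat in the blue pan of the balance, take the nest of weights apart from the top down (lid first), and put weights into the steel pan until the beam is level, then let go and give it a couple of seconds to settle. When it has balanced, move the jars upright into the wooden tray and leave the steel pan down under its weights. The weights must all end upright and none stacked on another, with the unused ones and the lid put down on the desk or mat, and the other things on the desk left alone.

Things in the scene. Friction and masses are not known exactly. Their poses are not given: they have to be found in the camera images.
- jar_white_c (a point): white jar with white cap; closed round medicine jar, diameter 44, height 44, with a paper band, weighing about 50 g (to 2 percent). Two or three of the four jars are there each time. The point is its centre, 22 above its foot; z is up along the jar's axis
- jar_amber_c (a point): amber jar with orange cap; closed round medicine jar, diameter 44, height 44, with a paper band, weighing about 100 g (to 2 percent). Two or three of the four jars are there each time. The point is its centre, 22 above its foot; z is up along the jar's axis
- jar_red_c (a point): red jar with red cap; closed round medicine jar, diameter 44, height 44, with a paper band, weighing about 100 g (to 2 percent). Two or three of the four jars are there each time. The point is its centre, 22 above its foot; z is up along the jar's axis
- jar_black_c (a point): black jar with black cap; closed round medicine jar, diameter 44, height 44, with a paper band, weighing about 150 g (to 2 percent). Two or three of the four jars are there each time. The point is its centre, 22 above its foot; z is up along the jar's axis
- w200_c (a point): balance weight of 200 g: a brass round cup-like weight, outer diameter 52, height 38, with a round recess in its top 44 wide and 14 deep (solid below). The point is its centre, 19 above its foot; z up along its axis. At the start it is the lowest of the nest and stands on the black weights mat
- w100_c (a point): balance weight of 100 g: a steel round cup-like weight, outer diameter 41, height 38, with a round recess in its top 33 wide and 14 deep (solid below). The point is its centre, 19 above its foot; z up along its axis. At the start its foot stands in the recess of the brass weight, so its upper 24 show above it
- w50_c (a point): balance weight of 50 g: a copper round cup-like weight, outer diameter 30, height 38, with a round recess in its top 22 wide and 14 deep (solid below). The point is its centre, 19 above its foot; z up along its axis. At the start its foot stands in the recess of the steel weight, so its upper 24 show above it
- lid_c (a point): yellow lid of the nest, 40 g, 40 high in all: a plug 18 across and 10 high below, a disc 30 across and 6 thick, then an upright knob 16 across and 24 high. At the start its plug stands 10 deep in the recess of the copper weight. It stands by itself on its plug. The point is on its axis, 28 above the plug's foot (12 below the knob's top); z up
- goods_pan (a point): centre of the upper face of the floor of the blue goods pan of the two-pan balance, on the balance's left (+y) side: a flat tray 160 along its own x by 120 along y, rim standing 20 above that floor, 3 thick. It rides on the beam and stays horizontal; about 74 above the desk when level, moving 12 up and down. Axes: those of the balance
- weights_pan (a point): the same point of the bare steel weights pan, on the balance's right (-y) side, 270 from the blue pan, of the same size; it goes up as the blue one goes down. Between the pans stands the dial plate, 70 wide, its top 120 above the desk
- beam (a joint): tilt of the balance beam in rad, shown by the black needle on the white dial: 0 is level, positive when the blue goods pan is high and the weights pan low, negative the other way. A difference of load between the pans tilts it 0.0189 rad for every 10 g, wherever things lie in the pans, up to the stops at 0.09 either way (about 48 g); it settles in about 2 s. Within 0.035 counts as level
- tray_in (a point): centre of the inner floor of the fixed wooden out-tray in front of the balance: 110 along its x by 220 along its y outside, walls 6 thick, rim 16 above the desk; floor 6 above the desk
- jar_mat: green mat 160 by 160 by 3, fixed, where the jars stand at the start, at the left or the right of the desk; origin under its centre
- weights_mat: black mat 160 by 160 by 3, fixed, with the nest of weights, on the other side; origin under its centre
- stamp: bystander: wooden rubber stamp, 26 across, 56 high, origin at its foot
- tape: bystander: roll of yellow tape lying flat, 52 across, 18 high, origin at its underside
- sanitiser: bystander: white bottle with blue cap, 56 across, 130 high, origin at its foot
- stapler: bystander: red and black stapler, 120 long in y, 38 high, origin at its underside
- pen_mug: bystander: blue ceramic cup, 74 across, 90 high, origin at its foot
- card_box: bystander: cardboard box 90 by 130 by 70, origin at its underside

How it is judged (in metres and radians):
On the way:
1. all the jars that are there stand in the blue pan, and the beam is level and at rest, untouched (x of jar_white_c in the frame of goods_pan between -0.075 and 0.075 m and y of jar_white_c in the frame of goods_pan between -0.055 and 0.055 m and z of jar_white_c in the frame of goods_pan between 0.014 and 0.03 m and angle between each of jar_white_c, jar_amber_c, jar_red_c, jar_black_c's own z axis and vertical below 0.2 rad and x of jar_amber_c in the frame of goods_pan between -0.075 and 0.075 m and y of jar_amber_c in the frame of goods_pan between -0.055 and 0.055 m and z of jar_amber_c in the frame of goods_pan between 0.014 and 0.03 m and x of jar_red_c in the frame of goods_pan between -0.075 and 0.075 m and y of jar_red_c in the frame of goods_pan between -0.055 and 0.055 m and z of jar_red_c in the frame of goods_pan between 0.014 and 0.03 m and x of jar_black_c in the frame of goods_pan between -0.075 and 0.075 m and y of jar_black_c in the frame of goods_pan between -0.055 and 0.055 m and z of jar_black_c in the frame of goods_pan between 0.014 and 0.03 m and value of joint beam between -0.035 and 0.035 rad and velocity of joint beam between -0.05 and 0.05 rad/s and contact force between the fingers and anything else below 0.5 N), for 0.8 s.
At the end, for the whole second after the job is handed in: All jars present upright (0.2 rad) on the wooden tray's floor; every weight upright and unstacked, in the steel pan or on desk or mat (centre below 33 mm); lid down on desk or mat (point below 45 mm); the balancing weights still hold the steel pan down (beam over 0.06 rad) (x of jar_white_c in the frame of tray_in between -0.05 and 0.05 m and y of jar_white_c in the frame of tray_in between -0.105 and 0.105 m and z of jar_white_c in the frame of tray_in between 0.014 and 0.03 m and angle between each of jar_white_c, jar_amber_c, jar_red_c, jar_black_c, w50_c, w100_c, w200_c's own z axis and vertical below 0.2 rad and x of jar_amber_c in the frame of tray_in between -0.05 and 0.05 m and y of jar_amber_c in the frame of tray_in between -0.105 and 0.105 m and z of jar_amber_c in the frame of tray_in between 0.014 and 0.03 m and x of jar_red_c in the frame of tray_in between -0.05 and 0.05 m and y of jar_red_c in the frame of tray_in between -0.105 and 0.105 m and z of jar_red_c in the frame of tray_in between 0.014 and 0.03 m and x of jar_black_c in the frame of tray_in between -0.05 and 0.05 m and y of jar_black_c in the frame of tray_in between -0.105 and 0.105 m and z of jar_black_c in the frame of tray_in between 0.014 and 0.03 m and (height (world z) of w50_c below 0.033 m or (x of w50_c in the frame of weights_pan between -0.08 and 0.08 m and y of w50_c in the frame of weights_pan between -0.06 and 0.06 m and z of w50_c in the frame of weights_pan between 0.01 and 0.03 m)) and (height (world z) of w100_c below 0.033 m or (x of w100_c in the frame of weights_pan between -0.08 and 0.08 m and y of w100_c in the frame of weights_pan between -0.06 and 0.06 m and z of w100_c in the frame of weights_pan between 0.01 and 0.03 m)) and (height (world z) of w200_c below 0.033 m or (x of w200_c in the frame of weights_pan between -0.08 and 0.08 m and y of w200_c in the frame of weights_pan between -0.06 and 0.06 m and z of w200_c in the frame of weights_pan between 0.01 and 0.03 m)) and height (world z) of lid_c below 0.045 m and value of joint beam above 0.06 rad); the robot touches nothing.
It fails at once if one of the other things on the desk is pushed more than 3 cm or tipped over (distance of any of stamp, tape, sanitiser, stapler, pen_mug, card_box from where it was at the start of the episode above 0.03 m or angle between any of stamp, tape, sanitiser, stapler, pen_mug, card_box's own z axis and vertical above 0.5 rad).
Of jar_white, jar_amber, jar_red, jar_black only 2 to 3 are there at a start; the rules pass over those that are not, and their reading is None.
At some moment in a run one of jar_white, jar_amber, jar_red, jar_black may be knocked a few centimetres aside while the robot is not near it.
It also fails if it takes over 210 s, if anything falls off the work surface, if the arm or the gripper's body presses on something with over 40 N, if the wrist force passes 120 N, or if a joint passes its speed limit or range.

## Robot

A 6-joint arm with a two-finger parallel gripper is mounted at the origin on the work surface. World frame = base frame: x ahead of the robot, y to its left, z up, the work surface at z = 0. Lengths are in m, angles in degrees, forces in N, time in s.
With the tool pointing down it reaches from about 0.375 to 0.9 m from the base axis. Payload 3.1 kg.
Tool frame: the origin (TCP) lies at the very end of the fingers, on their centre line; the grasp point (between the pads) lies 19 mm behind it; z points along the fingers, x is the direction in which the jaws open and shut, and the axes are right-handed (so a half turn about z gives the same grasp; the last joint's range is limited). The gripper opens to 87 mm and grips with 3 to 60 N. Pads are 19 mm wide; open, the fingers measure 117 mm over their backs; the gripper's body (75 mm by 190 mm) begins 51 mm behind the grasp point.
Start: joints at [60.361, 30.224, 82.088, -0, 67.689, -10.227], TCP at [0.208, 0.589, 0.196] pointing down, gripper open.
Joint ranges: [-176.69, 176.69], [-43.24, 126.21], [12.49, 139.97], [-82, 262], [0, 151.66], [-163.58, 163.58]. Speed limits (degrees/s): [159.86, 159.86, 180, 180, 180, 180].

## Interface

Orientations are given as a 3x3 rotation matrix whose columns are the frame's x, y, z axes.
In Python, from rig import bot gives the robot as it stands.
- The arm moves only by the tool arm_command, never from a script. Its argument "plan" is a list of rows, each an object of numbers: "claw": the opening, from 0 (shut) to 1 (fully open); "dx", "dy", "dz": the shift along the tool's x, y, z in cm; "twist": the turn about the tool's z in degrees. A call has 1 to 8 rows; each row is the pose to reach, as a shift and turn from the pose measured when the call began, along the tool's axes at that moment; what a row does not reach only later rows make up. A row lasts 1/12 s, in which the tool goes at most 41.7 mm and 7.16 degrees, less where a joint would pass 70% of its speed; a pose out of reach is approached as far as the arm can. A call with a gripper value outside its range is refused whole. The fingers move at their own pace and stop on an object; the grip force is fixed at half the most. Time passes only in rows, so rows that repeat a pose let the fingers close. It gives the time, the measured TCP pose, the force and the opening at its end, in the units of the state.
- bot.read_state(): the state, without advancing time (a new reading comes with each control period).
- bot.capture(name): name is "scene" or "top"; returns the picture (400x640x3 uint8, red, green, blue); there is no depth.
- bot.calibration(name): a dict with "intrinsics" (3x3 intrinsics, pixels), "rvec" (rotation vector, rad) and "tvec" (3), from world to camera coordinates, as OpenCV has them. Camera axes: x right, y down, z forward; pixel columns grow to the right and rows downward; lengths in m; the calibration is good to about 2 mm. A picture is of the moment at which its call begins. calibration takes no time and is no camera call.
- bot.hand_in(): hands the job in, once; it reports no verdict.
The state is a dict: "time_s": time; "joint_positions": joint angles; "qvel": joint speeds; "tau": joint torques, N m; "position": TCP position; "tcp_rot": TCP orientation; "force": force on the tool from outside, world axes, zero at the start; "moment": the same for the moment, N m; "opening": opening from 0.0 (shut) to 1.0 (fully open).
Only numpy, scipy, OpenCV 4.12 (cv2) and the standard library are available. Lean on these libraries where they do the work, as an engineer would, in place of code of your own. Each camera call takes 0.05 s, during which the arm holds its last target.

## Working session

There is one attempt and no reset: what is moved stays moved. The work goes in short steps, Python scripts to look and compute and a tool call to move; the robot and the scene stay as the last step left them, time stands still between calls to the robot, and variables do not carry over. Pictures are saved under pics/ and viewed, and the job is handed in when it is done.

Besides the shell and the picture viewer there is one more tool, called after ">>>" as a command line: name --argument value ..., lists and objects as JSON in quotes. arm_command: Moves the arm, as the interface text tells. Its arguments: {"type":"object","properties":{"plan":{"type":"array"}},"required":["plan"]}

```bash
ls; mkdir -p pics; python3 - <<'E'
from rig import bot
import cv2
for n in("scene","top"):
    im=bot.capture(n); cv2.imwrite(f"pics/{n}0.png",im[:,:,::-1])
    c=bot.calibration(n); print(n,c)
print(bot.read_state())
E
```

```text
pics
scene {'intrinsics': array([[489.23301897,   0.        , 314.50165385],
       [  0.        , 489.23301897, 195.85041377],
       [  0.        ,   0.        ,   1.        ]]), 'rvec': array([ 1.24102661,  2.24124765, -1.00672613]), 'tvec': array([ 0.39908237, -0.21700763,  1.75244905])}
top {'intrinsics': array([[407.48487936,   0.        , 325.36708994],
       [  0.        , 407.48487936, 197.57881265],
       [  0.        ,   0.        ,   1.        ]]), 'rvec': array([ 2.17410151, -2.18526486,  0.06011521]), 'tvec': array([-0.08934329,  0.56570464,  1.36319506])}
{'time_s': 0.1, 'joint_positions': array([ 6.03600100e+01,  3.02720643e+01,  8.21513987e+01,  9.40171678e-05,
        6.76899159e+01, -1.02280038e+01]), 'qvel': array([-0.027115  , -0.08567148, -0.24241986,  0.01865155,  0.10256381,
        0.0121854 ]), 'tau': array([ 4.78058464e-04, -4.40987098e+01, -1.77151716e+01,  6.35814015e-02,
        5.33523923e-02, -4.54288306e-05]), 'position': array([0.20733373, 0.58882908, 0.19487337]), 'tcp_rot': array([[ 3.32358081e-01,  9.43152769e-01, -9.79949215e-04],
       [ 9.43151268e-01, -3.32359338e-01, -1.71915303e-03],
       [-1.94711921e-03, -3.52865945e-04, -9.99998042e-01]]), 'force': array([ 0.66098046,  0.04643186, -0.09183985]), 'moment': array([-0.0005493 , -0.01856033,  0.05853629]), 'opening': 1.0020368646996811}
```

View pics/scene0.png

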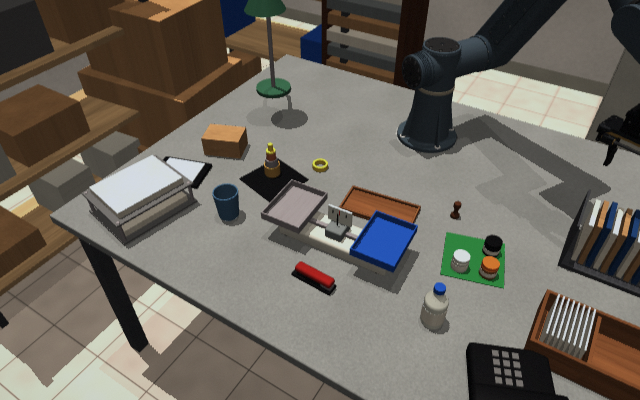

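View pics/top0.png

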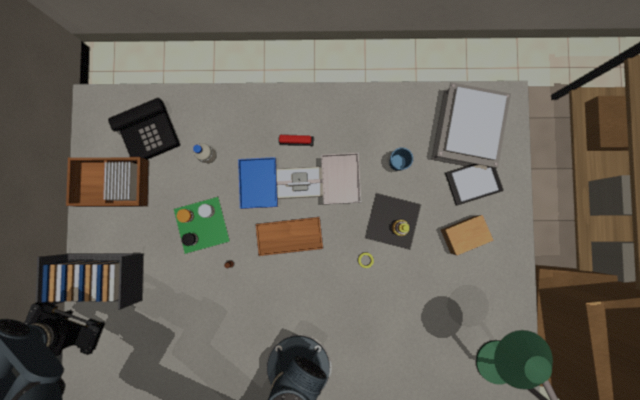

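White, amber and black jars stand on the green mat at about (205,211), (184,216) and (189,239) in the top view. The nest is at about (401,227), and there is no red jar. That makes 300 g, so the match is the 200 g and 100 g weights.

```bash
cat > h.py <<'E'
from rig import bot
import cv2, numpy as np
C={n:bot.calibration(n) for n in("scene","top")}
def w(n,u,v,z):
    c=C[n];R=cv2.Rodrigues(c["rvec"])[0];t=c["tvec"]
    d=R.T@np.linalg.inv(c["intrinsics"])@np.array([u,v,1.]);o=-R.T@t
    return o+d*(z-o[2])/d[2]
def px(n,p):
    c=C[n];return cv2.projectPoints(np.array([p],float),c["rvec"],c["tvec"],c["intrinsics"],None)[0].ravel()
def go(x,y,z,s=None):
    s=s or bot.read_state(); d=np.array(s["tcp_rot"]).T@(np.array([x,y,z])-s["position"])*100
    return d.round(2)
def crop(n,name,u0,v0,u1,v1,k):
    im=bot.capture(n)[:,:,::-1]
    cv2.imwrite(f"pics/{name}.png",cv2.resize(im[v0:v1,u0:u1],None,fx=k,fy=k,interpolation=cv2.INTER_CUBIC))
E
python3 - <<'E'
import cv2,numpy as np
a=cv2.imread('pics/top0.png');b=cv2.imread('pics/scene0.png')
f=lambda i,u,v,w,h,k:cv2.resize(i[v:v+h,u:u+w],None,fx=k,fy=k,interpolation=cv2.INTER_CUBIC)
cv2.imwrite('pics/c1.png',np.vstack([f(a,160,140,270,120,2.9)[:348,:780],]))
cv2.imwrite('pics/c2.png',np.hstack([f(a,165,190,70,70,5.7),f(a,360,185,70,70,5.7)]))
cv2.imwrite('pics/c3.png',np.hstack([f(b,435,225,75,75,5.3),f(b,235,135,75,75,5.3)]))
cv2.imwrite('pics/c4.png',f(b,250,170,180,110,4.4))
E
```

```text
(no output)
```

View pics/c1.png

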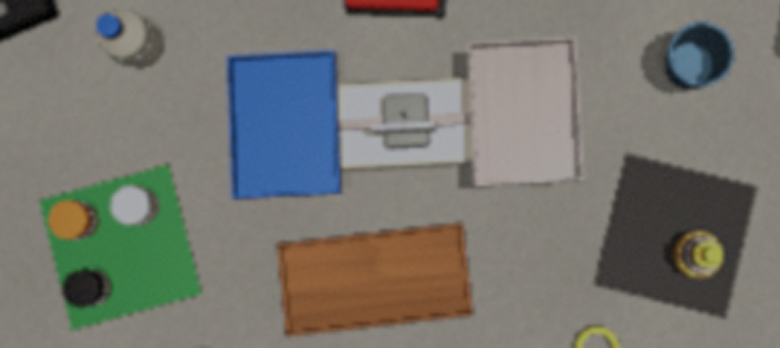

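View pics/c2.png

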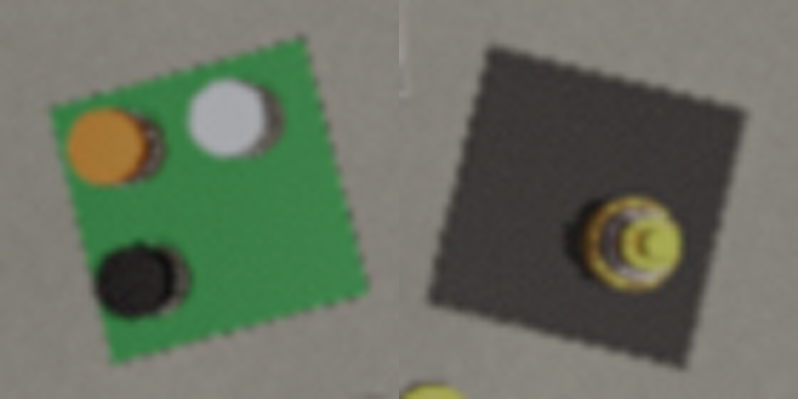

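View pics/c3.png

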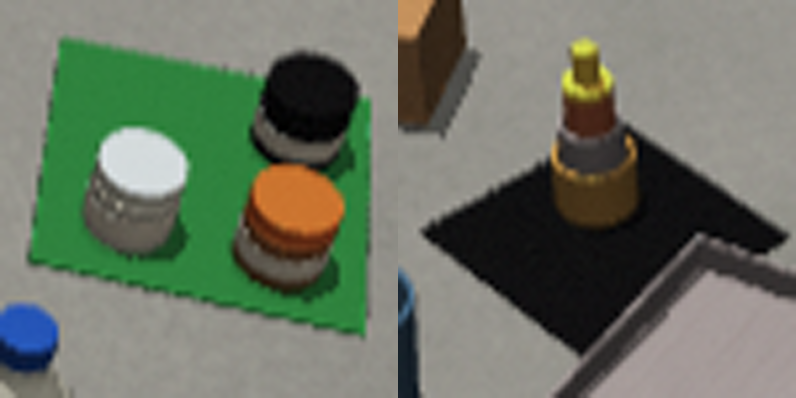

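View pics/c4.png

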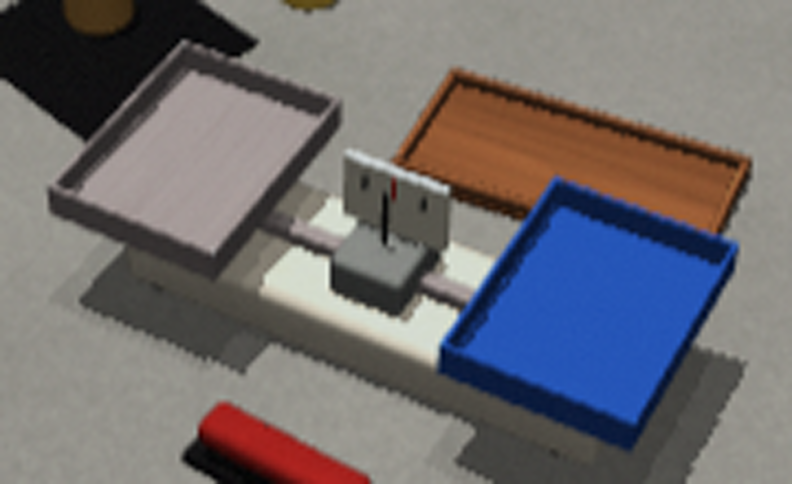

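```bash
python3 - <<'E'
from h import *
T=lambda X,Y,s,u,v:(u+(X+.5)/s-.5,v+(Y+.5)/s-.5)
for n,a,b,z in [("white",(227,118),(144,155),.047),("amber",(105,146),(294,203),.047),("black",(135,281),(311,82),.047)]:
    print(n,w("top",*T(*a,5.7,165,190),z),w("scene",*T(*b,5.3,435,225),z))
print("lid",w("top",*T(253,242,5.7,360,185),.115),w("scene",*T(187,45,5.3,235,135),.115))
print("brass",w("top",*T(234,243,5.7,360,185),.041))
def quad(q,z):
    P=np.array([w("top",*T(*p,2.9,160,140),z) for p in q]);print(P.mean(0).round(4),[np.linalg.norm(P[i]-P[(i+1)%4]).round(3) for i in range(4)],np.degrees(np.arctan2(*(P[0]-P[3]+P[1]-P[2])[1::-1])).round(2))
quad([(228,57),(335,53),(341,192),(233,198)],.094)
quad([(467,43),(575,39),(581,179),(474,186)],.094)
quad([(278,242),(462,224),(472,312),(287,334)],.016)
T4=lambda X,Y:T(X,Y,4.4,250,170)
S=lambda q,z:print(np.mean([w("scene",*T4(*p),z) for p in q],0))
S([(187,42),(340,105),(213,268),(52,190)],.094)
S([(558,180),(736,245),(630,442),(442,348)],.094)
for p in [(229.5,265),(366,260),(295,140),(203,152),(400,160),(465,235)]: print(w("top",*p,.0))
E
```

```text
white [0.52313774 0.31027937 0.047     ] [0.51825542 0.30871149 0.047     ]
amber [0.50715028 0.38156947 0.047     ] [0.50973283 0.38040418 0.047     ]
black [0.42859144 0.36250426 0.047     ] [0.42708566 0.36324787 0.047     ]
lid [ 0.46474488 -0.33926622  0.115     ] [ 0.45697449 -0.34722222  0.115     ]
brass [ 0.46391073 -0.34141427  0.041     ]
[0.6094 0.1247 0.094 ] [np.float64(0.12), np.float64(0.155), np.float64(0.12), np.float64(0.158)] 2.63
[ 0.6226 -0.142   0.094 ] [np.float64(0.12), np.float64(0.156), np.float64(0.118), np.float64(0.16)] 2.2
[0.4376 0.0318 0.016 ] [np.float64(0.216), np.float64(0.103), np.float64(0.217), np.float64(0.107)] 6.15
[ 0.62687722 -0.13939442  0.094     ]
[0.61428594 0.12804699 0.094     ]
[0.33789856 0.23605714 0.        ]
[ 0.35319362 -0.22905586  0.        ]
[0.76772791 0.01263881 0.        ]
[0.72789689 0.33309617 0.        ]
[ 0.69509884 -0.35018176  0.        ]
[ 0.43633857 -0.56621999  0.        ]
```

```bash
python3 - <<'E'
from h import *
print(go(.428,.363,.10),go(.5085,.381,.1),go(.521,.3095,.1))
E
```

```text
[-13.95  28.32   9.5 ] [-9.57 35.32  9.49] [-15.9   38.87   9.5 ]
```

>>> arm_command --plan '[{"dx": -3.5,"dy": 7,"dz": 2,"twist": -7,"claw": 0.64},{"dx": -7,"dy": 14,"dz": 4,"twist": -14,"claw": 0.64},{"dx": -10.5,"dy": 21,"dz": 6,"twist": -22,"claw": 0.64},{"dx": -14,"dy": 28.3,"dz": 9.5,"twist": -22,"claw": 0.64},{"dx": -14,"dy": 28.3,"dz": 9.5,"twist": -22,"claw": 0.64},{"dx": -14,"dy": 28.3,"dz": 9.5,"twist": -22,"claw": 0.64},{"dx": -14,"dy": 28.3,"dz": 9.5,"twist": -22,"claw": 0.64},{"dx": -14,"dy": 28.3,"dz": 9.5,"twist": -22,"claw": 0.64}]'

```text
time_s: 0.77
position: [0.4273, 0.3621, 0.0997]
tcp_rot: [[-0.045, 0.999, -0.001], [0.999, 0.045, -0.002], [-0.002, -0.002, -1.0]]
force: [0.3, -0.1, -0.6]
opening: 0.646
```

```bash
python3 - <<'E'
from h import *
s=bot.read_state();print(s['time_s'],s['position'],s['opening'],s['tcp_rot'].round(3))
print(go(.428,.363,.015))
E
```

```text
0.7667 [0.42731028 0.36212032 0.09973062] 0.6457823462862005 [[-0.045  0.999 -0.001]
 [ 0.999  0.045 -0.002]
 [-0.002 -0.002 -1.   ]]
[0.1  0.09 8.47]
```

>>> arm_command --plan '[{"dx": 0.1,"dy": 0.1,"dz": 4,"claw": 0.64},{"dx": 0.1,"dy": 0.1,"dz": 7.5,"claw": 0.64},{"dx": 0.1,"dy": 0.1,"dz": 8.4,"claw": 0.64},{"dx": 0.1,"dy": 0.1,"dz": 8.4,"claw": 0.64},{"dx": 0.1,"dy": 0.1,"dz": 8.4,"claw": 0.4},{"dx": 0.1,"dy": 0.1,"dz": 8.4,"claw": 0.4},{"dx": 0.1,"dy": 0.1,"dz": 8.4,"claw": 0.4},{"dx": 0.1,"dy": 0.1,"dz": 8.4,"claw": 0.4}]'

```text
$.plan[0]: bad value
```

>>> arm_command --plan '[{"dx": 0.1,"dy": 0.1,"dz": 4,"twist": 0,"claw": 0.64},{"dx": 0.1,"dy": 0.1,"dz": 7.5,"twist": 0,"claw": 0.64},{"dx": 0.1,"dy": 0.1,"dz": 8.4,"twist": 0,"claw": 0.64},{"dx": 0.1,"dy": 0.1,"dz": 8.4,"twist": 0,"claw": 0.64},{"dx": 0.1,"dy": 0.1,"dz": 8.4,"twist": 0,"claw": 0.4},{"dx": 0.1,"dy": 0.1,"dz": 8.4,"twist": 0,"claw": 0.4},{"dx": 0.1,"dy": 0.1,"dz": 8.4,"twist": 0,"claw": 0.4},{"dx": 0.1,"dy": 0.1,"dz": 8.4,"twist": 0,"claw": 0.4}]'

```text
time_s: 1.43
position: [0.4292, 0.3644, 0.0177]
tcp_rot: [[-0.046, 0.999, 0.002], [0.999, 0.046, 0.0], [0.0, 0.002, -1.0]]
force: [0.0, 1.1, 2.4]
opening: 0.478
```

>>> arm_command --plan '[{"dx": 0,"dy": 0,"dz": -2,"twist": 0,"claw": 0.4},{"dx": 0,"dy": 0,"dz": -5,"twist": 0,"claw": 0.4},{"dx": 0,"dy": 0,"dz": -9,"twist": 0,"claw": 0.4},{"dx": 0,"dy": 0,"dz": -13,"twist": 0,"claw": 0.4},{"dx": 0,"dy": 0,"dz": -15,"twist": 0,"claw": 0.4},{"dx": 0,"dy": 0,"dz": -15,"twist": 0,"claw": 0.4}]'

```text
time_s: 1.93
position: [0.4321, 0.3667, 0.1744]
tcp_rot: [[-0.047, 0.999, 0.014], [0.999, 0.047, 0.007], [0.006, 0.014, -1.0]]
force: [0.5, 0.3, -1.7]
opening: 0.474
```

```bash
python3 - <<'E'
from h import *
crop("scene","s1",380,140,540,290,4)
E
```

```text
(no output)
```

View pics/s1.png

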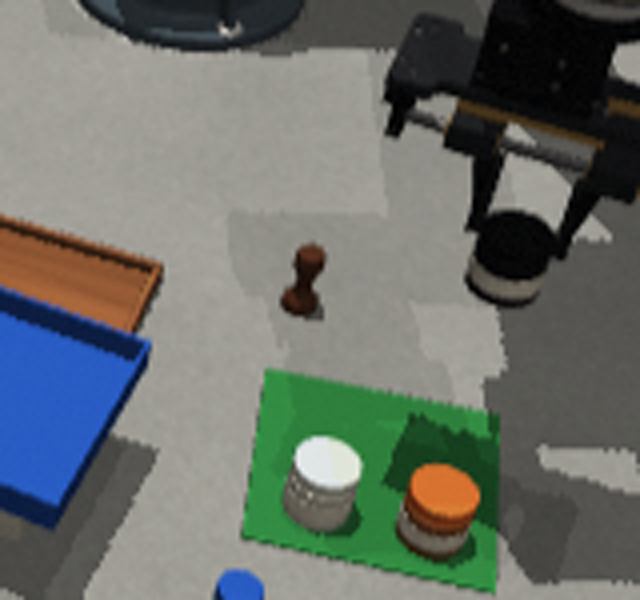

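The black jar is held upright, at about (512,255) in the crop. White and amber have not moved.

```bash
cat >> h.py <<'E'
def g(*a):
    s=bot.read_state();R=s['tcp_rot'];print(round(s['time_s'],2),s['position'].round(4),'yaw',np.degrees(np.arctan2(R[1,0],R[0,0])).round(1),'op',round(s['opening'],3),'F',s['force'].round(1))
    for p in a:print(p,go(*p,s))
E
python3 - <<'E'
from h import *
g((.6614,.1286,.17),(.6614,.1286,.08))
E
```

```text
1.98 [0.4304 0.3656 0.1715] yaw 92.7 op 0.48 F [-0.9 -0.8 -1.5]
(0.6614, 0.1286, 0.17) [-24.76  21.95   0.26]
(0.6614, 0.1286, 0.08) [-24.8   21.87   9.26]
```

>>> arm_command --plan '[{"dx": -3,"dy": 2.7,"dz": 0,"twist": 0,"claw": 0.4},{"dx": -6.4,"dy": 5.7,"dz": 0,"twist": 0,"claw": 0.4},{"dx": -10,"dy": 9,"dz": 0,"twist": 0,"claw": 0.4},{"dx": -14,"dy": 12.5,"dz": 0,"twist": 0,"claw": 0.4},{"dx": -18,"dy": 16,"dz": 0,"twist": 0,"claw": 0.4},{"dx": -21.5,"dy": 19,"dz": 0,"twist": 0,"claw": 0.4},{"dx": -24.2,"dy": 21.4,"dz": 0.2,"twist": 0,"claw": 0.4},{"dx": -24.8,"dy": 21.9,"dz": 0.3,"twist": 0,"claw": 0.4}]'

```text
time_s: 2.65
position: [0.6606, 0.1265, 0.1675]
tcp_rot: [[-0.047, 0.999, 0.006], [0.999, 0.047, 0.004], [0.004, 0.006, -1.0]]
force: [0.5, 0.7, -1.8]
opening: 0.483
```

```bash
python3 - <<'E'
from h import *
g((.6614,.1286,.17),(.6614,.1286,.08))
E
```

```text
2.65 [0.6606 0.1265 0.1675] yaw 92.7 op 0.483 F [ 0.5  0.7 -1.8]
(0.6614, 0.1286, 0.17) [ 0.21  0.09 -0.25]
(0.6614, 0.1286, 0.08) [0.18 0.04 8.75]
```

>>> arm_command --plan '[{"dx": 0.2,"dy": 0,"dz": 3,"twist": 0,"claw": 0.4},{"dx": 0.2,"dy": 0,"dz": 6,"twist": 0,"claw": 0.4},{"dx": 0.2,"dy": 0,"dz": 7.7,"twist": 0,"claw": 0.4},{"dx": 0.2,"dy": 0,"dz": 8.4,"twist": 0,"claw": 0.4},{"dx": 0.2,"dy": 0,"dz": 8.9,"twist": 0,"claw": 0.4},{"dx": 0.2,"dy": 0,"dz": 8.9,"twist": 0,"claw": 0.4},{"dx": 0.2,"dy": 0,"dz": 8.9,"twist": 0,"claw": 0.64},{"dx": 0.2,"dy": 0,"dz": 8.9,"twist": 0,"claw": 0.64}]'

```text
time_s: 3.32
position: [0.6619, 0.1293, 0.0795]
tcp_rot: [[-0.047, 0.999, 0.008], [0.999, 0.047, 0.004], [0.004, 0.008, -1.0]]
force: [-0.7, -0.5, -0.2]
opening: 0.56
```

>>> arm_command --plan '[{"dx": 0,"dy": 0,"dz": 0,"twist": 0,"claw": 0.64},{"dx": 0,"dy": 0,"dz": -2,"twist": 0,"claw": 0.64},{"dx": 0,"dy": 0,"dz": -5,"twist": 0,"claw": 0.64},{"dx": 0,"dy": 0,"dz": -8,"twist": 0,"claw": 0.64},{"dx": 0,"dy": 0,"dz": -8,"twist": 0,"claw": 0.64}]'

```text
time_s: 3.73
position: [0.6665, 0.1294, 0.1675]
tcp_rot: [[-0.048, 0.999, 0.023], [0.999, 0.048, 0.005], [0.004, 0.023, -1.0]]
force: [1.1, 0.1, 0.3]
opening: 0.638
```

```bash
python3 - <<'E'
from h import *
g((.521,.3095,.12),(.521,.3095,.016))
crop("scene","s2",330,140,530,290,4)
E
```

```text
3.73 [0.6665 0.1294 0.1675] yaw 92.8 op 0.638 F [1.1 0.1 0.3]
(0.521, 0.3095, 0.12) [ 18.67 -13.78   4.49]
(0.521, 0.3095, 0.016) [ 18.63 -14.02  14.89]
```

View pics/s2.png

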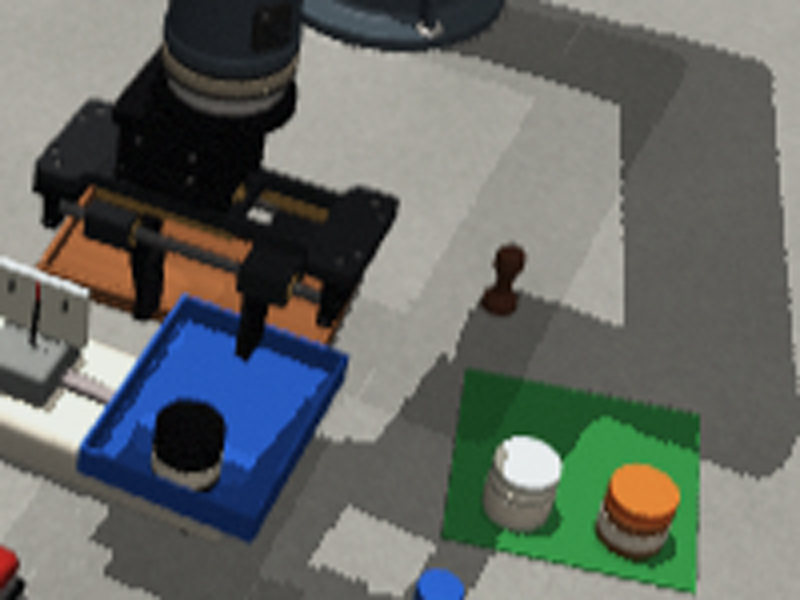

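>>> arm_command --plan '[{"dx": 0,"dy": 0,"dz": 0,"twist": 0,"claw": 0.64},{"dx": 0,"dy": 0,"dz": 0,"twist": 0,"claw": 0.64}]'

```text
time_s: 3.95
position: [0.6652, 0.1295, 0.1653]
tcp_rot: [[-0.048, 0.999, 0.021], [0.999, 0.048, 0.005], [0.004, 0.021, -1.0]]
force: [0.4, 0.9, -0.7]
opening: 0.639
```

```bash
python3 - <<'E'
from h import *
g((.521,.3095,.12),(.521,.3095,.016)); print(bot.read_state()['tcp_rot'].round(4))
E
```

```text
3.95 [0.6652 0.1295 0.1653] yaw 92.8 op 0.639 F [ 0.4  0.9 -0.7]
(0.521, 0.3095, 0.12) [ 18.65 -13.63   4.32]
(0.521, 0.3095, 0.016) [ 18.61 -13.85  14.71]
[[-0.048   0.9986  0.0206]
 [ 0.9988  0.0479  0.0048]
 [ 0.0038  0.0208 -0.9998]]
```

>>> arm_command --plan '[{"dx": 2.5,"dy": -1.8,"dz": 0,"twist": 0,"claw": 0.64},{"dx": 5.5,"dy": -4,"dz": 0,"twist": 0,"claw": 0.64},{"dx": 9,"dy": -6.6,"dz": 0,"twist": 0,"claw": 0.64},{"dx": 12.5,"dy": -9.1,"dz": 0,"twist": 0,"claw": 0.64},{"dx": 15.7,"dy": -11.6,"dz": 1,"twist": 0,"claw": 0.64},{"dx": 18.2,"dy": -13.3,"dz": 2.5,"twist": 0,"claw": 0.64},{"dx": 18.6,"dy": -13.6,"dz": 4.3,"twist": 0,"claw": 0.64},{"dx": 18.6,"dy": -13.6,"dz": 6,"twist": 0,"claw": 0.64}]'

```text
time_s: 4.62
position: [0.5184, 0.3112, 0.1016]
tcp_rot: [[-0.052, 0.998, 0.018], [0.999, 0.052, 0.004], [0.003, 0.018, -1.0]]
force: [-0.1, -0.0, -0.1]
opening: 0.641
```

```bash
python3 - <<'E'
from h import *
g((.521,.3095,.12),(.521,.3095,.016)); print(bot.read_state()['tcp_rot'].round(4))
E
```

```text
4.62 [0.5184 0.3112 0.1016] yaw 93.0 op 0.641 F [-0.1 -0.  -0.1]
(0.521, 0.3095, 0.12) [-0.18  0.28 -1.84]
(0.521, 0.3095, 0.016) [-0.21  0.09  8.56]
[[-0.0524  0.9985  0.018 ]
 [ 0.9986  0.0523  0.0044]
 [ 0.0035  0.0182 -0.9998]]
```

>>> arm_command --plan '[{"dx": -0.2,"dy": 0.1,"dz": 4,"twist": 0,"claw": 0.64},{"dx": -0.2,"dy": 0.1,"dz": 7.5,"twist": 0,"claw": 0.64},{"dx": -0.2,"dy": 0.1,"dz": 8.5,"twist": 0,"claw": 0.64},{"dx": -0.2,"dy": 0.1,"dz": 8.5,"twist": 0,"claw": 0.64},{"dx": -0.2,"dy": 0.1,"dz": 8.5,"twist": 0,"claw": 0.4},{"dx": -0.2,"dy": 0.1,"dz": 8.5,"twist": 0,"claw": 0.4},{"dx": -0.2,"dy": 0.1,"dz": 8.5,"twist": 0,"claw": 0.4},{"dx": -0.2,"dy": 0.1,"dz": 8.5,"twist": 0,"claw": 0.4}]'

```text
time_s: 5.28
position: [0.5226, 0.3101, 0.0187]
tcp_rot: [[-0.052, 0.998, 0.022], [0.999, 0.052, 0.006], [0.005, 0.022, -1.0]]
force: [0.2, -0.6, 1.9]
opening: 0.473
```

```bash
python3 - <<'E'
from h import *
g((.6115,.1262,.17),(.6115,.1262,.08)); print(bot.read_state()['tcp_rot'].round(4))
E
```

```text
5.28 [0.5226 0.3101 0.0187] yaw 93.0 op 0.473 F [ 0.2 -0.6  1.9]
(0.6115, 0.1262, 0.17) [-18.76   8.25 -15.04]
(0.6115, 0.1262, 0.08) [-18.8    8.05  -6.05]
[[-0.0522  0.9984  0.0219]
 [ 0.9986  0.0521  0.0058]
 [ 0.0047  0.0221 -0.9997]]
```

>>> arm_command --plan '[{"dx": 0,"dy": 0,"dz": -2.5,"twist": 0,"claw": 0.4},{"dx": 0,"dy": 0,"dz": -6,"twist": 0,"claw": 0.4},{"dx": -1,"dy": 0.5,"dz": -10,"twist": 0,"claw": 0.4},{"dx": -4,"dy": 1.8,"dz": -12.5,"twist": 0,"claw": 0.4},{"dx": -8,"dy": 3.5,"dz": -14,"twist": 0,"claw": 0.4},{"dx": -12,"dy": 5.3,"dz": -14.3,"twist": 0,"claw": 0.4},{"dx": -15.5,"dy": 6.8,"dz": -14.3,"twist": 0,"claw": 0.4},{"dx": -18,"dy": 7.9,"dz": -14.3,"twist": 0,"claw": 0.4}]'

```text
time_s: 5.95
position: [0.6101, 0.1306, 0.1652]
tcp_rot: [[-0.051, 0.998, 0.027], [0.999, 0.051, 0.005], [0.004, 0.027, -1.0]]
force: [-0.4, -0.5, -1.3]
opening: 0.471
```

```bash
python3 - <<'E'
from h import *
g((.6115,.1262,.17),(.6115,.1262,.079)); print(bot.read_state()['tcp_rot'].round(4))
E
```

```text
5.95 [0.6101 0.1306 0.1652] yaw 92.9 op 0.471 F [-0.4 -0.5 -1.3]
(0.6115, 0.1262, 0.17) [-0.44  0.13 -0.48]
(0.6115, 0.1262, 0.079) [-0.48 -0.12  8.62]
[[-0.0511  0.9983  0.0273]
 [ 0.9987  0.051   0.005 ]
 [ 0.0036  0.0275 -0.9996]]
```

>>> arm_command --plan '[{"dx": -0.4,"dy": 0,"dz": 2,"twist": 0,"claw": 0.4},{"dx": -0.4,"dy": 0,"dz": 5,"twist": 0,"claw": 0.4},{"dx": -0.5,"dy": -0.1,"dz": 7.4,"twist": 0,"claw": 0.4},{"dx": -0.5,"dy": -0.1,"dz": 8.2,"twist": 0,"claw": 0.4},{"dx": -0.5,"dy": -0.1,"dz": 8.5,"twist": 0,"claw": 0.4},{"dx": -0.5,"dy": -0.1,"dz": 8.5,"twist": 0,"claw": 0.4},{"dx": -0.5,"dy": -0.1,"dz": 8.5,"twist": 0,"claw": 0.64},{"dx": -0.5,"dy": -0.1,"dz": 8.5,"twist": 0,"claw": 0.64}]'

```text
time_s: 6.62
position: [0.6131, 0.1264, 0.0819]
tcp_rot: [[-0.052, 0.998, 0.031], [0.999, 0.051, 0.005], [0.004, 0.031, -1.0]]
force: [0.9, 0.2, -0.1]
opening: 0.535
```

>>> arm_command --plan '[{"dx": 0,"dy": 0,"dz": 0,"twist": 0,"claw": 0.64},{"dx": 0,"dy": 0,"dz": -2,"twist": 0,"claw": 0.64},{"dx": 0,"dy": 0,"dz": -5,"twist": 0,"claw": 0.64},{"dx": 0,"dy": 0,"dz": -7,"twist": 0,"claw": 0.64},{"dx": 0,"dy": 0,"dz": -8,"twist": 0,"claw": 0.64},{"dx": 0,"dy": 0,"dz": -8,"twist": 0,"claw": 0.64},{"dx": 0,"dy": 0,"dz": -7,"twist": 0,"claw": 0.64}]'

```text
time_s: 7.2
position: [0.6129, 0.1262, 0.1541]
tcp_rot: [[-0.052, 0.998, 0.037], [0.999, 0.052, 0.005], [0.003, 0.037, -0.999]]
force: [-0.0, 0.4, -0.6]
opening: 0.64
```

```bash
python3 - <<'E'
from h import *
g((.509,.381,.12),(.509,.381,.016)); print(bot.read_state()['tcp_rot'].round(4))
crop("scene","s3",330,140,530,290,4)
E
```

```text
7.2 [0.6129 0.1262 0.1541] yaw 93.0 op 0.64 F [-0.   0.4 -0.6]
(0.509, 0.381, 0.12) [25.97 -9.18  3.16]
(0.509, 0.381, 0.016) [25.94 -9.57 13.55]
[[-0.052   0.998   0.0372]
 [ 0.9986  0.0518  0.0053]
 [ 0.0034  0.0374 -0.9993]]
```

View pics/s3.png

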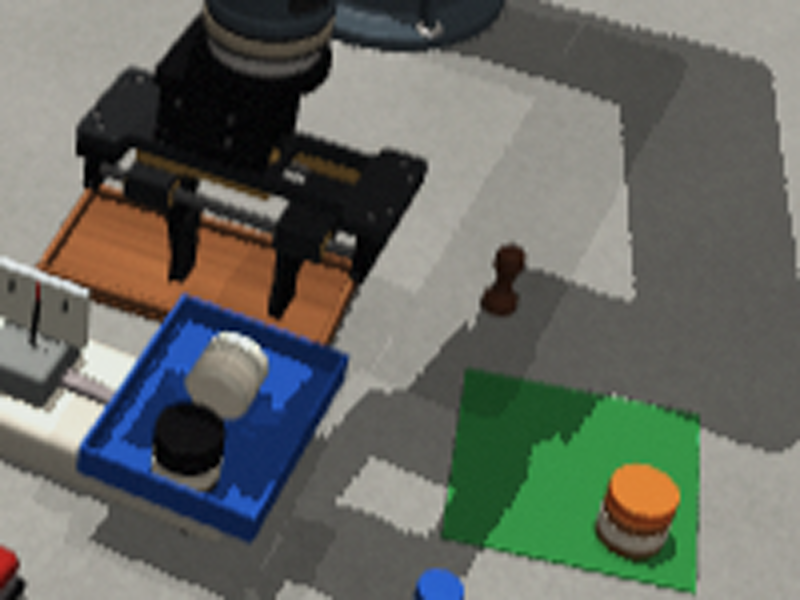

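```bash
python3 - <<'E'
from h import *
crop("top","t3",160,140,310,260,5)
E
```

```text
(no output)
```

View pics/t3.png

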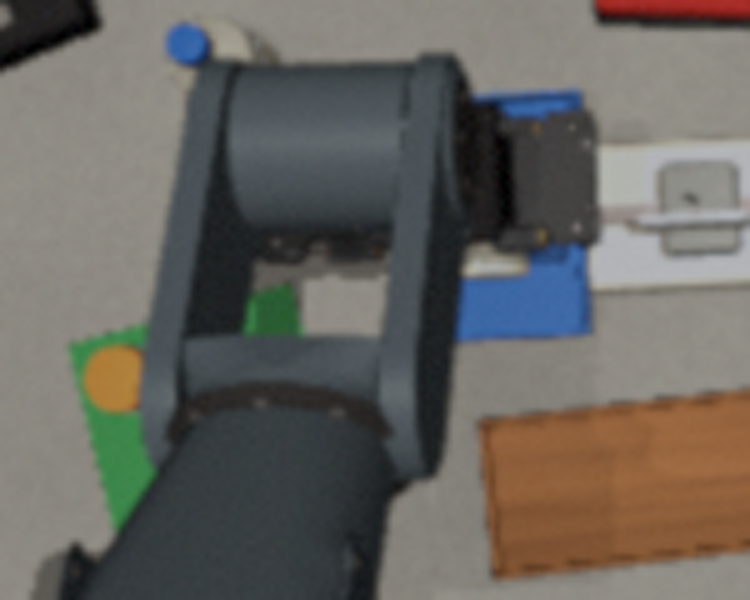

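>>> arm_command --plan '[{"dx": 3,"dy": -1,"dz": -1,"twist": 0,"claw": 0.64},{"dx": 7,"dy": -2.5,"dz": -2,"twist": 0,"claw": 0.64},{"dx": 11,"dy": -4,"dz": -2,"twist": 0,"claw": 0.64},{"dx": 15,"dy": -5.4,"dz": -2,"twist": 0,"claw": 0.64},{"dx": 19,"dy": -6.8,"dz": -2,"twist": 0,"claw": 0.64},{"dx": 22.8,"dy": -8.2,"dz": -2,"twist": 0,"claw": 0.64},{"dx": 26,"dy": -9.3,"dz": 0,"twist": 0,"claw": 0.64},{"dx": 26,"dy": -9.3,"dz": 4,"twist": 0,"claw": 0.64}]'

```text
time_s: 7.97
position: [0.5031, 0.3891, 0.1099]
tcp_rot: [[-0.058, 0.998, 0.033], [0.998, 0.057, 0.013], [0.011, 0.033, -0.999]]
force: [2.3, 0.1, -0.2]
opening: 0.641
```

```bash
python3 - <<'E'
from h import *
g((.509,.381,.12),(.509,.381,.016)); print(bot.read_state()['tcp_rot'].round(4))
crop("scene","s4",330,160,480,280,5)
g();print(bot.read_state()['tcp_rot'].round(4))
crop("top","t4",220,140,350,260,5)
E
```

```text
7.97 [0.5031 0.3891 0.1099] yaw 93.3 op 0.641 F [ 2.3  0.1 -0.2]
(0.509, 0.381, 0.12) [-0.83  0.58 -1.  ]
(0.509, 0.381, 0.016) [-0.94  0.23  9.39]
[[-0.0576  0.9978  0.0327]
 [ 0.9983  0.0572  0.0125]
 [ 0.0106  0.0333 -0.9994]]
8.02 [0.4972 0.3822 0.0977] yaw 93.3 op 0.638 F [-0.9 -1.5 -6.5]
[[-5.690e-02  9.983e-01  1.390e-02]
 [ 9.984e-01  5.690e-02 -1.000e-04]
 [-9.000e-04  1.390e-02 -9.999e-01]]
```

View pics/s4.png

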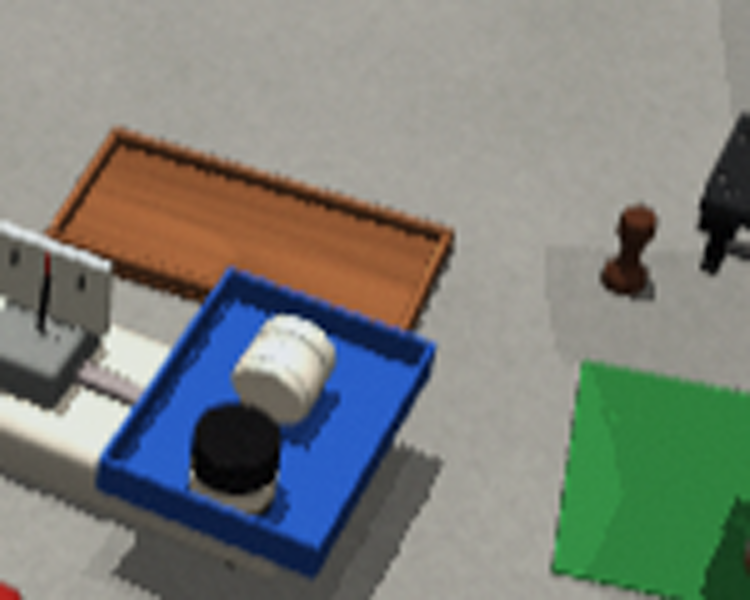

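View pics/t4.png

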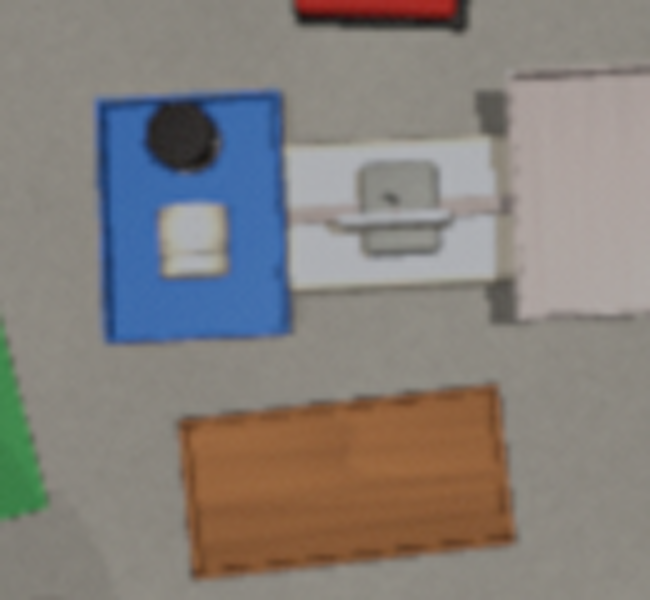

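```bash
python3 - <<'E'
from h import *
print(w("top",220+182.5/5-.5,140+135/5-.5,.106))
print(w("scene",330+235/5-.5,160+437/5-.5,.106))
for p in [(195,205),(195,275)]: print("white ends", w("top",220+p[0]/5-.5,140+p[1]/5-.5,.106 if 0 else .09))
for p in [(100,100),(280,92),(290,332),(107,342)]: print("rim", w("top",220+p[0]/5-.5,140+p[1]/5-.5,.082))
print(w("scene",330+250/5-.5,160+385/5-.5,.083), w("scene",330+300/5-.5,160+330/5-.5,.083))
print(bot.read_state()['tcp_rot'].round(4));g((.509,.381,.016))
E
```

```text
[0.66020992 0.12822762 0.106     ]
[0.66350065 0.13001852 0.106     ]
white ends [0.61689289 0.12276383 0.09      ]
white ends [0.57149096 0.1224606  0.09      ]
rim [0.68715117 0.18687664 0.082     ]
rim [0.69160465 0.06907141 0.082     ]
rim [0.53474765 0.06199028 0.082     ]
rim [0.52889265 0.18075954 0.082     ]
[0.60738395 0.11220918 0.083     ] [0.55740739 0.11673225 0.083     ]
[[-0.0551  0.9984  0.0097]
 [ 0.9985  0.0552 -0.0034]
 [-0.0039  0.0095 -0.9999]]
8.07 [0.4964 0.3795 0.0992] yaw 93.2 op 0.641 F [-1.3 -1.5 -0.5]
(0.509, 0.381, 0.016) [0.11 1.18 8.34]
```

White fell over in the pan, cap toward the robot. Its foot probably caught black's edge, since the gap was only about 4 mm. I'll pick it up near its base, tip it upright against the fixed tray wall, then grip it again.

```bash
python3 - <<'E'
from h import *
g((.604,.1225,.15),(.604,.1225,.068)); print(bot.read_state()['tcp_rot'].round(4))
E
```

```text
8.07 [0.4964 0.3795 0.0992] yaw 93.2 op 0.641 F [-1.3 -1.5 -0.5]
(0.604, 0.1225, 0.15) [-26.27   9.37  -4.88]
(0.604, 0.1225, 0.068) [-26.24   9.29   3.32]
[[-0.0551  0.9984  0.0097]
 [ 0.9985  0.0552 -0.0034]
 [-0.0039  0.0095 -0.9999]]
```

>>> arm_command --plan '[{"dx": -3,"dy": 1,"dz": -3,"twist": 0,"claw": 0.64},{"dx": -7,"dy": 2.5,"dz": -6,"twist": 0,"claw": 0.64},{"dx": -11,"dy": 3.9,"dz": -7,"twist": 0,"claw": 0.64},{"dx": -15,"dy": 5.3,"dz": -7,"twist": 0,"claw": 0.64},{"dx": -19,"dy": 6.8,"dz": -7,"twist": 0,"claw": 0.64},{"dx": -23,"dy": 8.2,"dz": -7,"twist": 0,"claw": 0.64},{"dx": -26.2,"dy": 9.4,"dz": -6,"twist": 0,"claw": 0.64},{"dx": -26.2,"dy": 9.4,"dz": -3,"twist": 0,"claw": 0.64}]'

```text
time_s: 8.73
position: [0.6123, 0.1152, 0.1365]
tcp_rot: [[-0.048, 0.999, 0.024], [0.999, 0.048, -0.006], [-0.008, 0.024, -1.0]]
force: [1.3, 1.4, 0.5]
opening: 0.642
```

```bash
python3 - <<'E'
from h import *
g((.604,.1225,.15),(.604,.1225,.068)); print(bot.read_state()['tcp_rot'].round(4))
E
```

```text
8.73 [0.6123 0.1152 0.1365] yaw 92.8 op 0.642 F [1.3 1.4 0.5]
(0.604, 0.1225, 0.15) [ 0.76 -0.76 -1.37]
(0.604, 0.1225, 0.068) [ 0.82 -0.96  6.83]
[[-0.0482  0.9985  0.0243]
 [ 0.9988  0.0483 -0.0065]
 [-0.0076  0.024  -0.9997]]
```

>>> arm_command --plan '[{"dx": 0.8,"dy": -0.8,"dz": 0,"twist": 0,"claw": 0.64},{"dx": 0.8,"dy": -0.8,"dz": 0,"twist": 0,"claw": 0.64},{"dx": 0.8,"dy": -0.8,"dz": 0,"twist": 0,"claw": 0.64},{"dx": 0.8,"dy": -0.8,"dz": 0,"twist": 0,"claw": 0.64}]'

```text
time_s: 9.07
position: [0.6043, 0.1235, 0.1381]
tcp_rot: [[-0.049, 0.998, 0.027], [0.999, 0.049, -0.006], [-0.008, 0.026, -1.0]]
force: [-0.2, 0.7, 0.6]
opening: 0.636
```

```bash
python3 - <<'E'
from h import *
g((.604,.1225,.15),(.604,.1225,.068)); print(bot.read_state()['tcp_rot'].round(4))
E
```

```text
9.07 [0.6043 0.1235 0.1381] yaw 92.8 op 0.636 F [-0.2  0.7  0.6]
(0.604, 0.1225, 0.15) [-0.11 -0.01 -1.19]
(0.604, 0.1225, 0.068) [-0.05 -0.22  7.01]
[[-0.0491  0.9984  0.0266]
 [ 0.9988  0.0493 -0.0062]
 [-0.0075  0.0263 -0.9996]]
```

>>> arm_command --plan '[{"dx": 0,"dy": -0.1,"dz": 3,"twist": 0,"claw": 0.64},{"dx": 0,"dy": -0.2,"dz": 6,"twist": 0,"claw": 0.64},{"dx": 0,"dy": -0.2,"dz": 7.1,"twist": 0,"claw": 0.64},{"dx": 0,"dy": -0.2,"dz": 7.1,"twist": 0,"claw": 0.64},{"dx": 0,"dy": -0.2,"dz": 7.1,"twist": 0,"claw": 0.45},{"dx": 0,"dy": -0.2,"dz": 7.1,"twist": 0,"claw": 0.45},{"dx": 0,"dy": -0.2,"dz": 7.1,"twist": 0,"claw": 0.45},{"dx": 0,"dy": -0.2,"dz": 7.1,"twist": 0,"claw": 0.45}]'

```text
time_s: 9.73
position: [0.6054, 0.1232, 0.0687]
tcp_rot: [[-0.049, 0.998, 0.03], [0.999, 0.05, -0.006], [-0.008, 0.029, -1.0]]
force: [-0.2, -0.2, 0.3]
opening: 0.472
```

>>> arm_command --plan '[{"dx": 0,"dy": 0,"dz": -2,"twist": 0,"claw": 0.45},{"dx": 0,"dy": 0,"dz": -4,"twist": 0,"claw": 0.45},{"dx": 0,"dy": 0,"dz": -5.5,"twist": 0,"claw": 0.45},{"dx": 0,"dy": 0,"dz": -7,"twist": 0,"claw": 0.45},{"dx": 0,"dy": 0,"dz": -7,"twist": 0,"claw": 0.45},{"dx": 0,"dy": 0,"dz": -7,"twist": 0,"claw": 0.45}]'

```text
time_s: 10.23
position: [0.6042, 0.1236, 0.1401]
tcp_rot: [[-0.049, 0.998, 0.033], [0.999, 0.049, -0.006], [-0.008, 0.033, -0.999]]
force: [-0.3, -0.1, -0.6]
opening: 0.453
```

```bash
python3 - <<'E'
from h import *
crop("scene","s5",330,130,480,250,5)
g(); print(bot.read_state()['tcp_rot'].round(4))
# tray far wall
for p in [(180,422),(496,386)]: print(w("top",220+p[0]/5-.5,140+p[1]/5-.5,.016))
E
```

```text
10.28 [0.6033 0.1235 0.1389] yaw 92.8 op 0.449 F [ 0.2 -0.3 -0.1]
[[-0.0492  0.9983  0.0303]
 [ 0.9988  0.0494 -0.0062]
 [-0.0077  0.03   -0.9995]]
[0.47727937 0.14520573 0.016     ]
[ 0.50061791 -0.06930538  0.016     ]
```

View pics/s5.png

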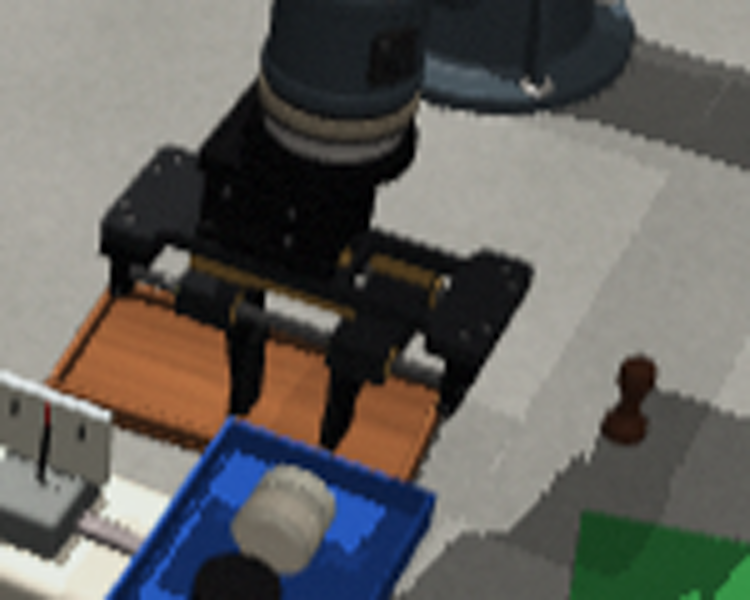

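```bash
python3 - <<'E'
from h import *
g((.604,.1225,.067)); 
E
```

```text
10.28 [0.6033 0.1235 0.1389] yaw 92.8 op 0.449 F [ 0.2 -0.3 -0.1]
(0.604, 0.1225, 0.067) [-0.05 -0.15  7.19]
```

>>> arm_command --plan '[{"dx": 0,"dy": -0.1,"dz": 1,"twist": 0,"claw": 0.64},{"dx": 0,"dy": -0.2,"dz": 2,"twist": 0,"claw": 0.64},{"dx": 0,"dy": -0.2,"dz": 5,"twist": 0,"claw": 0.64},{"dx": 0,"dy": -0.2,"dz": 7.2,"twist": 0,"claw": 0.64},{"dx": 0,"dy": -0.2,"dz": 7.2,"twist": 0,"claw": 0.64},{"dx": 0,"dy": -0.2,"dz": 7.2,"twist": 0,"claw": 0.38},{"dx": 0,"dy": -0.2,"dz": 7.2,"twist": 0,"claw": 0.38},{"dx": 0,"dy": -0.2,"dz": 7.2,"twist": 0,"claw": 0.38}]'

```text
time_s: 10.95
position: [0.6044, 0.123, 0.0678]
tcp_rot: [[-0.049, 0.998, 0.032], [0.999, 0.049, -0.006], [-0.008, 0.032, -0.999]]
force: [0.2, -0.3, -0.6]
opening: 0.49
```

>>> arm_command --plan '[{"dx": 0,"dy": 0,"dz": 0,"twist": 0,"claw": 0.38},{"dx": 0,"dy": 0,"dz": -2,"twist": 0,"claw": 0.38},{"dx": 0,"dy": 0,"dz": -4,"twist": 0,"claw": 0.38},{"dx": 0,"dy": 0,"dz": -6,"twist": 0,"claw": 0.38},{"dx": 0,"dy": 0,"dz": -7,"twist": 0,"claw": 0.38},{"dx": 0,"dy": 0,"dz": -7,"twist": 0,"claw": 0.38}]'

```text
time_s: 11.45
position: [0.6046, 0.1236, 0.1415]
tcp_rot: [[-0.049, 0.998, 0.04], [0.999, 0.05, -0.006], [-0.008, 0.04, -0.999]]
force: [0.9, 0.3, -0.4]
opening: 0.377
```

```bash
python3 - <<'E'
from h import *
crop("scene","s6",330,130,480,250,5)
g(); print(bot.read_state()['tcp_rot'].round(4))
E
```

```text
11.5 [0.6033 0.1235 0.1396] yaw 92.8 op 0.379 F [ 0.7 -0.4  0.3]
[[-0.0493  0.9981  0.0366]
 [ 0.9988  0.0495 -0.006 ]
 [-0.0078  0.0362 -0.9993]]
```

View pics/s6.png

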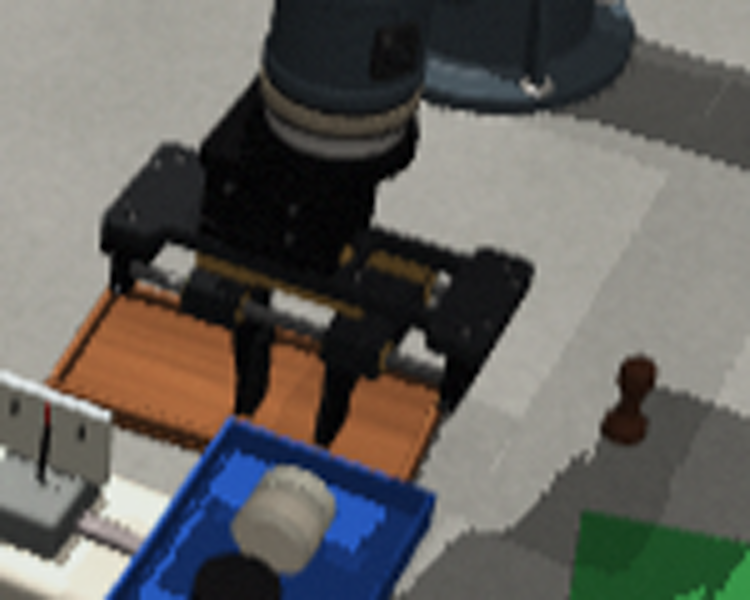

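```bash
cat >> h.py <<'E'
def lying(cx,cy,cz,yaw,r=.022,h=.044):
    P=[];a=np.array([np.cos(yaw),np.sin(yaw),0]);b=np.array([-a[1],a[0],0])
    for e in(-h/2,h/2):
        for t in np.linspace(0,2*np.pi,24): P.append(np.array([cx,cy,cz])+a*e+b*r*np.cos(t)+np.array([0,0,r*np.sin(t)]))
    return P
def over(img,n,P,u0,v0,k,col=(0,255,0)):
    for p in P:
        u,v=px(n,p); cv2.circle(img,(int((u-u0+.5)*k),int((v-v0+.5)*k)),1,col,-1)
E
python3 - <<'E'
from h import *
for n in C:
    R=cv2.Rodrigues(C[n]['rvec'])[0];print(n,-R.T@C[n]['tvec'])
a=cv2.imread('pics/t4.png');b=cv2.imread('pics/s4.png')
P=lying(.594,.123,.084,0);over(a,'top',P,220,140,5);over(b,'scene',P,330,160,5)
cv2.imwrite('pics/ov.png',np.hstack([a[50:400,50:350],b[250:600,100:500]]))
E
```

```text
scene [1.4338602  0.44387578 1.0121541 ]
top [ 0.47003507 -0.11101229  1.39751495]
```

View pics/ov.png

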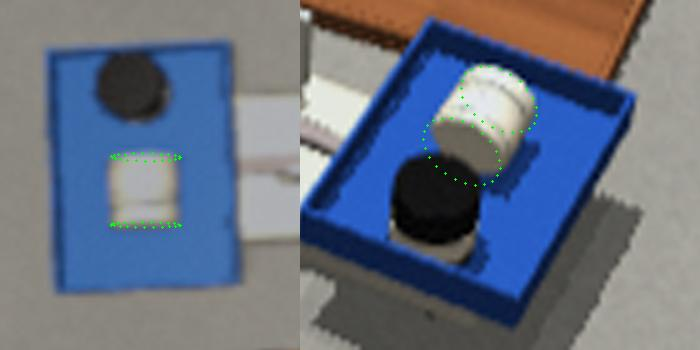

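```bash
python3 - <<'E'
from h import *
a0=cv2.imread('pics/t4.png');b0=cv2.imread('pics/s4.png')
out=[]
c=np.array([.6115,.1262]);th=np.radians(2.7);ex=np.array([np.cos(th),np.sin(th)]);ey=np.array([-ex[1],ex[0]])
for cz,cx,cy,rz in [(.084,.587,.126,.082),(.092,.592,.124,.094)]:
    a=a0.copy();b=b0.copy()
    P=lying(cx,cy,cz,0)
    Q=[np.r_[c+ex*x+ey*y,rz] for x,y in [(sx*.08,t) for sx in(-1,1) for t in np.linspace(-.06,.06,20)]+[(t,s*.06) for s in(-1,1) for t in np.linspace(-.08,.08,20)]]
    for i,n,u,v in((a,'top',220,140),(b,'scene',330,160)):
        over(i,n,P,u,v,5); over(i,n,Q,u,v,5,(0,0,255))
    out.append(np.hstack([a[50:350,50:350],b[250:550,80:480]]))
cv2.imwrite('pics/ov.png',np.vstack(out))
E
```

```text
(no output)
```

View pics/ov.png

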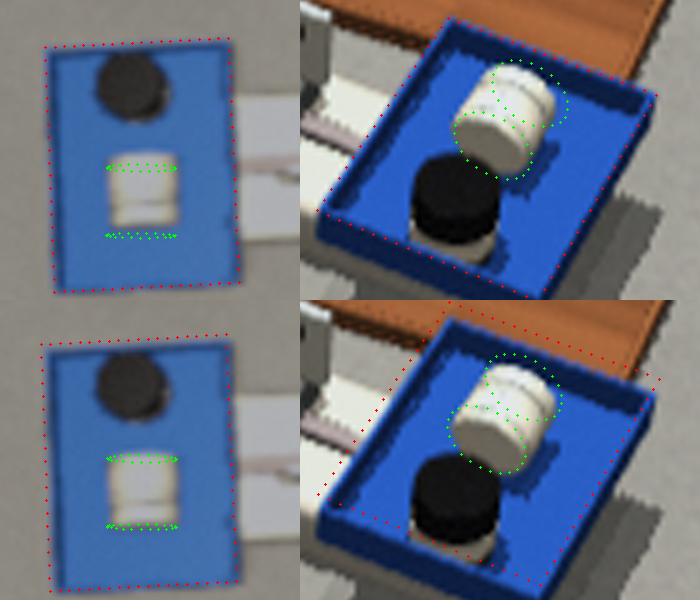

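```bash
cat > fit.py <<'E'
from h import *
from scipy.optimize import minimize
def cyl(p,r=.022,h=.044):
    x,y,z,yaw,pit=p
    a=np.array([np.cos(yaw)*np.cos(pit),np.sin(yaw)*np.cos(pit),np.sin(pit)])
    b=np.cross(a,[0.02,0.01,1]);b/=np.linalg.norm(b);c=np.cross(a,b)
    t=np.linspace(0,2*np.pi,40)
    return np.vstack([np.array([x,y,z])+a*e+r*(np.outer(np.cos(t),b)+np.outer(np.sin(t),c)) for e in(-h/2,h/2)])
def hull(n,P,u0,v0,k,shape):
    c=C[n];q=cv2.projectPoints(P,c["rvec"],c["tvec"],c["intrinsics"],None)[0].reshape(-1,2)
    q=((q-[u0,v0]+.5)*k-.5)
    m=np.zeros(shape,np.uint8);cv2.fillConvexPoly(m,cv2.convexHull((q*16).astype(np.int32)),255,shift=4);return m
def fit(views,p0,steps=(.01,.01,.01,.2,.3)):
    def cost(p):
        return sum(1-((h:=hull(n,cyl(p),u,v,k,m.shape)>0)&(m>0)).sum()/max(1,(h|(m>0)).sum()) for n,m,u,v,k in views)+ 0
    best=None
    for s in (1,-1):
        S=np.vstack([p0]+[np.array(p0)+np.eye(5)[i]*steps[i]*s for i in range(5)])
        r=minimize(cost,p0,method='Nelder-Mead',options=dict(initial_simplex=S,maxiter=600,xatol=1e-4,fatol=1e-4))
        if best is None or r.fun<best.fun: best=r
    return best
E
python3 - <<'E'
from fit import *
def mask(f,box):
    i=cv2.cvtColor(cv2.imread(f),cv2.COLOR_BGR2HSV);m=((i[:,:,1]<75)&(i[:,:,2]>95)).astype(np.uint8)
    z=np.zeros_like(m);x0,y0,x1,y1=box;z[y0:y1,x0:x1]=m[y0:y1,x0:x1]
    n,l,s,_=cv2.connectedComponentsWithStats(z);return (l==1+s[1:,4].argmax()).astype(np.uint8)*255
a=mask('pics/t4.png',(140,185,245,300));b=mask('pics/s4.png',(215,300,350,440))
cv2.imwrite('pics/m.png',np.hstack([a[:600],b[:600]])[:, :800])
V=[('top',a,220,140,5),('scene',b,330,160,5)]
for pit in(-.4,0,.4):
    r=fit(V,[.594,.123,.086,0,pit]);print(r.x.round(4),r.fun)
x=r.x;A=cv2.imread('pics/t4.png');B=cv2.imread('pics/s4.png')
E
```

```text
[0.5936 0.124  0.0864 0.058  0.0164] 0.229972043265793
[0.594  0.1236 0.0891 0.0315 0.1956] 0.21121928894994324
[0.594  0.1237 0.0887 0.03   0.2053] 0.2103074884479479
```

View pics/m.png

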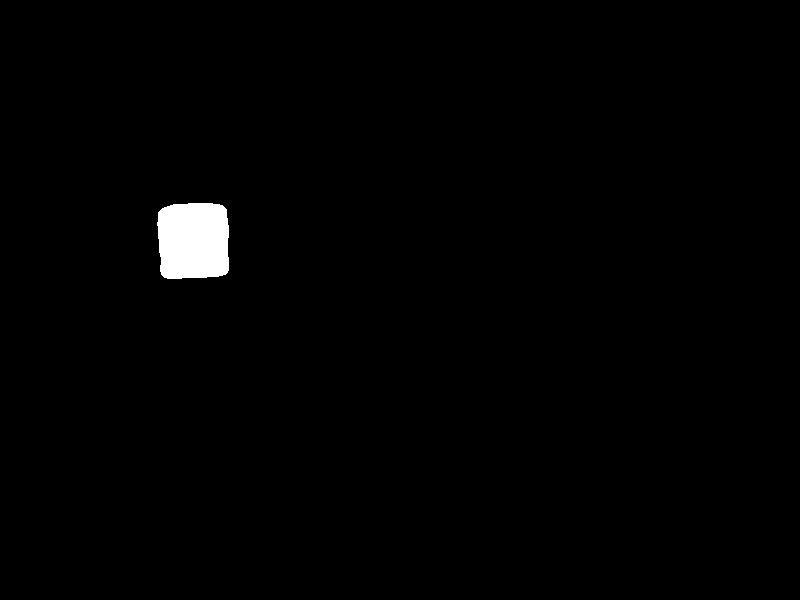

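```bash
python3 - <<'E'
from h import *
g((.602,.1235,.15),(.602,.1235,.0645)); 
E
```

```text
11.5 [0.6033 0.1235 0.1396] yaw 92.8 op 0.379 F [ 0.7 -0.4  0.3]
(0.602, 0.1235, 0.15) [-0.   -0.1  -1.04]
(0.602, 0.1235, 0.0645) [ 0.06 -0.4   7.5 ]
```

>>> arm_command --plan '[{"dx": 0,"dy": -0.1,"dz": 0.5,"twist": 0,"claw": 0.66},{"dx": 0,"dy": -0.1,"dz": 1,"twist": 0,"claw": 0.66},{"dx": 0,"dy": -0.2,"dz": 3,"twist": 0,"claw": 0.66},{"dx": 0,"dy": -0.3,"dz": 5.5,"twist": 0,"claw": 0.66},{"dx": 0.1,"dy": -0.4,"dz": 7.3,"twist": 0,"claw": 0.66},{"dx": 0.1,"dy": -0.4,"dz": 7.5,"twist": 0,"claw": 0.66},{"dx": 0.1,"dy": -0.4,"dz": 7.5,"twist": 0,"claw": 0.66}]'

```text
time_s: 12.08
position: [0.5999, 0.1238, 0.0619]
tcp_rot: [[-0.049, 0.998, 0.031], [0.999, 0.049, -0.006], [-0.008, 0.03, -1.0]]
force: [-0.9, 0.2, 0.8]
opening: 0.655
```

>>> arm_command --plan '[{"dx": 0,"dy": 0,"dz": 0,"twist": 0,"claw": 0.3},{"dx": 0,"dy": 0,"dz": 0,"twist": 0,"claw": 0.3},{"dx": 0,"dy": 0,"dz": 0,"twist": 0,"claw": 0.3},{"dx": 0,"dy": 0,"dz": 0,"twist": 0,"claw": 0.3},{"dx": 0,"dy": 0,"dz": 0,"twist": 0,"claw": 0.3},{"dx": 0,"dy": 0,"dz": 0,"twist": 0,"claw": 0.3},{"dx": 0,"dy": 0,"dz": 0,"twist": 0,"claw": 0.3}]'

```text
time_s: 12.67
position: [0.6007, 0.1238, 0.0626]
tcp_rot: [[-0.049, 0.998, 0.033], [0.999, 0.049, -0.006], [-0.008, 0.032, -0.999]]
force: [0.8, 0.1, 2.5]
opening: 0.466
```

```bash
python3 - <<'E'
from h import *
crop("scene","s7",330,160,480,280,5)
g(); 
E
```

```text
12.72 [0.6007 0.1238 0.0626] yaw 92.8 op 0.47 F [-0.1 -0.9  3.6]
```

View pics/s7.png

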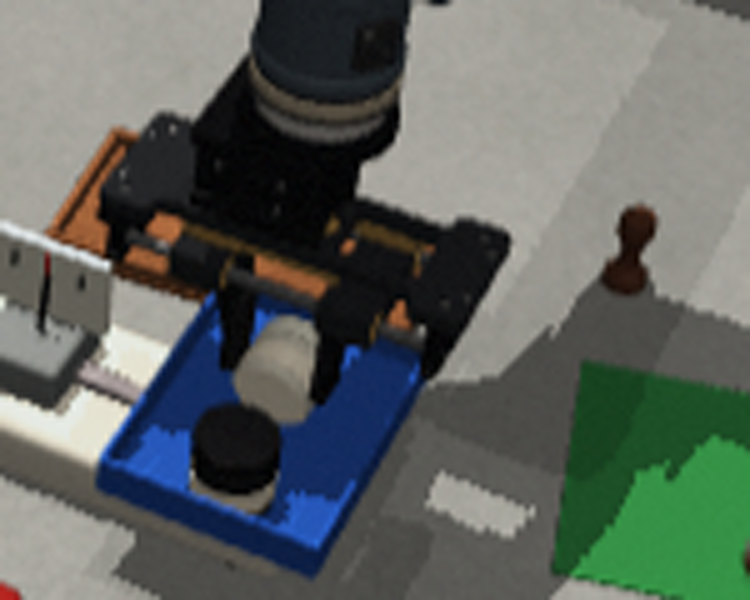

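>>> arm_command --plan '[{"dx": 0,"dy": 0,"dz": -1,"twist": 0,"claw": 0.3},{"dx": 0,"dy": 0,"dz": -2.5,"twist": 0,"claw": 0.3},{"dx": 0,"dy": 0,"dz": -4.5,"twist": 0,"claw": 0.3},{"dx": 0,"dy": 0,"dz": -6.5,"twist": 0,"claw": 0.3},{"dx": 0,"dy": 0,"dz": -8,"twist": 0,"claw": 0.3},{"dx": 0,"dy": 0,"dz": -8,"twist": 0,"claw": 0.3},{"dx": 0,"dy": 0,"dz": -8,"twist": 0,"claw": 0.3}]'

```text
time_s: 13.3
position: [0.5984, 0.1244, 0.1436]
tcp_rot: [[-0.049, 0.998, 0.035], [0.999, 0.05, -0.006], [-0.008, 0.034, -0.999]]
force: [-0.3, 0.2, -0.0]
opening: 0.461
```

```bash
python3 - <<'E'
from h import *
crop("scene","s8",330,120,480,240,5)
g(); 
E
```

```text
13.35 [0.5975 0.1243 0.1424] yaw 92.8 op 0.463 F [-0.1  0.5 -1.4]
```

View pics/s8.png

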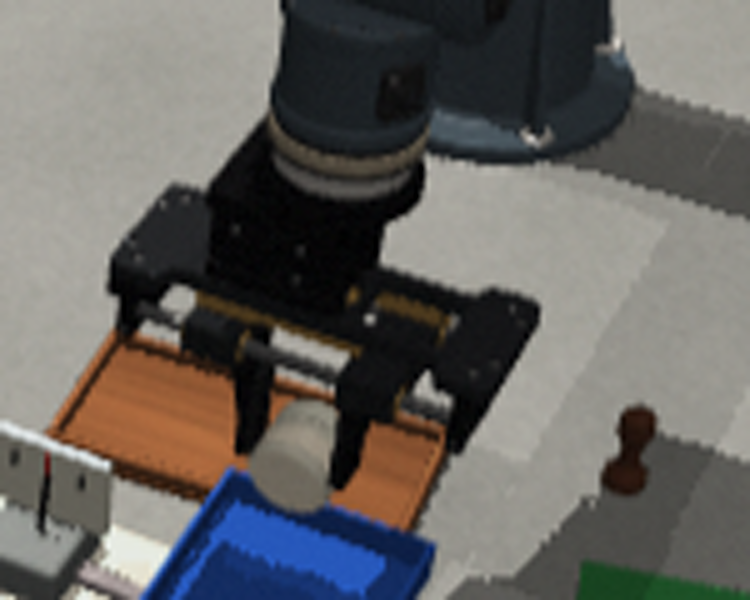

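```bash
python3 - <<'E'
from h import *
A=w("top",220+197/5-.5,140+578/5-.5,.016);B=w("top",220+514/5-.5,140+540/5-.5,.016);print(A,B)
y=.03;t=(y-A[1])/(B[1]-A[1]);xo=A[0]+t*(B[0]-A[0]);print(xo, xo+.006)
g((xo+.006+.027,y,.12),(xo+.006+.027,y,.009))
E
```

```text
[0.3721831  0.13295216 0.016     ] [ 0.39683288 -0.08107875  0.016     ]
0.38404002521567215 0.39004002521567216
13.35 [0.5975 0.1243 0.1424] yaw 92.8 op 0.463 F [-0.1  0.5 -1.4]
(np.float64(0.4170400252156722), 0.03, 0.12) [ -8.51 -18.55   1.72]
(np.float64(0.4170400252156722), 0.03, 0.009) [ -8.43 -18.9   12.81]
```

>>> arm_command --plan '[{"dx": -1,"dy": -2,"dz": 0,"twist": 0,"claw": 0.3},{"dx": -2.5,"dy": -5.5,"dz": 0,"twist": 0,"claw": 0.3},{"dx": -4,"dy": -9,"dz": 0,"twist": 0,"claw": 0.3},{"dx": -5.7,"dy": -12.5,"dz": 0.5,"twist": 0,"claw": 0.3},{"dx": -7.2,"dy": -16,"dz": 1,"twist": 0,"claw": 0.3},{"dx": -8.5,"dy": -18.5,"dz": 1.7,"twist": 0,"claw": 0.3},{"dx": -8.5,"dy": -18.5,"dz": 3.5,"twist": 0,"claw": 0.3},{"dx": -8.5,"dy": -18.6,"dz": 6,"twist": 0,"claw": 0.3}]'

```text
time_s: 14.02
position: [0.4165, 0.0293, 0.0772]
tcp_rot: [[-0.047, 0.998, 0.033], [0.999, 0.048, -0.006], [-0.008, 0.032, -0.999]]
force: [0.8, 0.7, -0.7]
opening: 0.466
```

```bash
python3 - <<'E'
from h import *
g((.417,.03,.05),(.417,.03,.0095)); print(bot.read_state()['tcp_rot'].round(4))
E
```

```text
14.02 [0.4165 0.0293 0.0772] yaw 92.7 op 0.466 F [ 0.8  0.7 -0.7]
(0.417, 0.03, 0.05) [ 0.09 -0.03  2.72]
(0.417, 0.03, 0.0095) [ 0.12 -0.16  6.76]
[[-0.0474  0.9983  0.0326]
 [ 0.9988  0.0476 -0.0063]
 [-0.0079  0.0323 -0.9994]]
```

Lower slowly onto the wall.

>>> arm_command --plan '[{"dx": 0.1,"dy": 0,"dz": 2,"twist": 0,"claw": 0.3},{"dx": 0.1,"dy": 0,"dz": 3.5,"twist": 0,"claw": 0.3},{"dx": 0.1,"dy": -0.1,"dz": 4.5,"twist": 0,"claw": 0.3},{"dx": 0.1,"dy": -0.1,"dz": 5.2,"twist": 0,"claw": 0.3},{"dx": 0.1,"dy": -0.1,"dz": 5.9,"twist": 0,"claw": 0.3},{"dx": 0.1,"dy": -0.2,"dz": 6.5,"twist": 0,"claw": 0.3},{"dx": 0.1,"dy": -0.2,"dz": 6.8,"twist": 0,"claw": 0.3},{"dx": 0.1,"dy": -0.2,"dz": 6.8,"twist": 0,"claw": 0.3}]'

```text
time_s: 14.68
position: [0.4172, 0.0296, 0.0088]
tcp_rot: [[-0.047, 0.998, 0.033], [0.999, 0.048, -0.006], [-0.008, 0.033, -0.999]]
force: [1.4, 0.4, -1.0]
opening: 0.463
```

```bash
python3 - <<'E'
from h import *
crop("scene","s9",300,120,450,240,5)
g((.402,.03,.0095)); print(bot.read_state()['tcp_rot'].round(4))
E
```

```text
14.73 [0.4173 0.0296 0.0091] yaw 92.7 op 0.466 F [ 0.8 -0.3 -0.6]
(0.402, 0.03, 0.0095) [ 0.11 -1.52 -0.09]
[[-0.0475  0.9983  0.0336]
 [ 0.9988  0.0477 -0.0065]
 [-0.0081  0.0332 -0.9994]]
```

View pics/s9.png

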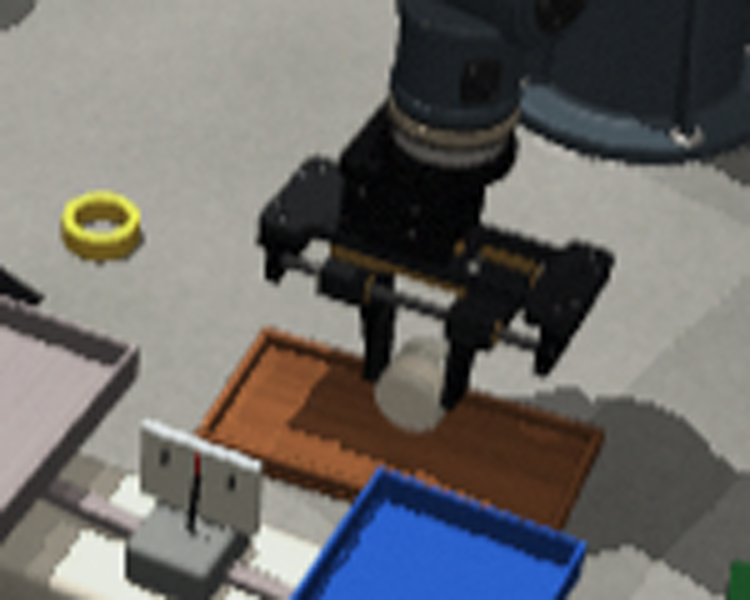

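>>> arm_command --plan '[{"dx": 0,"dy": 0,"dz": -0.7,"twist": 0,"claw": 0.3},{"dx": 0,"dy": -0.2,"dz": -0.8,"twist": 0,"claw": 0.3},{"dx": 0,"dy": -0.6,"dz": -0.8,"twist": 0,"claw": 0.3},{"dx": 0,"dy": -1,"dz": -0.8,"twist": 0,"claw": 0.3},{"dx": 0,"dy": -1.4,"dz": -0.8,"twist": 0,"claw": 0.3},{"dx": 0,"dy": -1.4,"dz": -0.8,"twist": 0,"claw": 0.3}]'

```text
time_s: 15.23
position: [0.4011, 0.0293, 0.0167]
tcp_rot: [[-0.047, 0.998, 0.031], [0.999, 0.048, -0.006], [-0.008, 0.031, -0.999]]
force: [-0.7, -0.5, -0.1]
opening: 0.463
```

```bash
python3 - <<'E'
from h import *
crop("scene","s10",300,120,450,240,5)
g((.408,.03,.008)); 
E
```

```text
15.28 [0.4016 0.0292 0.0167] yaw 92.7 op 0.463 F [-0.2 -0.1  1.1]
(0.408, 0.03, 0.008) [0.06 0.61 0.88]
```

View pics/s10.png

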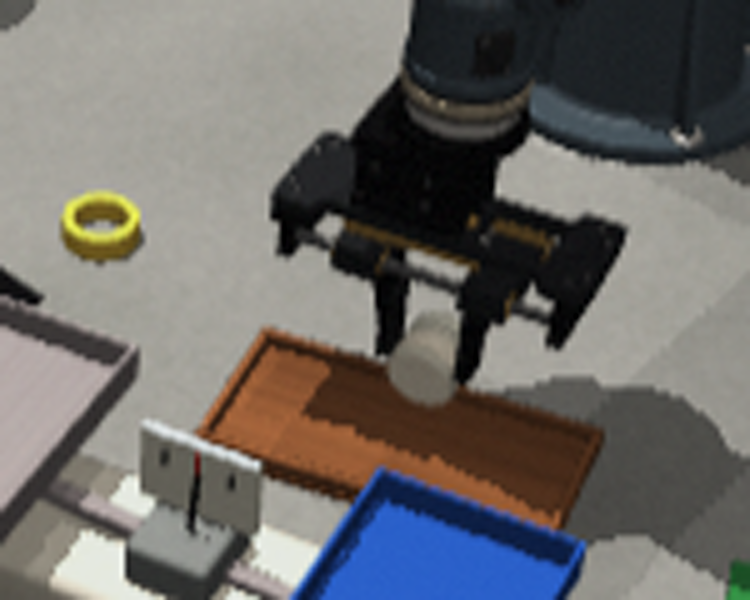

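>>> arm_command --plan '[{"dx": 0,"dy": 0.1,"dz": 0.2,"twist": 0,"claw": 0.3},{"dx": 0,"dy": 0.2,"dz": 0.4,"twist": 0,"claw": 0.3},{"dx": 0,"dy": 0.35,"dz": 0.6,"twist": 0,"claw": 0.3},{"dx": 0,"dy": 0.5,"dz": 0.8,"twist": 0,"claw": 0.3},{"dx": 0,"dy": 0.6,"dz": 0.9,"twist": 0,"claw": 0.3},{"dx": 0,"dy": 0.6,"dz": 0.9,"twist": 0,"claw": 0.3}]'

```text
time_s: 15.78
position: [0.4105, 0.0288, 0.0098]
tcp_rot: [[-0.048, 0.998, 0.038], [0.999, 0.048, -0.008], [-0.009, 0.038, -0.999]]
force: [-0.7, 0.2, 26.8]
opening: 0.47
```

```bash
python3 - <<'E'
from h import *
crop("scene","s11",300,120,450,240,5)
g((.408,.03,.008)); 
E
```

```text
15.83 [0.4105 0.0288 0.0098] yaw 92.7 op 0.466 F [-1.  -0.3 26.3]
(0.408, 0.03, 0.008) [ 0.13 -0.25  0.17]
```

View pics/s11.png

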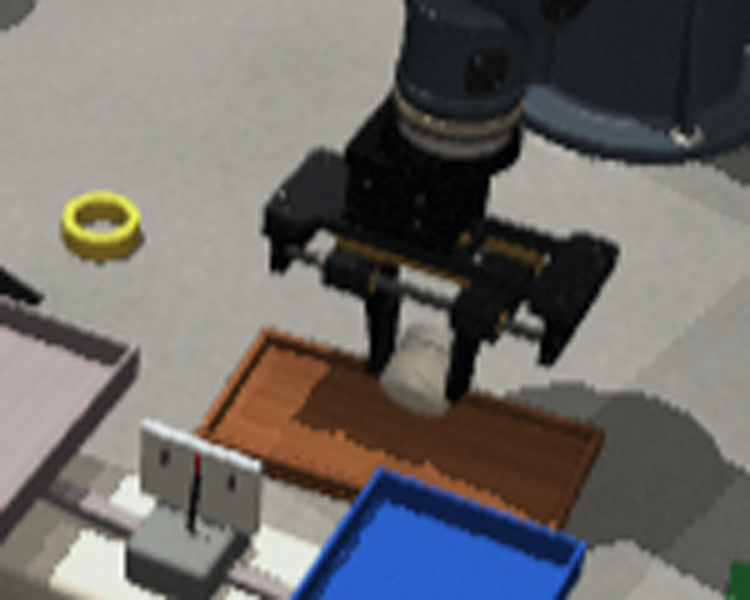

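>>> arm_command --plan '[{"dx": 0,"dy": 0.2,"dz": 0,"twist": 0,"claw": 0.3},{"dx": 0,"dy": 0.5,"dz": 0.05,"twist": 0,"claw": 0.3},{"dx": 0,"dy": 0.8,"dz": 0.1,"twist": 0,"claw": 0.3},{"dx": 0,"dy": 1.2,"dz": 0.15,"twist": 0,"claw": 0.3},{"dx": 0,"dy": 1.5,"dz": 0.2,"twist": 0,"claw": 0.3},{"dx": 0,"dy": 1.5,"dz": 0.2,"twist": 0,"claw": 0.3}]'

```text
time_s: 16.33
position: [0.4216, 0.0302, 0.0094]
tcp_rot: [[-0.048, 0.998, 0.031], [0.999, 0.048, -0.007], [-0.008, 0.031, -0.999]]
force: [-6.6, -0.6, 26.4]
opening: 0.474
```

```bash
python3 - <<'E'
from h import *
crop("scene","s12",300,120,450,240,5)
g((.408,.03,.008)); 
E
```

```text
16.38 [0.4217 0.0302 0.0094] yaw 92.8 op 0.47 F [-6.6 -0.1 25.7]
(0.408, 0.03, 0.008) [ 0.05 -1.38  0.1 ]
```

View pics/s12.png

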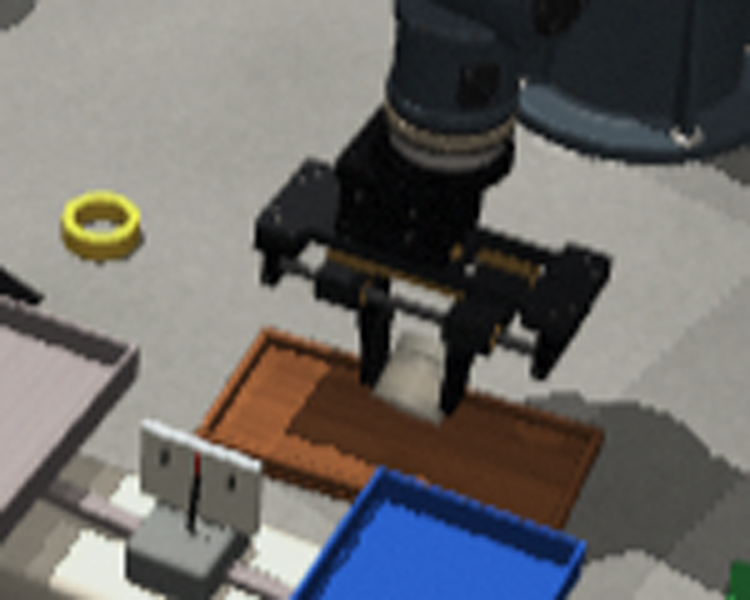

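>>> arm_command --plan '[{"dx": 0,"dy": 0.3,"dz": 0.1,"twist": 0,"claw": 0.3},{"dx": 0,"dy": 0.7,"dz": 0.2,"twist": 0,"claw": 0.3},{"dx": 0,"dy": 1.1,"dz": 0.25,"twist": 0,"claw": 0.3},{"dx": 0,"dy": 1.6,"dz": 0.3,"twist": 0,"claw": 0.3},{"dx": 0,"dy": 2.1,"dz": 0.3,"twist": 0,"claw": 0.3},{"dx": 0,"dy": 2.5,"dz": 0.3,"twist": 0,"claw": 0.3},{"dx": 0,"dy": 2.5,"dz": 0.3,"twist": 0,"claw": 0.3}]'

```text
time_s: 16.97
position: [0.4475, 0.0314, 0.0071]
tcp_rot: [[-0.048, 0.998, 0.032], [0.999, 0.048, -0.007], [-0.008, 0.032, -0.999]]
force: [-0.7, -0.4, 6.1]
opening: 0.473
```

```bash
python3 - <<'E'
from h import *
crop("scene","s13",300,120,450,240,5)
g((.408,.03,.008)); 
E
```

```text
17.02 [0.4473 0.0314 0.0071] yaw 92.8 op 0.474 F [-0.9  0.1  6.3]
(0.408, 0.03, 0.008) [ 0.05 -3.93 -0.21]
```

View pics/s13.png

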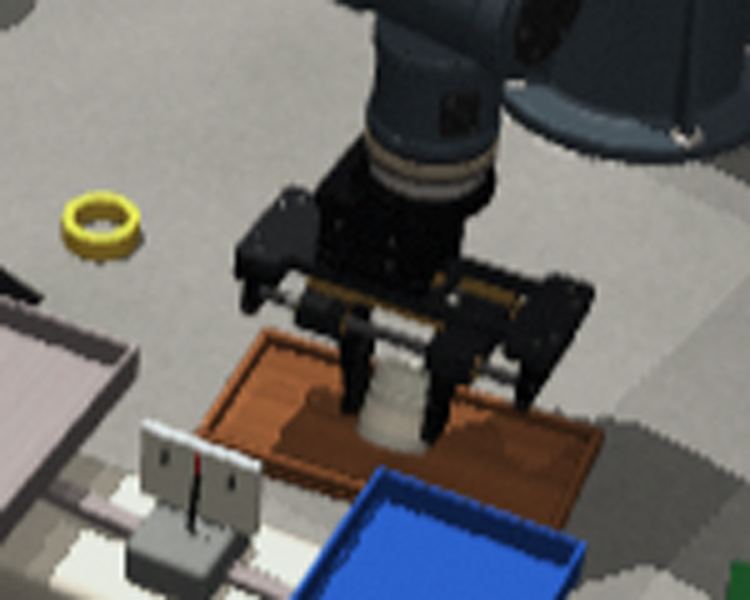

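>>> arm_command --plan '[{"dx": 0,"dy": 0,"dz": 0,"twist": 0,"claw": 0.66},{"dx": 0,"dy": 0,"dz": 0,"twist": 0,"claw": 0.66},{"dx": 0,"dy": 0,"dz": 0,"twist": 0,"claw": 0.66},{"dx": 0,"dy": 0,"dz": 0,"twist": 0,"claw": 0.66},{"dx": 0,"dy": 0,"dz": -0.5,"twist": 0,"claw": 0.66},{"dx": 0,"dy": 0,"dz": -0.9,"twist": 0,"claw": 0.66},{"dx": 0,"dy": 0,"dz": -0.9,"twist": 0,"claw": 0.66},{"dx": 0,"dy": 0,"dz": -0.9,"twist": 0,"claw": 0.66}]'

```text
time_s: 17.68
position: [0.4473, 0.0314, 0.0166]
tcp_rot: [[-0.048, 0.998, 0.033], [0.999, 0.049, -0.007], [-0.008, 0.033, -0.999]]
force: [-0.0, -0.3, 0.1]
opening: 0.658
```

```bash
python3 - <<'E'
from h import *
crop("scene","s14",300,120,450,240,5)
g(); 
E
```

```text
17.73 [0.4472 0.0314 0.0164] yaw 92.8 op 0.658 F [ 0.5 -0.8 -0.3]
```

View pics/s14.png

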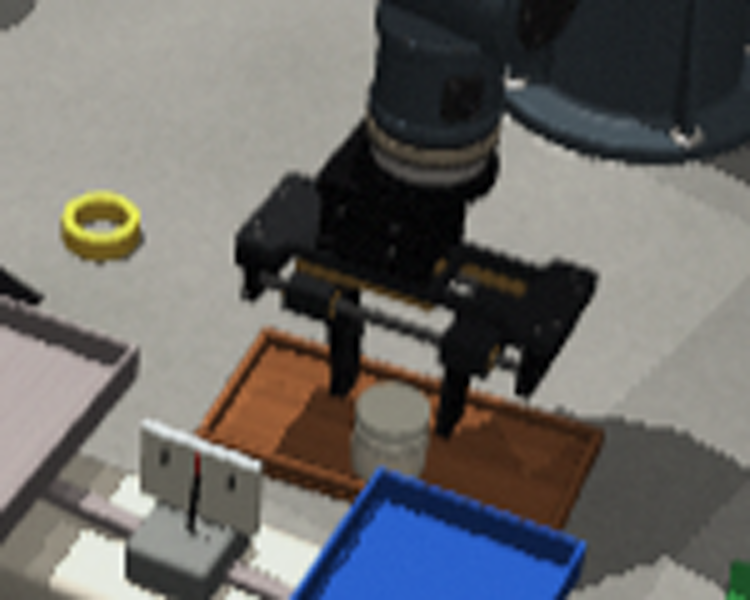

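```bash
python3 - <<'E'
from h import *
print(w("scene",300+393/5-.5,120+407/5-.5,.050))
E
```

```text
[0.45287469 0.03314823 0.05      ]
```

>>> arm_command --plan '[{"dx": 0.1,"dy": 0.3,"dz": 0,"twist": 0,"claw": 0.66},{"dx": 0.1,"dy": 0.6,"dz": 0,"twist": 0,"claw": 0.66},{"dx": 0.1,"dy": 0.6,"dz": 0,"twist": 0,"claw": 0.3},{"dx": 0.1,"dy": 0.6,"dz": 0,"twist": 0,"claw": 0.3},{"dx": 0.1,"dy": 0.6,"dz": 0,"twist": 0,"claw": 0.3},{"dx": 0.1,"dy": 0.6,"dz": 0,"twist": 0,"claw": 0.3},{"dx": 0.1,"dy": 0.6,"dz": 0,"twist": 0,"claw": 0.3},{"dx": 0.1,"dy": 0.6,"dz": 0,"twist": 0,"claw": 0.3}]'

```text
time_s: 18.4
position: [0.4529, 0.0328, 0.0165]
tcp_rot: [[-0.048, 0.998, 0.033], [0.999, 0.049, -0.007], [-0.008, 0.032, -0.999]]
force: [0.3, 0.2, -0.2]
opening: 0.49
```

>>> arm_command --plan '[{"dx": 0,"dy": 0,"dz": -2,"twist": 0,"claw": 0.3},{"dx": 0,"dy": 0,"dz": -5,"twist": 0,"claw": 0.3},{"dx": 0,"dy": 0,"dz": -9,"twist": 0,"claw": 0.3},{"dx": 0,"dy": 0,"dz": -12,"twist": 0,"claw": 0.3},{"dx": 0,"dy": 0,"dz": -13.5,"twist": 0,"claw": 0.3},{"dx": 0,"dy": 0,"dz": -13.5,"twist": 0,"claw": 0.3},{"dx": 0,"dy": 0,"dz": -13.5,"twist": 0,"claw": 0.3}]'

```text
time_s: 18.98
position: [0.4487, 0.0336, 0.1521]
tcp_rot: [[-0.048, 0.998, 0.034], [0.999, 0.048, -0.007], [-0.009, 0.034, -0.999]]
force: [0.1, 0.1, -1.2]
opening: 0.492
```

```bash
python3 - <<'E'
from h import *
crop("scene","s15",320,90,440,190,6)
g((.61,.139,.15),(.61,.139,.076));print(bot.read_state()['tcp_rot'].round(4)) 
E
```

```text
19.03 [0.4479 0.0337 0.1511] yaw 92.8 op 0.49 F [-1.  -0.  -1.2]
(0.61, 0.139, 0.15) [ 9.73 16.69  0.55]
(0.61, 0.139, 0.076) [ 9.79 16.46  7.95]
[[-0.0483  0.9983  0.0318]
 [ 0.9988  0.0485 -0.0066]
 [-0.0081  0.0314 -0.9995]]
```

View pics/s15.png

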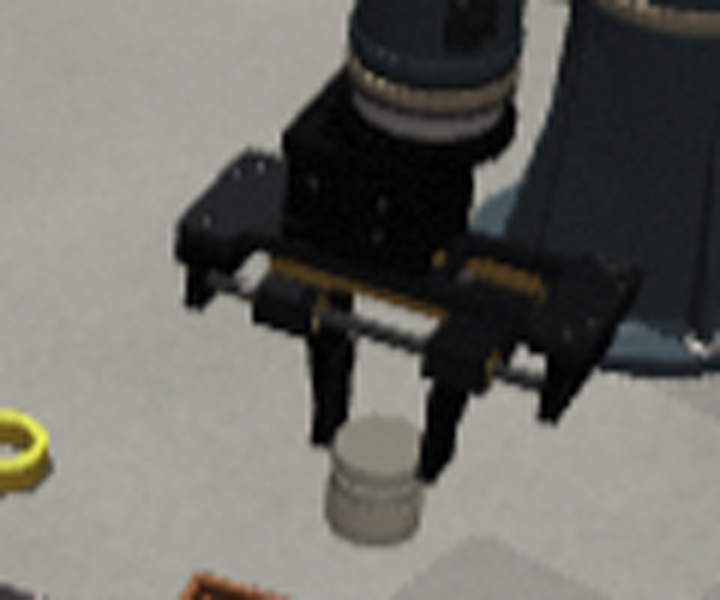

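```bash
python3 - <<'E'
from h import *
for z in (.15,.16,.17,.18,.19): print(z,w("scene",320+378/6-.5,90+447/6-.5,z))
print(px("scene",[.4479,.0337,.1511]))
E
```

```text
0.15 [0.40920924 0.01635451 0.15      ]
0.16 [0.42109401 0.02131327 0.16      ]
0.17 [0.43297879 0.02627202 0.17      ]
0.18 [0.44486357 0.03123078 0.18      ]
0.19 [0.45674835 0.03618954 0.19      ]
[381.93675443 173.07144663]
```

>>> arm_command --plan '[{"dx": 1.2,"dy": 2,"dz": 0,"twist": 0,"claw": 0.3},{"dx": 3,"dy": 5,"dz": 0,"twist": 0,"claw": 0.3},{"dx": 4.9,"dy": 8.3,"dz": 0,"twist": 0,"claw": 0.3},{"dx": 6.8,"dy": 11.6,"dz": 0,"twist": 0,"claw": 0.3},{"dx": 8.6,"dy": 14.6,"dz": 0,"twist": 0,"claw": 0.3},{"dx": 9.7,"dy": 16.4,"dz": 0.5,"twist": 0,"claw": 0.3},{"dx": 9.7,"dy": 16.4,"dz": 1.5,"twist": 0,"claw": 0.3},{"dx": 9.7,"dy": 16.4,"dz": 3,"twist": 0,"claw": 0.3}]'

```text
time_s: 19.7
position: [0.6082, 0.1391, 0.1232]
tcp_rot: [[-0.05, 0.998, 0.03], [0.999, 0.05, -0.007], [-0.008, 0.03, -1.0]]
force: [-0.4, 0.6, -0.7]
opening: 0.492
```

```bash
python3 - <<'E'
from h import *
g((.607,.139,.15),(.607,.139,.0745));print(bot.read_state()['tcp_rot'].round(4)) 
E
```

```text
19.7 [0.6082 0.1391 0.1232] yaw 92.8 op 0.492 F [-0.4  0.6 -0.7]
(0.607, 0.139, 0.15) [-0.02 -0.04 -2.68]
(0.607, 0.139, 0.0745) [ 0.04 -0.27  4.87]
[[-0.0497  0.9983  0.0305]
 [ 0.9987  0.0499 -0.0067]
 [-0.0082  0.0301 -0.9995]]
```

>>> arm_command --plan '[{"dx": 0,"dy": -0.2,"dz": 1.5,"twist": 0,"claw": 0.3},{"dx": 0,"dy": -0.2,"dz": 3,"twist": 0,"claw": 0.3},{"dx": 0,"dy": -0.3,"dz": 4,"twist": 0,"claw": 0.3},{"dx": 0,"dy": -0.3,"dz": 4.7,"twist": 0,"claw": 0.3},{"dx": 0,"dy": -0.3,"dz": 4.8,"twist": 0,"claw": 0.3},{"dx": 0,"dy": -0.3,"dz": 4.8,"twist": 0,"claw": 0.66},{"dx": 0,"dy": -0.3,"dz": 4.8,"twist": 0,"claw": 0.66},{"dx": 0,"dy": -0.3,"dz": 4.8,"twist": 0,"claw": 0.66}]'

```text
time_s: 20.37
position: [0.6075, 0.1386, 0.076]
tcp_rot: [[-0.05, 0.998, 0.033], [0.999, 0.05, -0.007], [-0.008, 0.032, -0.999]]
force: [0.2, 0.0, 0.2]
opening: 0.621
```

>>> arm_command --plan '[{"dx": 0,"dy": 0,"dz": 0,"twist": 0,"claw": 0.66},{"dx": 0,"dy": 0,"dz": -1,"twist": 0,"claw": 0.66},{"dx": 0,"dy": 0,"dz": -3,"twist": 0,"claw": 0.66},{"dx": 0,"dy": 0,"dz": -6,"twist": 0,"claw": 0.66},{"dx": 0,"dy": 0,"dz": -8,"twist": 0,"claw": 0.66},{"dx": 0,"dy": 0,"dz": -8,"twist": 0,"claw": 0.66},{"dx": 0,"dy": 0,"dz": -8,"twist": 0,"claw": 0.66}]'

```text
time_s: 20.95
position: [0.6062, 0.1392, 0.1586]
tcp_rot: [[-0.05, 0.998, 0.037], [0.999, 0.05, -0.006], [-0.008, 0.037, -0.999]]
force: [0.3, -0.1, 0.4]
opening: 0.657
```

```bash
python3 - <<'E'
from h import *
crop("scene","s16",350,140,510,290,4)
g((.509,.381,.15),(.509,.381,.016));print(bot.read_state()['tcp_rot'].round(4)) 
E
```

```text
21.0 [0.605  0.1391 0.1569] yaw 92.8 op 0.664 F [-0.   0.2  0.4]
(0.509, 0.381, 0.15) [24.64 -8.39  0.21]
(0.509, 0.381, 0.016) [24.75 -8.84 13.6 ]
[[-0.0497  0.9982  0.0339]
 [ 0.9987  0.0499 -0.0066]
 [-0.0083  0.0335 -0.9994]]
```

View pics/s16.png

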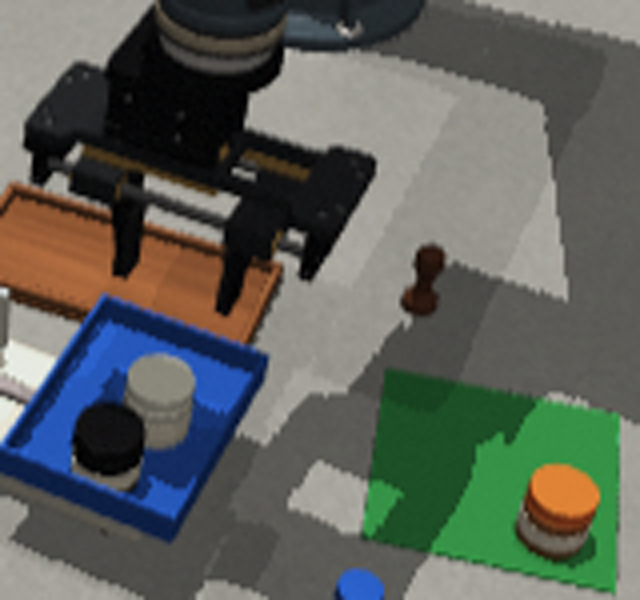

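>>> arm_command --plan '[{"dx": 2.5,"dy": -0.8,"dz": 0,"twist": 0,"claw": 0.64},{"dx": 6,"dy": -2,"dz": 0,"twist": 0,"claw": 0.64},{"dx": 10,"dy": -3.4,"dz": 0,"twist": 0,"claw": 0.64},{"dx": 14,"dy": -4.8,"dz": 0,"twist": 0,"claw": 0.64},{"dx": 18,"dy": -6.1,"dz": 0,"twist": 0,"claw": 0.64},{"dx": 21.5,"dy": -7.4,"dz": 0,"twist": 0,"claw": 0.64},{"dx": 24.7,"dy": -8.5,"dz": 0,"twist": 0,"claw": 0.64},{"dx": 24.7,"dy": -8.5,"dz": 4,"twist": 0,"claw": 0.64}]'

```text
time_s: 21.67
position: [0.5107, 0.3903, 0.1176]
tcp_rot: [[-0.056, 0.997, 0.046], [0.998, 0.056, 0.003], [0.001, 0.046, -0.999]]
force: [2.4, 0.5, 0.5]
opening: 0.641
```

```bash
python3 - <<'E'
from h import *
g((.509,.381,.015));print(bot.read_state()['tcp_rot'].round(4)) 
im=bot.capture("scene")
g((.509,.381,.015));print(bot.read_state()['tcp_rot'].round(4)) 
E
```

```text
21.67 [0.5107 0.3903 0.1176] yaw 93.2 op 0.641 F [2.4 0.5 0.5]
(0.509, 0.381, 0.015) [-0.92 -0.69 10.24]
[[-5.580e-02  9.974e-01  4.590e-02]
 [ 9.984e-01  5.570e-02  3.300e-03]
 [ 8.000e-04  4.600e-02 -9.989e-01]]
21.72 [0.5049 0.3832 0.1049] yaw 93.1 op 0.639 F [-1.2 -1.1 -6. ]
(0.509, 0.381, 0.015) [-0.15  0.16  9.  ]
[[-0.0548  0.9981  0.0273]
 [ 0.9984  0.0551 -0.0093]
 [-0.0108  0.0267 -0.9996]]
```

```bash
python3 - <<'E'
from h import *
im=bot.capture("scene")
g((.509,.381,.015));print(bot.read_state()['tcp_rot'].round(4)) 
E
```

```text
21.77 [0.5033 0.3804 0.1055] yaw 93.0 op 0.641 F [-1.2 -0.3 -0.9]
(0.509, 0.381, 0.015) [0.16 0.38 9.06]
[[-0.0531  0.9984  0.0215]
 [ 0.9985  0.0534 -0.0132]
 [-0.0143  0.0208 -0.9997]]
```

>>> arm_command --plan '[{"dx": 0.1,"dy": 0.2,"dz": 1,"twist": 0,"claw": 0.64},{"dx": 0.2,"dy": 0.3,"dz": 4,"twist": 0,"claw": 0.64},{"dx": 0.2,"dy": 0.4,"dz": 7.5,"twist": 0,"claw": 0.64},{"dx": 0.2,"dy": 0.4,"dz": 9.1,"twist": 0,"claw": 0.64},{"dx": 0.2,"dy": 0.4,"dz": 9.1,"twist": 0,"claw": 0.64},{"dx": 0.2,"dy": 0.4,"dz": 9.1,"twist": 0,"claw": 0.3},{"dx": 0.2,"dy": 0.4,"dz": 9.1,"twist": 0,"claw": 0.3},{"dx": 0.2,"dy": 0.4,"dz": 9.1,"twist": 0,"claw": 0.3}]'

```text
time_s: 22.43
position: [0.5109, 0.3817, 0.0166]
tcp_rot: [[-0.053, 0.998, 0.025], [0.999, 0.053, -0.012], [-0.013, 0.024, -1.0]]
force: [0.7, -0.2, -0.6]
opening: 0.496
```

>>> arm_command --plan '[{"dx": 0,"dy": 0,"dz": 0,"twist": 0,"claw": 0.3},{"dx": 0,"dy": 0,"dz": 0,"twist": 0,"claw": 0.3},{"dx": 0,"dy": 0,"dz": -2,"twist": 0,"claw": 0.3},{"dx": 0,"dy": 0,"dz": -5,"twist": 0,"claw": 0.3},{"dx": 0,"dy": 0,"dz": -9,"twist": 0,"claw": 0.3},{"dx": 0,"dy": 0,"dz": -12,"twist": 0,"claw": 0.3},{"dx": 0,"dy": 0,"dz": -13.5,"twist": 0,"claw": 0.3},{"dx": 0,"dy": 0,"dz": -13.5,"twist": 0,"claw": 0.3}]'

```text
time_s: 23.1
position: [0.5104, 0.3851, 0.1572]
tcp_rot: [[-0.053, 0.998, 0.034], [0.999, 0.053, -0.007], [-0.008, 0.034, -0.999]]
force: [0.8, 0.6, -0.8]
opening: 0.483
```

```bash
python3 - <<'E'
from h import *
crop("scene","s17",400,100,520,240,4)
g((.563,.115,.15));print(bot.read_state()['tcp_rot'].round(4)) 
E
```

```text
23.15 [0.5088 0.3842 0.1544] yaw 93.0 op 0.487 F [-0.1  0.1 -1.2]
(0.563, 0.115, 0.15) [-27.16   3.97   0.84]
[[-0.0527  0.9982  0.0301]
 [ 0.9986  0.053  -0.0088]
 [-0.0104  0.0296 -0.9995]]
```

View pics/s17.png

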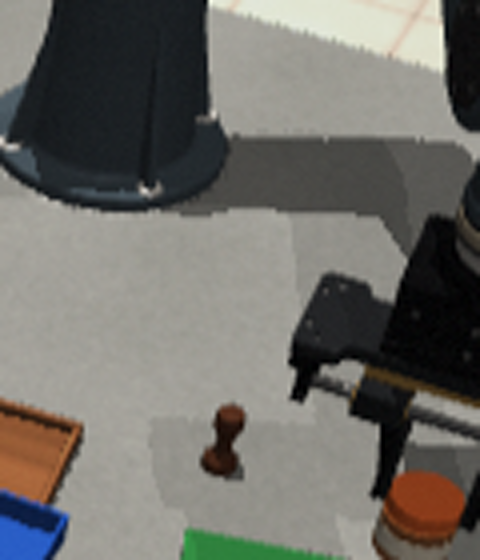

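```bash
python3 - <<'E'
from h import *
print(w("scene",505.6,224,.1845))
for p in[(160,380),(109,433)]: print(w("scene",350+p[0]/4-.4,140+p[1]/4-.4,.106))
E
```

```text
[0.50400272 0.38371635 0.1845    ]
[0.60837482 0.13924182 0.106     ]
[0.66586922 0.13218634 0.106     ]
```

>>> arm_command --plan '[{"dx": -2.5,"dy": 0.4,"dz": 0,"twist": 0,"claw": 0.3},{"dx": -6,"dy": 0.9,"dz": 0,"twist": 0,"claw": 0.3},{"dx": -10,"dy": 1.5,"dz": 0,"twist": 0,"claw": 0.3},{"dx": -14,"dy": 2.2,"dz": 0,"twist": 0,"claw": 0.3},{"dx": -18,"dy": 2.8,"dz": 0,"twist": 0,"claw": 0.3},{"dx": -22,"dy": 3.4,"dz": 0,"twist": 0,"claw": 0.3},{"dx": -25.5,"dy": 4,"dz": 0,"twist": 0,"claw": 0.3},{"dx": -27.2,"dy": 4.2,"dz": 0.5,"twist": 0,"claw": 0.3}]'

```text
time_s: 23.82
position: [0.5658, 0.1105, 0.1524]
tcp_rot: [[-0.05, 0.998, 0.029], [0.999, 0.05, -0.01], [-0.012, 0.029, -1.0]]
force: [0.4, 0.5, -0.4]
opening: 0.486
```

>>> arm_command --plan '[{"dx": 0,"dy": 0,"dz": 0,"twist": 0,"claw": 0.3},{"dx": 0,"dy": 0,"dz": 0,"twist": 0,"claw": 0.3}]'

```text
time_s: 23.98
position: [0.5644, 0.1091, 0.1504]
tcp_rot: [[-0.047, 0.999, 0.025], [0.999, 0.047, -0.01], [-0.012, 0.024, -1.0]]
force: [0.1, 0.1, -0.5]
opening: 0.488
```

```bash
python3 - <<'E'
from h import *
g((.566,.115,.077));print(bot.read_state()['tcp_rot'].round(4)) 
E
```

```text
23.98 [0.5644 0.1091 0.1504] yaw 92.7 op 0.488 F [ 0.1  0.1 -0.5]
(0.566, 0.115, 0.077) [0.66 0.01 7.33]
[[-0.0466  0.9986  0.0249]
 [ 0.9988  0.0468 -0.0104]
 [-0.0116  0.0244 -0.9996]]
```

>>> arm_command --plan '[{"dx": 0.5,"dy": 0,"dz": 1,"twist": 0,"claw": 0.3},{"dx": 0.6,"dy": 0,"dz": 3,"twist": 0,"claw": 0.3},{"dx": 0.6,"dy": 0,"dz": 5,"twist": 0,"claw": 0.3},{"dx": 0.6,"dy": 0,"dz": 6.5,"twist": 0,"claw": 0.3},{"dx": 0.6,"dy": 0,"dz": 7.2,"twist": 0,"claw": 0.3},{"dx": 0.6,"dy": 0,"dz": 7.3,"twist": 0,"claw": 0.3},{"dx": 0.6,"dy": 0,"dz": 7.3,"twist": 0,"claw": 0.66},{"dx": 0.6,"dy": 0,"dz": 7.3,"twist": 0,"claw": 0.66}]'

```text
time_s: 24.65
position: [0.566, 0.1154, 0.0774]
tcp_rot: [[-0.048, 0.999, 0.026], [0.999, 0.048, -0.01], [-0.012, 0.025, -1.0]]
force: [0.2, -0.2, 0.5]
opening: 0.569
```

>>> arm_command --plan '[{"dx": 0,"dy": 0,"dz": 0,"twist": 0,"claw": 0.66},{"dx": 0,"dy": 0,"dz": 0,"twist": 0,"claw": 0.66},{"dx": 0,"dy": 0,"dz": -1,"twist": 0,"claw": 0.66},{"dx": 0,"dy": 0,"dz": -3,"twist": 0,"claw": 0.66},{"dx": 0,"dy": 0,"dz": -6,"twist": 0,"claw": 0.66},{"dx": 0,"dy": 0,"dz": -8,"twist": 0,"claw": 0.66},{"dx": 0,"dy": 0,"dz": -8,"twist": 0,"claw": 0.66},{"dx": 0,"dy": 0,"dz": -8,"twist": 0,"claw": 0.66}]'

```text
time_s: 25.32
position: [0.5652, 0.1162, 0.1597]
tcp_rot: [[-0.048, 0.998, 0.03], [0.999, 0.048, -0.01], [-0.012, 0.03, -0.999]]
force: [0.1, -0.1, 0.7]
opening: 0.661
```

```bash
python3 - <<'E'
from h import *
crop("scene","s18",330,140,480,290,4)
g((.463,-.342,.15));print(bot.read_state()['tcp_rot'].round(4)) 
E
```

```text
25.37 [0.5641 0.1162 0.1582] yaw 92.7 op 0.66 F [-0.1 -0.4 -0.8]
(0.463, -0.342, 0.15) [-45.27 -12.32   1.02]
[[-0.0479  0.9985  0.0269]
 [ 0.9988  0.0482 -0.0103]
 [-0.0115  0.0264 -0.9996]]
```

View pics/s18.png

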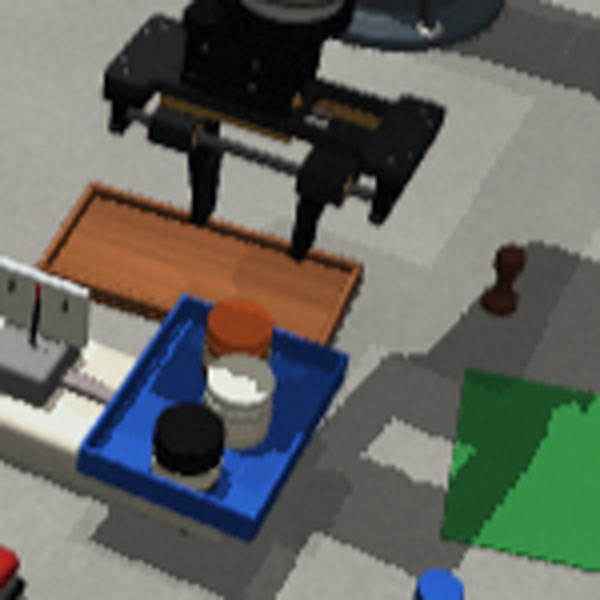

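All three jars stand in the blue pan: black at (188,440), white at (240,395) and amber at (238,330) in the crop. Next is the lid.

>>> arm_command --plan '[{"dx": -2.5,"dy": -0.7,"dz": 0,"twist": 0,"claw": 0.5},{"dx": -6,"dy": -1.6,"dz": 0,"twist": 0,"claw": 0.5},{"dx": -10,"dy": -2.7,"dz": 0,"twist": 0,"claw": 0.5},{"dx": -14,"dy": -3.8,"dz": 0,"twist": 0,"claw": 0.5},{"dx": -18,"dy": -4.9,"dz": 0,"twist": 0,"claw": 0.5},{"dx": -21.5,"dy": -5.9,"dz": 0,"twist": 0,"claw": 0.5},{"dx": -24,"dy": -6.5,"dz": 0,"twist": 0,"claw": 0.5},{"dx": -24,"dy": -6.5,"dz": 0,"twist": 0,"claw": 0.5}]'

```text
time_s: 26.03
position: [0.5094, -0.1313, 0.1582]
tcp_rot: [[-0.043, 0.999, 0.025], [0.999, 0.043, -0.011], [-0.012, 0.025, -1.0]]
force: [0.8, 0.3, -0.4]
opening: 0.499
```

```bash
python3 - <<'E'
from h import *
im=bot.capture("top")[:,:,::-1];s=bot.capture("scene")[:,:,::-1]
cv2.imwrite('pics/a.png',np.hstack([cv2.resize(im[200:250,375:425],None,fx=8,fy=8,interpolation=cv2.INTER_CUBIC),cv2.resize(s[135:185,245:295],None,fx=8,fy=8,interpolation=cv2.INTER_CUBIC)]))
g((.463,-.342,.15));print(bot.read_state()['tcp_rot'].round(4)) 
E
```

```text
26.13 [ 0.5095 -0.1271  0.1581] yaw 92.6 op 0.502 F [-0.6  0.5  0.6]
(0.463, -0.342, 0.15) [-21.25  -5.63   0.89]
[[-0.0449  0.9987  0.0244]
 [ 0.9989  0.0452 -0.0087]
 [-0.0098  0.024  -0.9997]]
```

View pics/a.png

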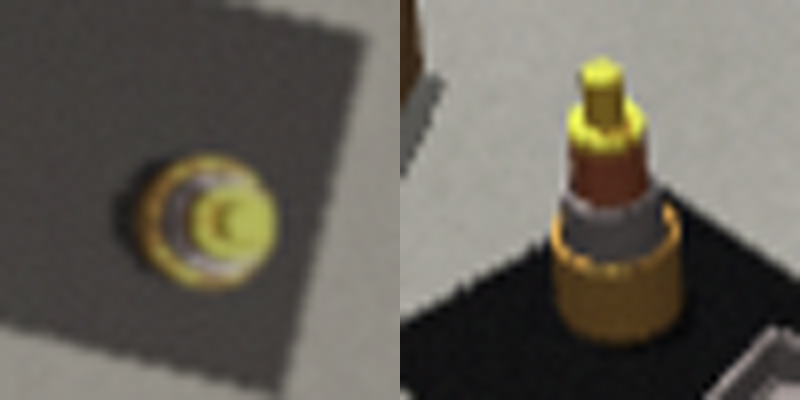

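```bash
python3 - <<'E'
from h import *
print(w("top",400.5,227.2,.041),w("top",404.3,227.2,.115),w("top",403.9,227.2,.091))
print(w("scene",269.75,143.4,.115),w("scene",271.6,163,.041))
E
```

```text
[ 0.4639766  -0.34095167  0.041     ] [ 0.46425262 -0.34027655  0.115     ] [ 0.46415025 -0.34329428  0.091     ]
[ 0.4585397  -0.34657015  0.115     ] [ 0.4618143  -0.34319925  0.041     ]
```

>>> arm_command --plan '[{"dx": -2.5,"dy": -0.7,"dz": 0,"twist": 0,"claw": 0.5},{"dx": -6,"dy": -1.6,"dz": 0,"twist": 0,"claw": 0.5},{"dx": -10,"dy": -2.7,"dz": 0,"twist": 0,"claw": 0.5},{"dx": -14,"dy": -3.7,"dz": 0,"twist": 0,"claw": 0.5},{"dx": -18,"dy": -4.8,"dz": 0,"twist": 0,"claw": 0.5},{"dx": -21,"dy": -5.6,"dz": 0.4,"twist": 0,"claw": 0.5},{"dx": -21.2,"dy": -5.6,"dz": 0.9,"twist": 0,"claw": 0.5},{"dx": -21.2,"dy": -5.6,"dz": 0.9,"twist": 0,"claw": 0.5}]'

```text
time_s: 26.8
position: [0.4629, -0.3411, 0.1482]
tcp_rot: [[-0.043, 0.999, 0.023], [0.999, 0.043, -0.006], [-0.007, 0.022, -1.0]]
force: [-0.6, 1.3, 1.1]
opening: 0.504
```

```bash
python3 - <<'E'
from h import *
bot.capture("top");g((.463,-.342,.15),(.463,-.342,.095));print(bot.read_state()['tcp_rot'].round(4)) 
E
```

```text
26.85 [ 0.4629 -0.3395  0.1485] yaw 92.6 op 0.498 F [-0.1  0.5  0.5]
(0.463, -0.342, 0.15) [-0.25  0.   -0.15]
(0.463, -0.342, 0.095) [-0.22 -0.12  5.35]
[[-0.0449  0.9987  0.0222]
 [ 0.999   0.045  -0.005 ]
 [-0.006   0.022  -0.9997]]
```

>>> arm_command --plan '[{"dx": -0.2,"dy": 0,"dz": 0.5,"twist": 0,"claw": 0.36},{"dx": -0.2,"dy": 0,"dz": 1.5,"twist": 0,"claw": 0.36},{"dx": -0.2,"dy": -0.1,"dz": 3.2,"twist": 0,"claw": 0.36},{"dx": -0.2,"dy": -0.1,"dz": 4.8,"twist": 0,"claw": 0.36},{"dx": -0.2,"dy": -0.1,"dz": 5.4,"twist": 0,"claw": 0.36},{"dx": -0.2,"dy": -0.1,"dz": 5.4,"twist": 0,"claw": 0.0},{"dx": -0.2,"dy": -0.1,"dz": 5.4,"twist": 0,"claw": 0.0},{"dx": -0.2,"dy": -0.1,"dz": 5.4,"twist": 0,"claw": 0.0}]'

```text
time_s: 27.52
position: [0.4638, -0.3418, 0.095]
tcp_rot: [[-0.046, 0.999, 0.023], [0.999, 0.046, -0.006], [-0.007, 0.023, -1.0]]
force: [0.7, -0.4, -0.2]
opening: 0.216
```

>>> arm_command --plan '[{"dx": 0,"dy": 0,"dz": 0,"twist": 0,"claw": 0.0},{"dx": 0,"dy": 0,"dz": 0,"twist": 0,"claw": 0.0},{"dx": 0,"dy": 0,"dz": 0,"twist": 0,"claw": 0.0},{"dx": 0,"dy": 0,"dz": 0,"twist": 0,"claw": 0.0}]'

```text
time_s: 27.85
position: [0.464, -0.342, 0.0956]
tcp_rot: [[-0.046, 0.999, 0.024], [0.999, 0.046, -0.007], [-0.008, 0.023, -1.0]]
force: [-0.3, 0.7, 0.1]
opening: 0.013
```

```bash
python3 - <<'E'
from h import *
crop("scene","s20",220,80,340,200,5)
g();print(bot.read_state()['tcp_rot'].round(4)) 
E
```

```text
27.9 [ 0.4639 -0.342   0.0954] yaw 92.6 op 0.007 F [-0.4 -0.1  0.6]
[[-0.0456  0.9987  0.0235]
 [ 0.9989  0.0458 -0.0064]
 [-0.0075  0.0232 -0.9997]]
```

View pics/s20.png

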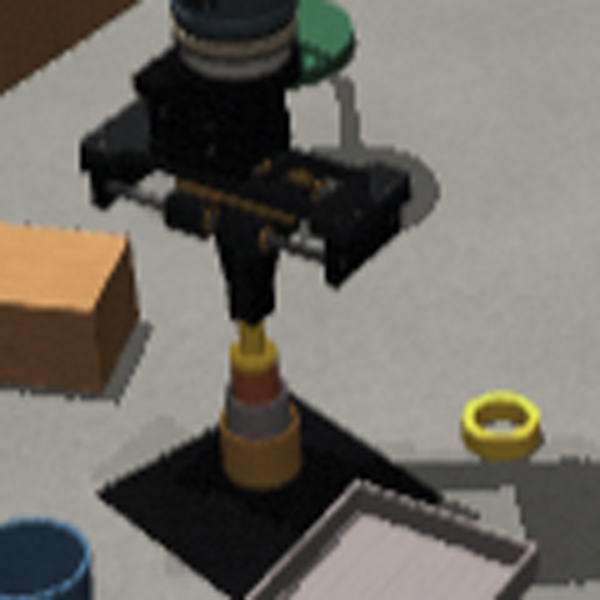

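```bash
python3 - <<'E'
from h import *
f=lambda p:((px("scene",p)-[220,80]+.5)*5).round(0)
print(f([.4639,-.342,.0954]),f([.463,-.342,.119]),f([.463,-.342,.041]),f([.463,-.342,.095]),f([.463,-.342,.003]))
E
```

```text
[254. 351.] [253. 320.] [261. 419.] [255. 351.] [265. 465.]
```

```bash
python3 - <<'E'
from h import *
for dz in(0,.01,.02): print(((px("scene",[.4473,.0314,.0071+dz])-[300,120]+.5)*5).round(0), ((px("scene",[.4479,.0337,.1511+dz])-[320,90]+.5)*6).round(0))
E
```

```text
[389. 454.] [375. 501.]
[390. 442.] [376. 485.]
[392. 429.] [378. 468.]
```

The fingers shut above the knob. In three pictures they end about 20 mm above the reported TCP, so I had only been holding the jars by their caps. From here I'll work about 20 mm lower.

>>> arm_command --plan '[{"dx": 0,"dy": 0,"dz": 0,"twist": 0,"claw": 0.36},{"dx": 0,"dy": 0,"dz": 0,"twist": 0,"claw": 0.36},{"dx": 0,"dy": 0,"dz": 0,"twist": 0,"claw": 0.36},{"dx": 0,"dy": 0,"dz": 0,"twist": 0,"claw": 0.36},{"dx": 0,"dy": 0,"dz": 0,"twist": 0,"claw": 0.36},{"dx": 0,"dy": 0,"dz": 0.8,"twist": 0,"claw": 0.36},{"dx": 0,"dy": 0,"dz": 1.7,"twist": 0,"claw": 0.36},{"dx": 0,"dy": 0,"dz": 1.7,"twist": 0,"claw": 0.36}]'

```text
time_s: 28.57
position: [0.4632, -0.3409, 0.0763]
tcp_rot: [[-0.046, 0.999, 0.021], [0.999, 0.046, -0.003], [-0.004, 0.021, -1.0]]
force: [0.3, -0.8, -0.7]
opening: 0.353
```

>>> arm_command --plan '[{"dx": 0,"dy": 0,"dz": 0,"twist": 0,"claw": 0.0},{"dx": 0,"dy": 0,"dz": 0,"twist": 0,"claw": 0.0},{"dx": 0,"dy": 0,"dz": 0,"twist": 0,"claw": 0.0},{"dx": 0,"dy": 0,"dz": 0,"twist": 0,"claw": 0.0},{"dx": 0,"dy": 0,"dz": 0,"twist": 0,"claw": 0.0},{"dx": 0,"dy": 0,"dz": 0,"twist": 0,"claw": 0.0}]'

```text
time_s: 29.07
position: [0.4633, -0.341, 0.0765]
tcp_rot: [[-0.046, 0.999, 0.021], [0.999, 0.046, -0.004], [-0.005, 0.021, -1.0]]
force: [-0.7, -0.4, 0.0]
opening: 0.174
```

```bash
python3 - <<'E'
from h import *
crop("scene","s21",220,80,340,200,5)
g();print(bot.read_state()['tcp_rot'].round(4)) 
E
```

```text
29.12 [ 0.4633 -0.341   0.0765] yaw 92.6 op 0.173 F [-0.5 -0.3 -0.7]
[[-0.0455  0.9987  0.0211]
 [ 0.999   0.0456 -0.0037]
 [-0.0047  0.0209 -0.9998]]
```

View pics/s21.png

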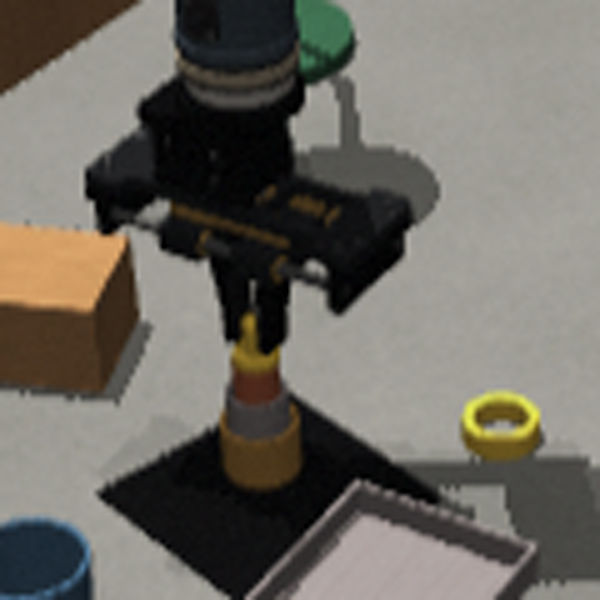

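```bash
python3 - <<'E'
from h import *
g((.40,-.27,.1));print(w("top",392.7,220.7,0))
E
```

```text
29.12 [ 0.4633 -0.341   0.0765] yaw 92.6 op 0.173 F [-0.5 -0.3 -0.7]
(0.4, -0.27, 0.1) [ 7.37 -5.95 -2.51]
[ 0.48606511 -0.3216992   0.        ]
```

>>> arm_command --plan '[{"dx": 0,"dy": 0,"dz": -1,"twist": 0,"claw": 0.0},{"dx": 0,"dy": 0,"dz": -2.5,"twist": 0,"claw": 0.0},{"dx": 0,"dy": 0,"dz": -4,"twist": 0,"claw": 0.0},{"dx": 1,"dy": -0.9,"dz": -4.5,"twist": 0,"claw": 0.0},{"dx": 3.2,"dy": -2.9,"dz": -4.5,"twist": 0,"claw": 0.0},{"dx": 5.4,"dy": -5,"dz": -4,"twist": 0,"claw": 0.0},{"dx": 6.8,"dy": -6.6,"dz": -3,"twist": 0,"claw": 0.0},{"dx": 6.8,"dy": -6.6,"dz": -3,"twist": 0,"claw": 0.0}]'

```text
time_s: 29.78
position: [0.3885, -0.27, 0.1039]
tcp_rot: [[-0.046, 0.999, 0.014], [0.999, 0.046, 0.004], [0.004, 0.014, -1.0]]
force: [-0.8, 0.7, -0.7]
opening: 0.174
```

```bash
python3 - <<'E'
from h import *
crop("scene","s22",220,80,340,200,5)
g((.40,-.27,.0));print(bot.read_state()['tcp_rot'].round(4)) 
E
```

```text
29.83 [ 0.3913 -0.2732  0.1047] yaw 92.6 op 0.172 F [ 0.5  0.  -0.1]
(0.4, -0.27, 0.0) [ 0.3   0.69 10.49]
[[-4.550e-02  9.988e-01  1.830e-02]
 [ 9.990e-01  4.550e-02 -3.000e-04]
 [-1.200e-03  1.820e-02 -9.998e-01]]
```

View pics/s22.png

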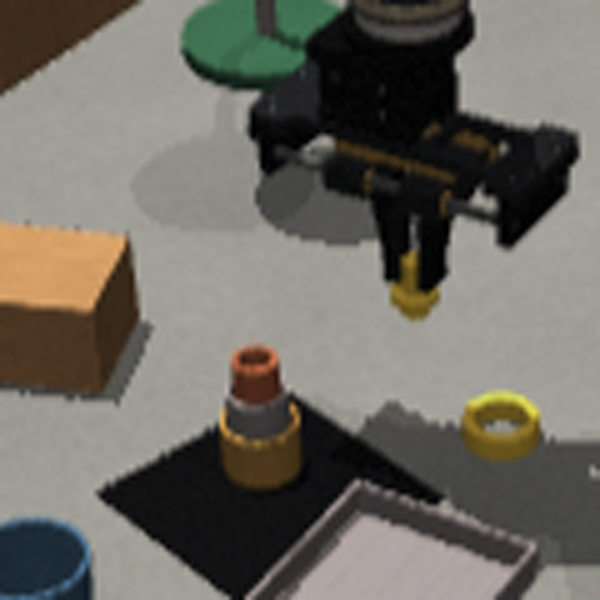

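>>> arm_command --plan '[{"dx": 0.3,"dy": 0.7,"dz": 2,"twist": 0,"claw": 0.0},{"dx": 0.3,"dy": 0.7,"dz": 5,"twist": 0,"claw": 0.0},{"dx": 0.3,"dy": 0.7,"dz": 7.7,"twist": 0,"claw": 0.0},{"dx": 0.3,"dy": 0.7,"dz": 9.3,"twist": 0,"claw": 0.0},{"dx": 0.3,"dy": 0.7,"dz": 10.1,"twist": 0,"claw": 0.0},{"dx": 0.3,"dy": 0.7,"dz": 10.5,"twist": 0,"claw": 0.0},{"dx": 0.3,"dy": 0.7,"dz": 10.6,"twist": 0,"claw": 0.0},{"dx": 0.3,"dy": 0.7,"dz": 10.6,"twist": 0,"claw": 0.0}]'

```text
time_s: 30.5
position: [0.4009, -0.2708, -0.0005]
tcp_rot: [[-0.045, 0.999, 0.02], [0.999, 0.045, -0.002], [-0.003, 0.019, -1.0]]
force: [0.5, -0.5, -0.2]
opening: 0.172
```

```bash
python3 - <<'E'
from h import *
g()
E
```

```text
30.5 [ 0.4009 -0.2708 -0.0005] yaw 92.6 op 0.172 F [ 0.5 -0.5 -0.2]
```

>>> arm_command --plan '[{"dx": 0,"dy": 0,"dz": 0.15,"twist": 0,"claw": 0.0},{"dx": 0,"dy": 0,"dz": 0.2,"twist": 0,"claw": 0.36},{"dx": 0,"dy": 0,"dz": 0.2,"twist": 0,"claw": 0.36},{"dx": 0,"dy": 0,"dz": 0.2,"twist": 0,"claw": 0.36},{"dx": 0,"dy": 0,"dz": 0.1,"twist": 0,"claw": 0.36},{"dx": 0,"dy": 0,"dz": -2,"twist": 0,"claw": 0.4},{"dx": 0,"dy": 0,"dz": -5,"twist": 0,"claw": 0.55},{"dx": 0,"dy": 0,"dz": -9,"twist": 0,"claw": 0.55}]'

```text
time_s: 31.17
position: [0.3976, -0.2691, 0.0887]
tcp_rot: [[-0.045, 0.999, 0.015], [0.999, 0.045, 0.003], [0.002, 0.016, -1.0]]
force: [0.6, -1.1, 0.5]
opening: 0.474
```

>>> arm_command --plan '[{"dx": 0,"dy": 0,"dz": -2,"twist": 0,"claw": 0.5},{"dx": 0,"dy": 0,"dz": -1,"twist": 0,"claw": 0.5},{"dx": 0,"dy": 0,"dz": 0,"twist": 0,"claw": 0.5},{"dx": 0,"dy": 0,"dz": 0,"twist": 0,"claw": 0.5}]'

```text
time_s: 31.5
position: [0.397, -0.2685, 0.0885]
tcp_rot: [[-0.045, 0.999, 0.015], [0.999, 0.045, 0.004], [0.003, 0.015, -1.0]]
force: [0.1, 0.9, -0.3]
opening: 0.499
```

```bash
python3 - <<'E'
from h import *
crop("scene","s23",220,80,340,200,5)
g((.463,-.342,.1),(.463,-.342,.05));print(bot.read_state()['tcp_rot'].round(4)) 
E
```

```text
31.55 [ 0.397  -0.2685  0.0886] yaw 92.6 op 0.502 F [ 0.3 -0.3  0.1]
(0.463, -0.342, 0.1) [-7.64  6.28 -1.07]
(0.463, -0.342, 0.05) [-7.65  6.2   3.93]
[[-0.0452  0.9989  0.0145]
 [ 0.999   0.0452  0.0038]
 [ 0.0032  0.0146 -0.9999]]
```

View pics/s23.png

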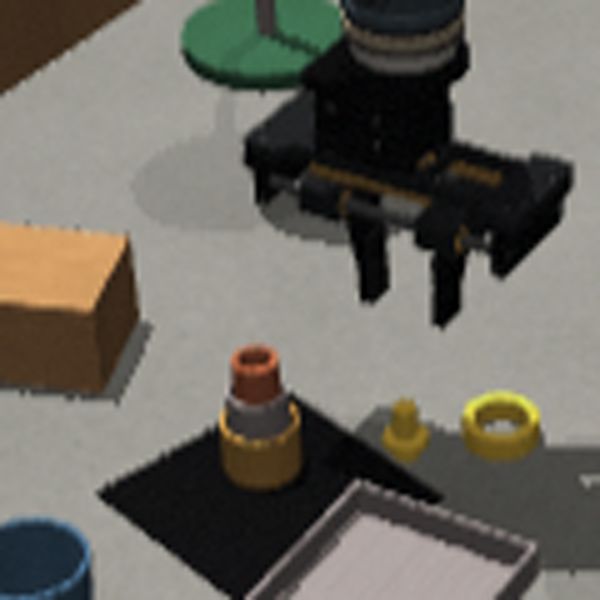

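>>> arm_command --plan '[{"dx": -2,"dy": 1.6,"dz": 0,"twist": 0,"claw": 0.5},{"dx": -4.5,"dy": 3.6,"dz": 0,"twist": 0,"claw": 0.5},{"dx": -7,"dy": 5.6,"dz": 0,"twist": 0,"claw": 0.5},{"dx": -7.7,"dy": 6.2,"dz": 0.3,"twist": 0,"claw": 0.5},{"dx": -7.7,"dy": 6.2,"dz": 1.5,"twist": 0,"claw": 0.5},{"dx": -7.7,"dy": 6.2,"dz": 3.2,"twist": 0,"claw": 0.5},{"dx": -7.7,"dy": 6.2,"dz": 3.9,"twist": 0,"claw": 0.5},{"dx": -7.7,"dy": 6.2,"dz": 3.9,"twist": 0,"claw": 0.5}]'

```text
time_s: 32.22
position: [0.4615, -0.3408, 0.0484]
tcp_rot: [[-0.045, 0.999, 0.011], [0.999, 0.045, 0.008], [0.007, 0.011, -1.0]]
force: [-1.8, -1.2, -0.2]
opening: 0.505
```

>>> arm_command --plan '[{"dx": 0,"dy": 0,"dz": 0,"twist": 0,"claw": 0.1},{"dx": 0,"dy": 0,"dz": 0,"twist": 0,"claw": 0.1},{"dx": 0,"dy": 0,"dz": 0,"twist": 0,"claw": 0.1},{"dx": 0,"dy": 0,"dz": 0,"twist": 0,"claw": 0.1},{"dx": 0,"dy": 0,"dz": 0,"twist": 0,"claw": 0.1},{"dx": 0,"dy": 0,"dz": 0,"twist": 0,"claw": 0.1}]'

```text
time_s: 32.72
position: [0.4619, -0.3413, 0.0491]
tcp_rot: [[-0.045, 0.999, 0.012], [0.999, 0.045, 0.007], [0.006, 0.012, -1.0]]
force: [0.9, -0.0, 1.9]
opening: 0.327
```

```bash
python3 - <<'E'
from h import *
crop("scene","s24",220,80,340,200,5)
g((.395,-.37,.08));print(bot.read_state()['tcp_rot'].round(4)) 
E
```

```text
32.77 [ 0.4619 -0.3413  0.049 ] yaw 92.6 op 0.326 F [-0.9 -0.6  2.4]
(0.395, -0.37, 0.08) [-2.55 -6.77 -3.19]
[[-0.0452  0.9989  0.0119]
 [ 0.999   0.0451  0.0067]
 [ 0.0061  0.0122 -0.9999]]
```

View pics/s24.png

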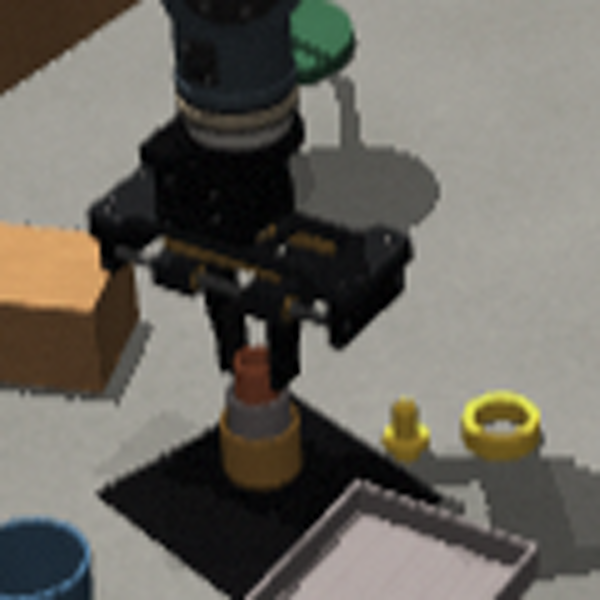

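>>> arm_command --plan '[{"dx": 0,"dy": 0,"dz": -1,"twist": 0,"claw": 0.1},{"dx": 0,"dy": 0,"dz": -2,"twist": 0,"claw": 0.1},{"dx": 0,"dy": 0,"dz": -3.2,"twist": 0,"claw": 0.1},{"dx": -0.7,"dy": -2,"dz": -3.5,"twist": 0,"claw": 0.1},{"dx": -1.8,"dy": -4.7,"dz": -3.3,"twist": 0,"claw": 0.1},{"dx": -2.5,"dy": -6.8,"dz": -2,"twist": 0,"claw": 0.1},{"dx": -2.5,"dy": -6.8,"dz": 0,"twist": 0,"claw": 0.1},{"dx": -2.5,"dy": -6.8,"dz": 2,"twist": 0,"claw": 0.1}]'

```text
time_s: 33.43
position: [0.3948, -0.3706, 0.0293]
tcp_rot: [[-0.043, 0.999, 0.014], [0.999, 0.043, 0.004], [0.004, 0.014, -1.0]]
force: [0.9, -0.4, -1.4]
opening: 0.328
```

```bash
python3 - <<'E'
from h import *
crop("scene","s25",220,80,340,200,5)
g((.395,-.37,.0));print(bot.read_state()['tcp_rot'].round(4)) 
E
```

```text
33.48 [ 0.3935 -0.3681  0.0256] yaw 92.5 op 0.328 F [ 0.1  0.6 -2.7]
(0.395, -0.37, 0.0) [-0.22  0.11  2.55]
[[-0.0434  0.999   0.0095]
 [ 0.999   0.0433  0.0104]
 [ 0.01    0.0099 -0.9999]]
```

View pics/s25.png

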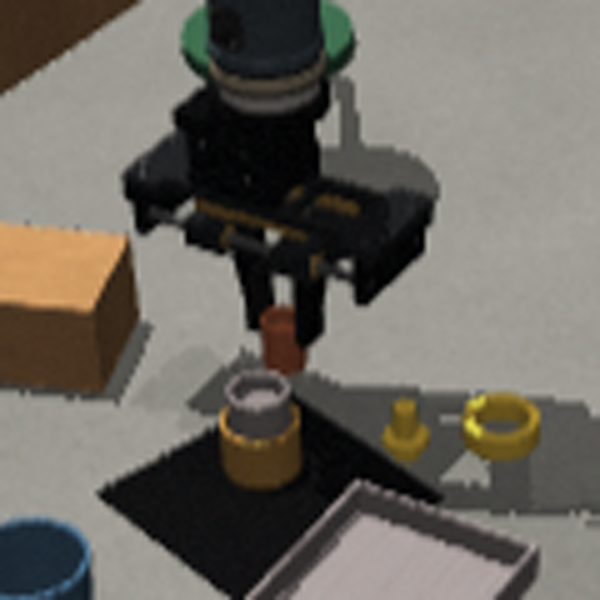

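>>> arm_command --plan '[{"dx": 1,"dy": -1,"dz": 0,"twist": 0,"claw": 0.1},{"dx": 2,"dy": -2,"dz": 0,"twist": 0,"claw": 0.1},{"dx": 2.8,"dy": -2.9,"dz": 0,"twist": 0,"claw": 0.1},{"dx": 2.8,"dy": -2.9,"dz": 1,"twist": 0,"claw": 0.1},{"dx": 2.8,"dy": -2.9,"dz": 2,"twist": 0,"claw": 0.1},{"dx": 2.8,"dy": -2.9,"dz": 2.5,"twist": 0,"claw": 0.1},{"dx": 2.8,"dy": -2.9,"dz": 2.5,"twist": 0,"claw": 0.1}]'

```text
time_s: 34.07
position: [0.364, -0.3414, -0.0006]
tcp_rot: [[-0.044, 0.999, 0.009], [0.999, 0.043, 0.011], [0.011, 0.01, -1.0]]
force: [0.7, -0.1, -0.8]
opening: 0.324
```

```bash
python3 - <<'E'
from h import *
g()
E
```

```text
34.07 [ 0.364  -0.3414 -0.0006] yaw 92.5 op 0.324 F [ 0.7 -0.1 -0.8]
```

>>> arm_command --plan '[{"dx": 0,"dy": 0,"dz": 0.1,"twist": 0,"claw": 0.1},{"dx": 0,"dy": 0,"dz": 0.15,"twist": 0,"claw": 0.5},{"dx": 0,"dy": 0,"dz": 0.15,"twist": 0,"claw": 0.5},{"dx": 0,"dy": 0,"dz": 0.15,"twist": 0,"claw": 0.5},{"dx": 0,"dy": 0,"dz": -0.5,"twist": 0,"claw": 0.5},{"dx": 0,"dy": 0,"dz": -2.5,"twist": 0,"claw": 0.6},{"dx": 0,"dy": 0,"dz": -5,"twist": 0,"claw": 0.6},{"dx": 0,"dy": 0,"dz": -7.5,"twist": 0,"claw": 0.6}]'

```text
time_s: 34.73
position: [0.363, -0.3418, 0.0753]
tcp_rot: [[-0.043, 0.999, 0.008], [0.999, 0.043, 0.012], [0.012, 0.009, -1.0]]
force: [0.3, 0.0, -1.0]
opening: 0.583
```

>>> arm_command --plan '[{"dx": 0,"dy": 0,"dz": -0.5,"twist": 0,"claw": 0.62},{"dx": 0,"dy": 0,"dz": 0,"twist": 0,"claw": 0.62},{"dx": 0,"dy": 0,"dz": 0,"twist": 0,"claw": 0.62}]'

```text
time_s: 34.98
position: [0.3627, -0.3413, 0.075]
tcp_rot: [[-0.043, 0.999, 0.008], [0.999, 0.043, 0.013], [0.012, 0.009, -1.0]]
force: [-0.4, 0.1, -0.5]
opening: 0.616
```

```bash
python3 - <<'E'
from h import *
crop("scene","s26",220,80,340,200,5)
g((.463,-.342,.08),(.463,-.342,.026));print(bot.read_state()['tcp_rot'].round(4)) 
E
```

```text
35.03 [ 0.3623 -0.3408  0.0744] yaw 92.5 op 0.623 F [-0.2  0.3  0.2]
(0.463, -0.342, 0.08) [-0.55 10.06 -0.49]
(0.463, -0.342, 0.026) [-0.62 10.01  4.91]
[[-0.0434  0.999   0.0071]
 [ 0.999   0.0433  0.0141]
 [ 0.0138  0.0077 -0.9999]]
```

View pics/s26.png

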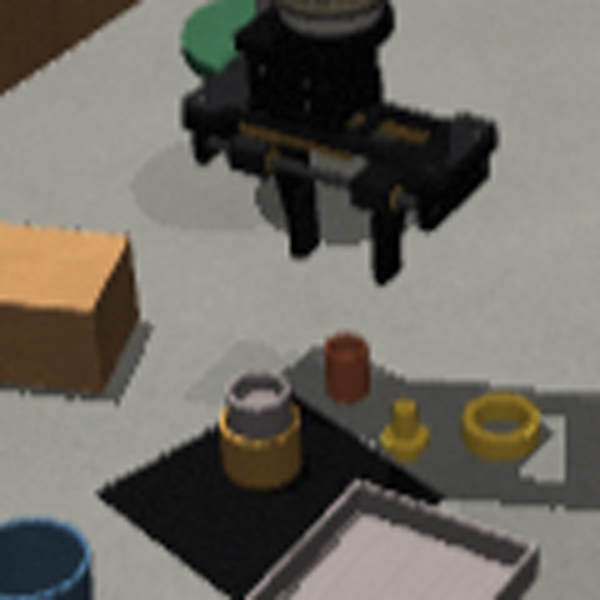

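>>> arm_command --plan '[{"dx": 0,"dy": 2.5,"dz": 0,"twist": 0,"claw": 0.62},{"dx": -0.2,"dy": 6,"dz": 0,"twist": 0,"claw": 0.62},{"dx": -0.5,"dy": 9.3,"dz": 0,"twist": 0,"claw": 0.62},{"dx": -0.6,"dy": 10,"dz": 0.3,"twist": 0,"claw": 0.62},{"dx": -0.6,"dy": 10,"dz": 2,"twist": 0,"claw": 0.62},{"dx": -0.6,"dy": 10,"dz": 4,"twist": 0,"claw": 0.62},{"dx": -0.6,"dy": 10,"dz": 4.9,"twist": 0,"claw": 0.62},{"dx": -0.6,"dy": 10,"dz": 4.9,"twist": 0,"claw": 0.62}]'

```text
time_s: 35.7
position: [0.4604, -0.3393, 0.0226]
tcp_rot: [[-0.043, 0.999, 0.002], [0.999, 0.043, 0.02], [0.02, 0.002, -1.0]]
force: [-0.3, -0.1, -0.4]
opening: 0.618
```

>>> arm_command --plan '[{"dx": 0,"dy": 0,"dz": 0,"twist": 0,"claw": 0.2},{"dx": 0,"dy": 0,"dz": 0,"twist": 0,"claw": 0.2},{"dx": 0,"dy": 0,"dz": 0,"twist": 0,"claw": 0.2},{"dx": 0,"dy": 0,"dz": 0,"twist": 0,"claw": 0.2},{"dx": 0,"dy": 0,"dz": 0,"twist": 0,"claw": 0.2},{"dx": 0,"dy": 0,"dz": 0,"twist": 0,"claw": 0.2},{"dx": 0,"dy": 0,"dz": 0,"twist": 0,"claw": 0.2}]'

```text
time_s: 36.28
position: [0.4607, -0.3399, 0.0232]
tcp_rot: [[-0.043, 0.999, 0.003], [0.999, 0.043, 0.019], [0.019, 0.003, -1.0]]
force: [0.1, -1.4, -0.2]
opening: 0.459
```

```bash
python3 - <<'E'
from h import *
g((.59,-.145,.15));print(bot.read_state()['tcp_rot'].round(4)) 
E
```

```text
36.28 [ 0.4607 -0.3399  0.0232] yaw 92.5 op 0.459 F [ 0.1 -1.4 -0.2]
(0.59, -0.145, 0.15) [ 19.15  13.8  -12.28]
[[-0.0432  0.9991  0.0025]
 [ 0.9989  0.0431  0.019 ]
 [ 0.0188  0.0033 -0.9998]]
```

>>> arm_command --plan '[{"dx": 0,"dy": 0,"dz": -1,"twist": 0,"claw": 0.2},{"dx": 0,"dy": 0,"dz": -3,"twist": 0,"claw": 0.2},{"dx": 0,"dy": 0,"dz": -6,"twist": 0,"claw": 0.2},{"dx": 0,"dy": 0,"dz": -9.5,"twist": 0,"claw": 0.2},{"dx": 0,"dy": 0,"dz": -12,"twist": 0,"claw": 0.2},{"dx": 0,"dy": 0,"dz": -12.5,"twist": 0,"claw": 0.2},{"dx": 0,"dy": 0,"dz": -12.5,"twist": 0,"claw": 0.2}]'

```text
time_s: 36.87
position: [0.4614, -0.343, 0.1507]
tcp_rot: [[-0.043, 0.999, 0.006], [0.999, 0.043, 0.016], [0.015, 0.007, -1.0]]
force: [-0.2, -0.3, -1.1]
opening: 0.456
```

```bash
python3 - <<'E'
from h import *
crop("scene","s27",220,80,340,200,5)
g((.6595,-.139,.148));print(bot.read_state()['tcp_rot'].round(4)) 
E
```

```text
36.92 [ 0.4603 -0.3419  0.1488] yaw 92.5 op 0.46 F [-0.5 -0.3 -0.3]
(0.6595, -0.139, 0.148) [19.41 20.77  0.52]
[[-0.0433  0.9991  0.0031]
 [ 0.9989  0.0432  0.0185]
 [ 0.0184  0.0039 -0.9998]]
```

View pics/s27.png

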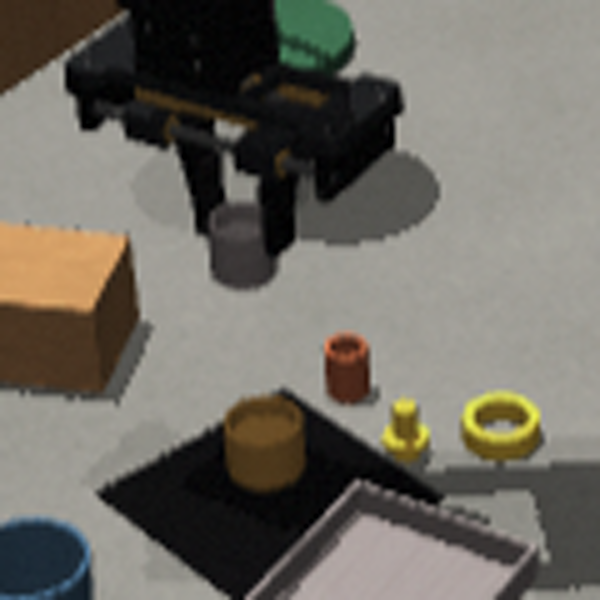

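>>> arm_command --plan '[{"dx": 2,"dy": 2.1,"dz": 0,"twist": 0,"claw": 0.2},{"dx": 4.6,"dy": 5,"dz": 0,"twist": 0,"claw": 0.2},{"dx": 7.3,"dy": 7.8,"dz": 0,"twist": 0,"claw": 0.2},{"dx": 10.1,"dy": 10.8,"dz": 0,"twist": 0,"claw": 0.2},{"dx": 12.9,"dy": 13.8,"dz": 0,"twist": 0,"claw": 0.2},{"dx": 15.6,"dy": 16.7,"dz": 0,"twist": 0,"claw": 0.2},{"dx": 18,"dy": 19.3,"dz": 0,"twist": 0,"claw": 0.2},{"dx": 19.4,"dy": 20.8,"dz": 0.2,"twist": 0,"claw": 0.2}]'

```text
time_s: 37.58
position: [0.6608, -0.1348, 0.1486]
tcp_rot: [[-0.046, 0.999, 0.0], [0.999, 0.046, 0.021], [0.021, 0.001, -1.0]]
force: [0.3, -0.6, -0.9]
opening: 0.458
```

>>> arm_command --plan '[{"dx": 0,"dy": 0,"dz": 0,"twist": 0,"claw": 0.2},{"dx": 0,"dy": 0,"dz": 0,"twist": 0,"claw": 0.2}]'

```text
time_s: 37.75
position: [0.6592, -0.1324, 0.1451]
tcp_rot: [[-0.049, 0.999, -0.006], [0.999, 0.049, 0.024], [0.024, -0.005, -1.0]]
force: [-0.9, 0.2, -1.3]
opening: 0.454
```

```bash
python3 - <<'E'
from h import *
g((.6595,-.139,.084));print(bot.read_state()['tcp_rot'].round(4)) 
E
```

```text
37.75 [ 0.6592 -0.1324  0.1451] yaw 92.8 op 0.454 F [-0.9  0.2 -1.3]
(0.6595, -0.139, 0.084) [-0.81  0.03  6.09]
[[-0.0489  0.9988 -0.0059]
 [ 0.9985  0.049   0.0238]
 [ 0.024  -0.0047 -0.9997]]
```

>>> arm_command --plan '[{"dx": -0.5,"dy": 0,"dz": 0.5,"twist": 0,"claw": 0.2},{"dx": -0.8,"dy": 0,"dz": 2,"twist": 0,"claw": 0.2},{"dx": -0.8,"dy": 0,"dz": 4,"twist": 0,"claw": 0.2},{"dx": -0.8,"dy": 0,"dz": 5.5,"twist": 0,"claw": 0.2},{"dx": -0.8,"dy": 0,"dz": 6.1,"twist": 0,"claw": 0.2},{"dx": -0.8,"dy": 0,"dz": 6.1,"twist": 0,"claw": 0.2},{"dx": -0.8,"dy": 0,"dz": 6.1,"twist": 0,"claw": 0.62},{"dx": -0.8,"dy": 0,"dz": 6.1,"twist": 0,"claw": 0.62}]'

```text
time_s: 38.42
position: [0.6597, -0.1399, 0.0849]
tcp_rot: [[-0.048, 0.999, -0.004], [0.999, 0.048, 0.023], [0.023, -0.003, -1.0]]
force: [0.7, 0.2, 0.3]
opening: 0.541
```

>>> arm_command --plan '[{"dx": 0,"dy": 0,"dz": 0,"twist": 0,"claw": 0.62},{"dx": 0,"dy": 0,"dz": 0,"twist": 0,"claw": 0.62},{"dx": 0,"dy": 0,"dz": -1,"twist": 0,"claw": 0.62},{"dx": 0,"dy": 0,"dz": -3,"twist": 0,"claw": 0.62},{"dx": 0,"dy": 0,"dz": -5,"twist": 0,"claw": 0.75},{"dx": 0,"dy": 0,"dz": -6.5,"twist": 0,"claw": 0.75},{"dx": 0,"dy": 0,"dz": -6.5,"twist": 0,"claw": 0.75},{"dx": 0,"dy": 0,"dz": -6.5,"twist": 0,"claw": 0.75}]'

```text
time_s: 39.08
position: [0.6609, -0.1416, 0.1517]
tcp_rot: [[-0.048, 0.999, -0.001], [0.999, 0.048, 0.022], [0.022, 0.0, -1.0]]
force: [1.4, 0.7, -0.0]
opening: 0.738
```

```bash
python3 - <<'E'
from h import *
crop("scene","s28",230,110,430,260,4)
g((.463,-.342,.148));print(bot.read_state()['tcp_rot'].round(4)) 
E
```

```text
39.13 [ 0.6599 -0.1413  0.1502] yaw 92.8 op 0.746 F [ 0.1 -0.9 -0.8]
(0.463, -0.342, 0.148) [-19.1  -20.63  -0.17]
[[-0.0481  0.9988 -0.0035]
 [ 0.9986  0.0482  0.0229]
 [ 0.0231 -0.0024 -0.9997]]
```

View pics/s28.png

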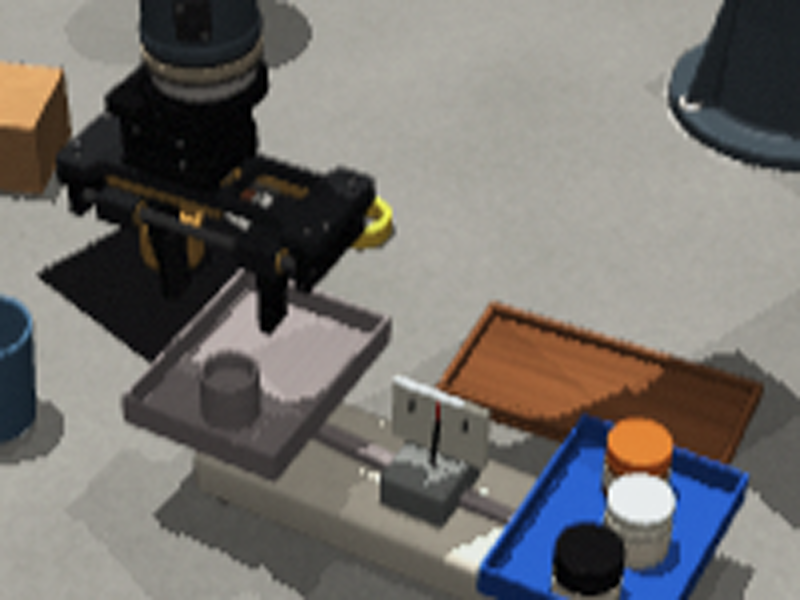

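>>> arm_command --plan '[{"dx": -2,"dy": -2.1,"dz": 0,"twist": 0,"claw": 0.75},{"dx": -4.6,"dy": -5,"dz": 0,"twist": 0,"claw": 0.75},{"dx": -7.3,"dy": -7.8,"dz": 0,"twist": 0,"claw": 0.75},{"dx": -10.1,"dy": -10.8,"dz": 0,"twist": 0,"claw": 0.75},{"dx": -12.9,"dy": -13.8,"dz": 0,"twist": 0,"claw": 0.75},{"dx": -15.6,"dy": -16.7,"dz": 0,"twist": 0,"claw": 0.75},{"dx": -18,"dy": -19.3,"dz": 0,"twist": 0,"claw": 0.75},{"dx": -19.1,"dy": -20.6,"dz": 0.2,"twist": 0,"claw": 0.75}]'

```text
time_s: 39.8
position: [0.4599, -0.3442, 0.1432]
tcp_rot: [[-0.045, 0.999, -0.006], [0.999, 0.045, 0.024], [0.024, -0.005, -1.0]]
force: [0.1, -0.4, -0.1]
opening: 0.752
```

```bash
python3 - <<'E'
from h import *
bot.capture("top");crop("scene","s29",220,80,340,200,5)
g((.463,-.342,.05),(.463,-.342,-.005));print(bot.read_state()['tcp_rot'].round(4)) 
E
```

```text
39.9 [ 0.4603 -0.3433  0.1428] yaw 92.5 op 0.751 F [-0.8  0.2 -0. ]
(0.463, -0.342, 0.05) [-0.12  0.32  9.28]
(0.463, -0.342, -0.005) [-0.26  0.35 14.78]
[[-0.0433  0.999  -0.0063]
 [ 0.9987  0.0435  0.0252]
 [ 0.0254 -0.0052 -0.9997]]
```

View pics/s29.png

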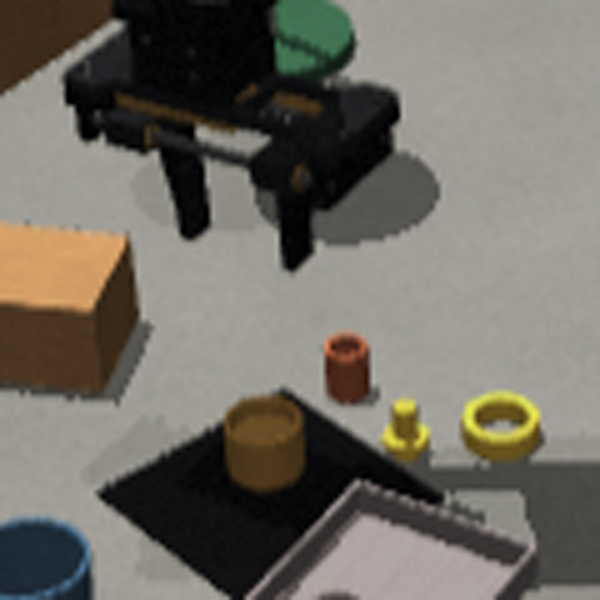

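```bash
python3 - <<'E'
from h import *
print(w("scene",220+265/5-.4,80+411/5-.4,.041)); g((.462,-.339,-.005))
E
```

```text
[ 0.45503536 -0.34414373  0.041     ]
39.9 [ 0.4603 -0.3433  0.1428] yaw 92.5 op 0.751 F [-0.8  0.2 -0. ]
(0.462, -0.339, -0.005) [ 0.04  0.27 14.78]
```

>>> arm_command --plan '[{"dx": 0,"dy": 0.2,"dz": 1,"twist": 0,"claw": 0.75},{"dx": 0,"dy": 0.2,"dz": 4,"twist": 0,"claw": 0.75},{"dx": 0,"dy": 0.2,"dz": 8,"twist": 0,"claw": 0.75},{"dx": 0,"dy": 0.2,"dz": 11.5,"twist": 0,"claw": 0.75},{"dx": 0,"dy": 0.2,"dz": 14,"twist": 0,"claw": 0.75},{"dx": 0,"dy": 0.2,"dz": 14.7,"twist": 0,"claw": 0.75},{"dx": 0,"dy": 0.2,"dz": 14.7,"twist": 0,"claw": 0.75}]'

```text
time_s: 40.48
position: [0.4605, -0.3365, -0.0072]
tcp_rot: [[-0.045, 0.999, -0.011], [0.999, 0.045, 0.03], [0.031, -0.009, -0.999]]
force: [0.3, 1.1, 0.6]
opening: 0.751
```

>>> arm_command --plan '[{"dx": 0,"dy": 0,"dz": 0,"twist": 0,"claw": 0.3},{"dx": 0,"dy": 0,"dz": 0,"twist": 0,"claw": 0.3},{"dx": 0,"dy": 0,"dz": 0,"twist": 0,"claw": 0.3},{"dx": 0,"dy": 0,"dz": 0,"twist": 0,"claw": 0.3},{"dx": 0,"dy": 0,"dz": 0,"twist": 0,"claw": 0.3},{"dx": 0,"dy": 0,"dz": 0,"twist": 0,"claw": 0.3},{"dx": 0,"dy": 0,"dz": 0,"twist": 0,"claw": 0.3}]'

```text
time_s: 41.07
position: [0.4616, -0.3374, -0.0058]
tcp_rot: [[-0.045, 0.999, -0.008], [0.999, 0.045, 0.028], [0.028, -0.007, -1.0]]
force: [1.4, 1.0, 5.1]
opening: 0.591
```

```bash
python3 - <<'E'
from h import *
crop("scene","s30",220,80,340,200,5);g((.584,-.143,.14));print(bot.read_state()['tcp_rot'].round(4)) 
E
```

```text
41.12 [ 0.4616 -0.3374 -0.0058] yaw 92.6 op 0.592 F [2.  0.7 6.9]
(0.584, -0.143, 0.14) [ 19.27  13.   -14.12]
[[-0.0447  0.999  -0.0081]
 [ 0.9986  0.0449  0.028 ]
 [ 0.0284 -0.0069 -0.9996]]
```

View pics/s30.png

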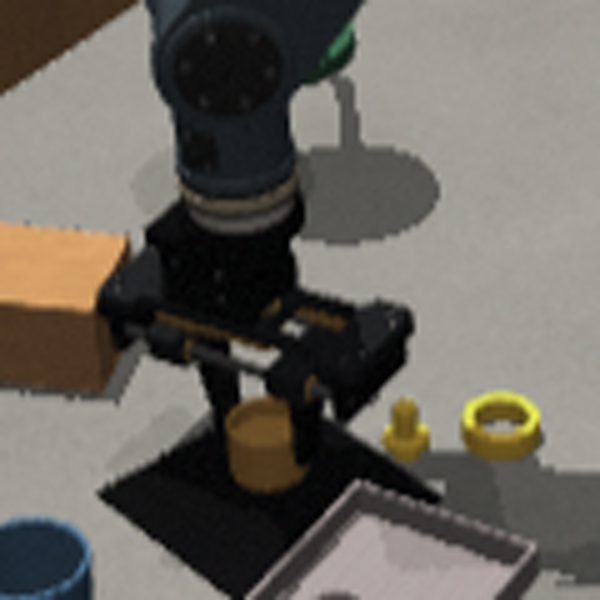

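>>> arm_command --plan '[{"dx": 0,"dy": 0,"dz": -1,"twist": 0,"claw": 0.3},{"dx": 0,"dy": 0,"dz": -3,"twist": 0,"claw": 0.3},{"dx": 0,"dy": 0,"dz": -6,"twist": 0,"claw": 0.3},{"dx": 0,"dy": 0,"dz": -9.5,"twist": 0,"claw": 0.3},{"dx": 0,"dy": 0,"dz": -12.8,"twist": 0,"claw": 0.3},{"dx": 0,"dy": 0,"dz": -14.5,"twist": 0,"claw": 0.3},{"dx": 0,"dy": 0,"dz": -14.5,"twist": 0,"claw": 0.3},{"dx": 0,"dy": 0,"dz": -14.5,"twist": 0,"claw": 0.3}]'

```text
time_s: 41.78
position: [0.4625, -0.3415, 0.1399]
tcp_rot: [[-0.045, 0.999, -0.007], [0.999, 0.045, 0.027], [0.027, -0.006, -1.0]]
force: [-0.2, -0.5, -1.9]
opening: 0.592
```

```bash
python3 - <<'E'
from h import *
crop("scene","s31",220,80,340,200,5);g((.586,-.143,.14));print(bot.read_state()['tcp_rot'].round(4)) 
E
```

```text
41.83 [ 0.4617 -0.3405  0.1385] yaw 92.6 op 0.59 F [ 0.1  1.  -2.7]
(0.586, -0.143, 0.14) [19.17 13.3   0.31]
[[-0.0445  0.999  -0.0097]
 [ 0.9986  0.0448  0.0296]
 [ 0.03   -0.0084 -0.9995]]
```

View pics/s31.png

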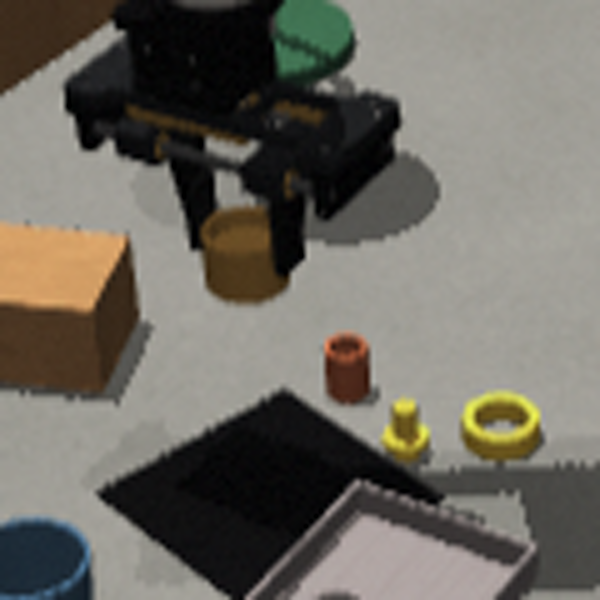

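>>> arm_command --plan '[{"dx": 2.2,"dy": 1.5,"dz": 0,"twist": 0,"claw": 0.3},{"dx": 5.2,"dy": 3.6,"dz": 0,"twist": 0,"claw": 0.3},{"dx": 8.5,"dy": 5.9,"dz": 0,"twist": 0,"claw": 0.3},{"dx": 11.8,"dy": 8.2,"dz": 0,"twist": 0,"claw": 0.3},{"dx": 15,"dy": 10.4,"dz": 0,"twist": 0,"claw": 0.3},{"dx": 17.8,"dy": 12.4,"dz": 0.2,"twist": 0,"claw": 0.3},{"dx": 19.2,"dy": 13.3,"dz": 0.3,"twist": 0,"claw": 0.3},{"dx": 19.2,"dy": 13.3,"dz": 0.3,"twist": 0,"claw": 0.3}]'

```text
time_s: 42.5
position: [0.5856, -0.1379, 0.1371]
tcp_rot: [[-0.049, 0.999, -0.015], [0.998, 0.05, 0.033], [0.034, -0.013, -0.999]]
force: [0.5, -0.9, -2.9]
opening: 0.593
```

```bash
python3 - <<'E'
from h import *
bot.capture("top");g((.586,-.143,.079));print(bot.read_state()['tcp_rot'].round(4)) 
E
```

```text
42.55 [ 0.5847 -0.1401  0.1373] yaw 92.8 op 0.595 F [-1.2  0.5 -1.8]
(0.586, -0.143, 0.079) [-0.49  0.2   5.81]
[[-0.0481  0.9987 -0.0153]
 [ 0.9983  0.0486  0.0318]
 [ 0.0325 -0.0137 -0.9994]]
```

>>> arm_command --plan '[{"dx": -0.4,"dy": 0.2,"dz": 1,"twist": 0,"claw": 0.3},{"dx": -0.5,"dy": 0.2,"dz": 2.5,"twist": 0,"claw": 0.3},{"dx": -0.5,"dy": 0.2,"dz": 4.2,"twist": 0,"claw": 0.3},{"dx": -0.5,"dy": 0.2,"dz": 5.4,"twist": 0,"claw": 0.3},{"dx": -0.5,"dy": 0.2,"dz": 5.9,"twist": 0,"claw": 0.3},{"dx": -0.5,"dy": 0.2,"dz": 5.9,"twist": 0,"claw": 0.3},{"dx": -0.5,"dy": 0.2,"dz": 5.9,"twist": 0,"claw": 0.75},{"dx": -0.5,"dy": 0.2,"dz": 5.9,"twist": 0,"claw": 0.75}]'

```text
time_s: 43.22
position: [0.5868, -0.1438, 0.0789]
tcp_rot: [[-0.048, 0.999, -0.013], [0.998, 0.048, 0.031], [0.032, -0.012, -0.999]]
force: [-0.5, -0.8, -0.6]
opening: 0.667
```

>>> arm_command --plan '[{"dx": 0,"dy": 0,"dz": 0,"twist": 0,"claw": 0.74},{"dx": 0,"dy": 0,"dz": 0,"twist": 0,"claw": 0.74},{"dx": 0,"dy": 0,"dz": -1,"twist": 0,"claw": 0.74},{"dx": 0,"dy": 0,"dz": -3,"twist": 0,"claw": 0.74},{"dx": 0,"dy": 0,"dz": -5,"twist": 0,"claw": 0.74},{"dx": 0,"dy": 0,"dz": -7,"twist": 0,"claw": 0.7},{"dx": 0,"dy": 0,"dz": -7,"twist": 0,"claw": 0.7},{"dx": 0,"dy": 0,"dz": -7,"twist": 0,"claw": 0.7}]'

```text
time_s: 43.88
position: [0.5889, -0.1464, 0.151]
tcp_rot: [[-0.048, 0.999, -0.009], [0.998, 0.048, 0.029], [0.03, -0.008, -1.0]]
force: [-0.1, 0.2, 0.7]
opening: 0.7
```

```bash
python3 - <<'E'
from h import *
crop("scene","s32",230,110,430,260,4)
g();print(bot.read_state()['tcp_rot'].round(4)) 
E
```

```text
43.93 [ 0.5878 -0.1459  0.1496] yaw 92.7 op 0.699 F [-0.8  0.4  0.1]
[[-0.0478  0.9988 -0.0123]
 [ 0.9984  0.0481  0.0305]
 [ 0.0311 -0.0109 -0.9995]]
```

View pics/s32.png

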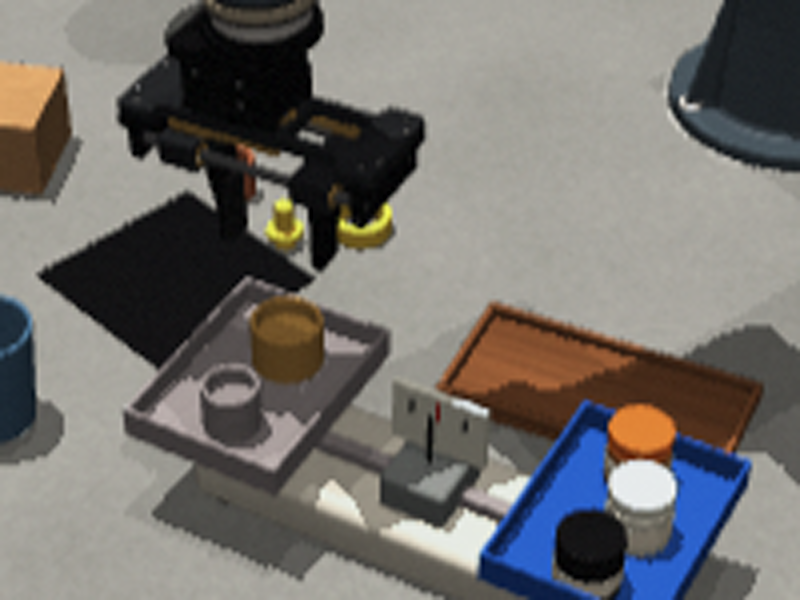

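>>> arm_command --plan '[{"dx": 0,"dy": 0,"dz": -1,"twist": 0,"claw": 0.62},{"dx": 0,"dy": 0,"dz": -2,"twist": 0,"claw": 0.62},{"dx": 0,"dy": 0,"dz": -2,"twist": 0,"claw": 0.62},{"dx": 0,"dy": 0,"dz": -2,"twist": 0,"claw": 0.62},{"dx": 0,"dy": 0,"dz": -2,"twist": 0,"claw": 0.62},{"dx": 0,"dy": 0,"dz": -2,"twist": 0,"claw": 0.62},{"dx": 0,"dy": 0,"dz": -2,"twist": 0,"claw": 0.62},{"dx": 0,"dy": 0,"dz": -2,"twist": 0,"claw": 0.62}]'

```text
time_s: 44.6
position: [0.5878, -0.1464, 0.1691]
tcp_rot: [[-0.048, 0.999, -0.013], [0.998, 0.048, 0.031], [0.032, -0.012, -0.999]]
force: [0.6, 0.2, 0.9]
opening: 0.622
```

>>> arm_command --plan '[{"dx": 0,"dy": 0,"dz": 0,"twist": 0,"claw": 0.62},{"dx": 0,"dy": 0,"dz": 0,"twist": 0,"claw": 0.62},{"dx": 0,"dy": 0,"dz": 0,"twist": 0,"claw": 0.62},{"dx": 0,"dy": 0,"dz": 0,"twist": 0,"claw": 0.62},{"dx": 0,"dy": 0,"dz": 0,"twist": 0,"claw": 0.62},{"dx": 0,"dy": 0,"dz": 0,"twist": 0,"claw": 0.62},{"dx": 0,"dy": 0,"dz": 0,"twist": 0,"claw": 0.62},{"dx": 0,"dy": 0,"dz": 0,"twist": 0,"claw": 0.62}]'

```text
time_s: 45.27
position: [0.5878, -0.1464, 0.1692]
tcp_rot: [[-0.048, 0.999, -0.013], [0.998, 0.048, 0.031], [0.031, -0.012, -0.999]]
force: [0.2, 0.1, 0.1]
opening: 0.621
```

>>> arm_command --plan '[{"dx": 0,"dy": 0,"dz": 0,"twist": 0,"claw": 0.62},{"dx": 0,"dy": 0,"dz": 0,"twist": 0,"claw": 0.62},{"dx": 0,"dy": 0,"dz": 0,"twist": 0,"claw": 0.62},{"dx": 0,"dy": 0,"dz": 0,"twist": 0,"claw": 0.62},{"dx": 0,"dy": 0,"dz": 0,"twist": 0,"claw": 0.62},{"dx": 0,"dy": 0,"dz": 0,"twist": 0,"claw": 0.62},{"dx": 0,"dy": 0,"dz": 0,"twist": 0,"claw": 0.62},{"dx": 0,"dy": 0,"dz": 0,"twist": 0,"claw": 0.62}]'

```text
time_s: 45.93
position: [0.5878, -0.1464, 0.1691]
tcp_rot: [[-0.048, 0.999, -0.013], [0.998, 0.048, 0.031], [0.032, -0.012, -0.999]]
force: [-0.6, 1.2, 0.2]
opening: 0.617
```

```bash
python3 - <<'E'
from h import *
crop("scene","s33",250,160,430,280,4.4)
crop("top","t33",225,140,375,260,5)
g()
E
```

```text
46.03 [ 0.5878 -0.1464  0.1692] yaw 92.7 op 0.618 F [ 1.  -0.2 -0.5]
```

View pics/s33.png

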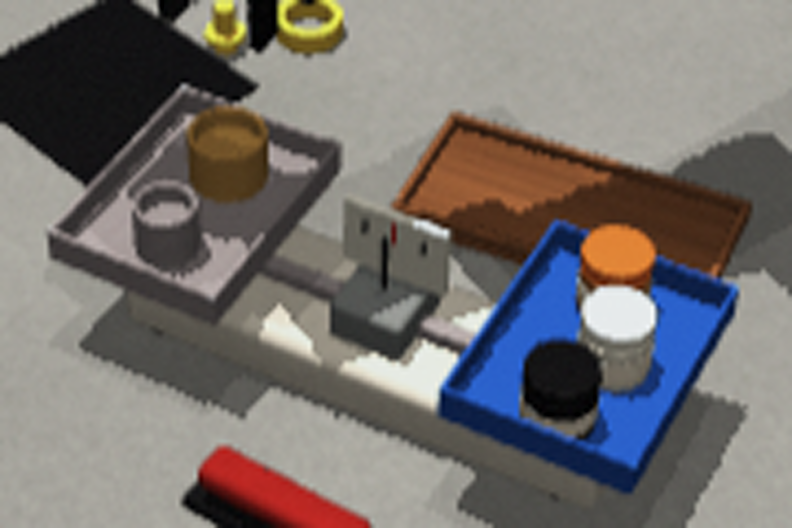

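View pics/t33.png

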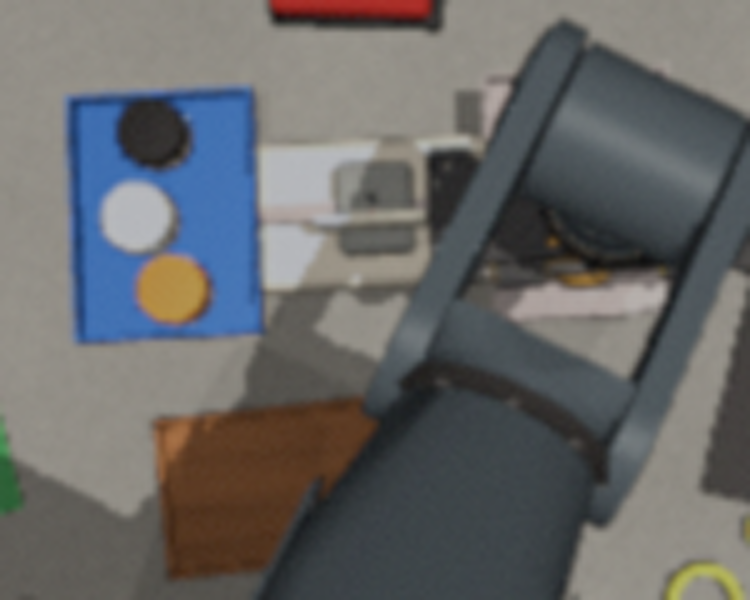

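The beam is level: the pan rims are at the same pixels as in the empty start picture. I'll leave it a bit longer while the gripper moves clear to the amber jar.

```bash
python3 - <<'E'
from h import *
for n,p,q in[("black",(153,133),(562,375)),("white",(138,215),(617,315)),("amber",(173,288),(618,253))]:
    print(n,w("top",225+p[0]/5-.4,140+p[1]/5-.4,.118),w("scene",250+q[0]/4.4-.4,160+q[1]/4.4-.4,.118))
g((.563,.115,.168))
E
```

```text
black [0.65941897 0.12855566 0.118     ] [0.66651194 0.13279759 0.118     ]
white [0.60719229 0.13769217 0.118     ] [0.60826333 0.13858031 0.118     ]
amber [0.56076159 0.11518993 0.118     ] [0.56186186 0.11686056 0.118     ]
46.03 [ 0.5878 -0.1464  0.1692] yaw 92.7 op 0.618 F [ 1.  -0.2 -0.5]
(0.563, 0.115, 0.168) [26.21 -1.22  0.96]
```

>>> arm_command --plan '[{"dx": 2.5,"dy": -0.1,"dz": 0,"twist": 0,"claw": 0.62},{"dx": 6,"dy": -0.3,"dz": 0,"twist": 0,"claw": 0.62},{"dx": 10,"dy": -0.5,"dz": 0,"twist": 0,"claw": 0.62},{"dx": 14,"dy": -0.7,"dz": 0,"twist": 0,"claw": 0.62},{"dx": 18,"dy": -0.9,"dz": 0.2,"twist": 0,"claw": 0.62},{"dx": 22,"dy": -1.1,"dz": 0.4,"twist": 0,"claw": 0.62},{"dx": 25,"dy": -1.3,"dz": 0.8,"twist": 0,"claw": 0.62},{"dx": 26.3,"dy": -1.4,"dz": 1,"twist": 0,"claw": 0.62}]'

```text
time_s: 46.7
position: [0.5598, 0.1198, 0.1676]
tcp_rot: [[-0.051, 0.999, -0.014], [0.998, 0.052, 0.032], [0.033, -0.012, -0.999]]
force: [-0.7, -0.2, 0.0]
opening: 0.623
```

>>> arm_command --plan '[{"dx": 0,"dy": 0,"dz": 0,"twist": 0,"claw": 0.62},{"dx": 0,"dy": 0,"dz": 0,"twist": 0,"claw": 0.62},{"dx": 0,"dy": 0,"dz": 0,"twist": 0,"claw": 0.62}]'

```text
time_s: 46.95
position: [0.5603, 0.1186, 0.1676]
tcp_rot: [[-0.051, 0.999, -0.013], [0.998, 0.051, 0.031], [0.032, -0.012, -0.999]]
force: [0.6, -0.6, -0.6]
opening: 0.624
```

```bash
python3 - <<'E'
from h import *
crop("scene","s34",330,140,480,290,4)
g((.562,.116,.16),(.562,.116,.076));print(bot.read_state()['tcp_rot'].round(4)) 
E
```

```text
47.0 [0.5605 0.1182 0.1677] yaw 92.9 op 0.619 F [0.2 0.2 1. ]
(0.562, 0.116, 0.16) [-0.25  0.15  0.76]
(0.562, 0.116, 0.076) [-0.52  0.25  9.15]
[[-0.0498  0.9987 -0.0133]
 [ 0.9982  0.0502  0.0315]
 [ 0.0322 -0.0117 -0.9994]]
```

View pics/s34.png

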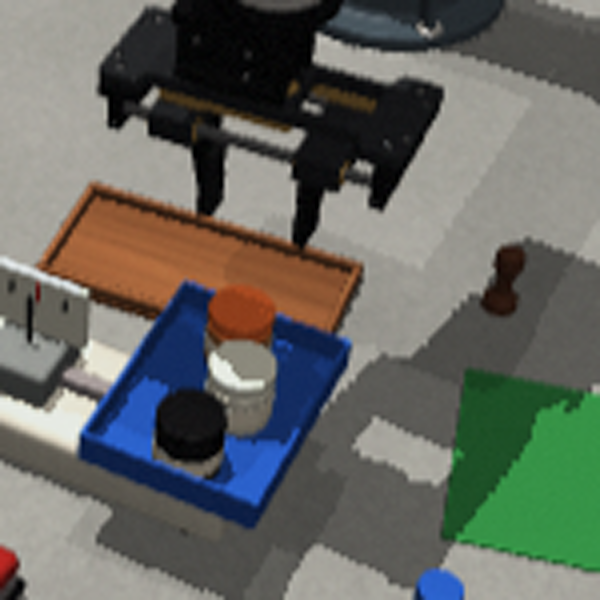

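>>> arm_command --plan '[{"dx": -0.2,"dy": 0.2,"dz": 1.5,"twist": 0,"claw": 0.62},{"dx": -0.4,"dy": 0.2,"dz": 4,"twist": 0,"claw": 0.62},{"dx": -0.4,"dy": 0.2,"dz": 6.5,"twist": 0,"claw": 0.62},{"dx": -0.5,"dy": 0.2,"dz": 8.5,"twist": 0,"claw": 0.62},{"dx": -0.5,"dy": 0.2,"dz": 9.2,"twist": 0,"claw": 0.62},{"dx": -0.5,"dy": 0.2,"dz": 9.2,"twist": 0,"claw": 0.62}]'

```text
time_s: 47.5
position: [0.5605, 0.1146, 0.0738]
tcp_rot: [[-0.047, 0.999, -0.017], [0.998, 0.048, 0.031], [0.032, -0.016, -0.999]]
force: [-0.1, -0.2, -0.0]
opening: 0.621
```

>>> arm_command --plan '[{"dx": 0,"dy": 0,"dz": 0,"twist": 0,"claw": 0.3},{"dx": 0,"dy": 0,"dz": 0,"twist": 0,"claw": 0.3},{"dx": 0,"dy": 0,"dz": 0,"twist": 0,"claw": 0.3},{"dx": 0,"dy": 0,"dz": 0,"twist": 0,"claw": 0.3},{"dx": 0,"dy": 0,"dz": 0,"twist": 0,"claw": 0.3},{"dx": 0,"dy": 0,"dz": 0,"twist": 0,"claw": 0.3}]'

```text
time_s: 48.0
position: [0.5611, 0.1146, 0.0745]
tcp_rot: [[-0.048, 0.999, -0.015], [0.998, 0.048, 0.031], [0.032, -0.014, -0.999]]
force: [-0.5, -0.4, 0.2]
opening: 0.496
```

```bash
python3 - <<'E'
from h import *
g((.43,.1,.16));print(bot.read_state()['tcp_rot'].round(4)) 
E
```

```text
48.0 [0.5611 0.1146 0.0745] yaw 92.7 op 0.496 F [-0.5 -0.4  0.2]
(0.43, 0.1, 0.16) [ -0.56 -13.29  -8.39]
[[-0.0477  0.9987 -0.0154]
 [ 0.9984  0.0481  0.0312]
 [ 0.0319 -0.0139 -0.9994]]
```

>>> arm_command --plan '[{"dx": 0,"dy": 0,"dz": -1,"twist": 0,"claw": 0.3},{"dx": 0,"dy": 0,"dz": -3,"twist": 0,"claw": 0.3},{"dx": 0,"dy": 0,"dz": -5.5,"twist": 0,"claw": 0.3},{"dx": 0,"dy": 0,"dz": -7.5,"twist": 0,"claw": 0.3},{"dx": 0,"dy": 0,"dz": -8,"twist": 0,"claw": 0.3},{"dx": 0,"dy": 0,"dz": -8,"twist": 0,"claw": 0.3},{"dx": 0,"dy": 0,"dz": -8,"twist": 0,"claw": 0.3}]'

```text
time_s: 48.58
position: [0.5618, 0.1122, 0.1543]
tcp_rot: [[-0.048, 0.999, -0.016], [0.998, 0.048, 0.031], [0.032, -0.014, -0.999]]
force: [-0.6, 0.4, -1.2]
opening: 0.495
```

```bash
python3 - <<'E'
from h import *
crop("scene","s35",300,110,460,260,4)
g((.43,.106,.1),(.43,.106,.007));print(bot.read_state()['tcp_rot'].round(4)) 
E
```

```text
48.63 [0.5613 0.1122 0.1535] yaw 92.7 op 0.495 F [ 0.7 -0.1 -1.3]
(0.43, 0.106, 0.1) [ -0.17 -13.05   5.56]
(0.43, 0.106, 0.007) [ -0.47 -12.91  14.86]
[[-0.0477  0.9987 -0.0176]
 [ 0.9983  0.0482  0.0313]
 [ 0.0321 -0.0161 -0.9994]]
```

View pics/s35.png

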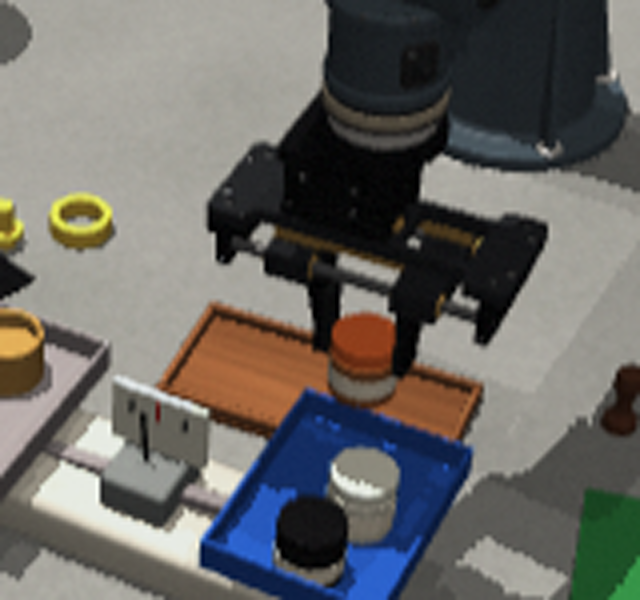

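>>> arm_command --plan '[{"dx": 0,"dy": -2,"dz": 0,"twist": 0,"claw": 0.3},{"dx": 0,"dy": -5,"dz": 0,"twist": 0,"claw": 0.3},{"dx": -0.1,"dy": -8.5,"dz": 0,"twist": 0,"claw": 0.3},{"dx": -0.2,"dy": -11.5,"dz": 1,"twist": 0,"claw": 0.3},{"dx": -0.2,"dy": -13,"dz": 3,"twist": 0,"claw": 0.3},{"dx": -0.3,"dy": -13,"dz": 6,"twist": 0,"claw": 0.3},{"dx": -0.4,"dy": -13,"dz": 9,"twist": 0,"claw": 0.3},{"dx": -0.4,"dy": -13,"dz": 11,"twist": 0,"claw": 0.3}]'

```text
time_s: 49.3
position: [0.4273, 0.1054, 0.043]
tcp_rot: [[-0.047, 0.999, -0.022], [0.998, 0.048, 0.031], [0.032, -0.021, -0.999]]
force: [0.2, -0.3, -1.5]
opening: 0.497
```

```bash
python3 - <<'E'
from h import *
bot.capture("top")
g((.43,.106,.007));print(bot.read_state()['tcp_rot'].round(4)) 
E
```

```text
49.35 [0.4255 0.1055 0.0406] yaw 92.7 op 0.494 F [-2.2  0.4 -3. ]
(0.43, 0.106, 0.007) [-0.08  0.54  3.35]
[[-0.047   0.9985 -0.0278]
 [ 0.9984  0.0478  0.0317]
 [ 0.033  -0.0263 -0.9991]]
```

>>> arm_command --plan '[{"dx": -0.1,"dy": 0.4,"dz": 1.2,"twist": 0,"claw": 0.3},{"dx": -0.1,"dy": 0.5,"dz": 2.4,"twist": 0,"claw": 0.3},{"dx": -0.1,"dy": 0.5,"dz": 3.1,"twist": 0,"claw": 0.3},{"dx": -0.1,"dy": 0.5,"dz": 3.4,"twist": 0,"claw": 0.3},{"dx": -0.1,"dy": 0.5,"dz": 3.4,"twist": 0,"claw": 0.3},{"dx": -0.1,"dy": 0.5,"dz": 3.4,"twist": 0,"claw": 0.64},{"dx": -0.1,"dy": 0.5,"dz": 3.4,"twist": 0,"claw": 0.64},{"dx": -0.1,"dy": 0.5,"dz": 3.4,"twist": 0,"claw": 0.64}]'

```text
time_s: 50.02
position: [0.4298, 0.1058, 0.0068]
tcp_rot: [[-0.047, 0.999, -0.027], [0.998, 0.048, 0.032], [0.033, -0.026, -0.999]]
force: [-0.1, -0.0, -0.1]
opening: 0.612
```

>>> arm_command --plan '[{"dx": 0,"dy": 0,"dz": 0,"twist": 0,"claw": 0.62},{"dx": 0,"dy": 0,"dz": -1,"twist": 0,"claw": 0.62},{"dx": 0,"dy": 0,"dz": -3,"twist": 0,"claw": 0.62},{"dx": 0,"dy": 0,"dz": -6.5,"twist": 0,"claw": 0.62},{"dx": 0,"dy": 0,"dz": -10,"twist": 0,"claw": 0.62},{"dx": 0,"dy": 0,"dz": -14,"twist": 0,"claw": 0.62},{"dx": 0,"dy": 0,"dz": -16,"twist": 0,"claw": 0.62},{"dx": 0,"dy": 0,"dz": -16,"twist": 0,"claw": 0.62}]'

```text
time_s: 50.68
position: [0.4377, 0.1006, 0.1712]
tcp_rot: [[-0.047, 0.999, -0.016], [0.998, 0.048, 0.031], [0.032, -0.015, -0.999]]
force: [-0.3, -0.8, 0.3]
opening: 0.619
```

```bash
python3 - <<'E'
from h import *
bot.capture("top")
crop("scene","s36",300,110,460,260,4)
g((.608,.138,.165));print(bot.read_state()['tcp_rot'].round(4)) 
E
```

```text
50.78 [0.4344 0.1007 0.1674] yaw 92.7 op 0.621 F [ 0.5  0.3 -0.2]
(0.608, 0.138, 0.165) [ 2.91 17.52 -0.08]
[[-0.0469  0.9986 -0.025 ]
 [ 0.9984  0.0477  0.0315]
 [ 0.0327 -0.0235 -0.9992]]
```

View pics/s36.png

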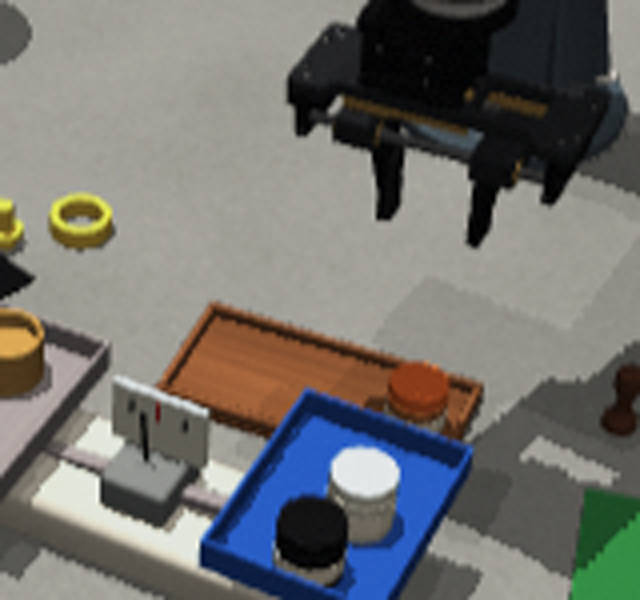

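>>> arm_command --plan '[{"dx": 0.4,"dy": 2,"dz": 0,"twist": 0,"claw": 0.61},{"dx": 0.9,"dy": 5,"dz": 0,"twist": 0,"claw": 0.61},{"dx": 1.5,"dy": 8.7,"dz": 0,"twist": 0,"claw": 0.61},{"dx": 2.1,"dy": 12.4,"dz": 0,"twist": 0,"claw": 0.61},{"dx": 2.6,"dy": 15.6,"dz": 0,"twist": 0,"claw": 0.61},{"dx": 2.9,"dy": 17.5,"dz": 0,"twist": 0,"claw": 0.61},{"dx": 2.9,"dy": 17.5,"dz": 0,"twist": 0,"claw": 0.61},{"dx": 2.9,"dy": 17.5,"dz": 0,"twist": 0,"claw": 0.61}]'

```text
time_s: 51.45
position: [0.6064, 0.138, 0.1613]
tcp_rot: [[-0.047, 0.998, -0.03], [0.998, 0.048, 0.031], [0.033, -0.029, -0.999]]
force: [-0.3, 0.8, -0.2]
opening: 0.614
```

```bash
python3 - <<'E'
from h import *
bot.capture("top")
g((.608,.138,.088));print(bot.read_state()['tcp_rot'].round(4)) 
E
```

```text
51.5 [0.6053 0.1379 0.1617] yaw 92.7 op 0.613 F [ 0.1  1.1 -0.3]
(0.608, 0.138, 0.088) [-0.24  0.49  7.35]
[[-0.047   0.9984 -0.0312]
 [ 0.9984  0.048   0.0312]
 [ 0.0327 -0.0296 -0.999 ]]
```

>>> arm_command --plan '[{"dx": -0.1,"dy": 0.3,"dz": 1.5,"twist": 0,"claw": 0.61},{"dx": -0.2,"dy": 0.4,"dz": 3.5,"twist": 0,"claw": 0.61},{"dx": -0.2,"dy": 0.5,"dz": 5.5,"twist": 0,"claw": 0.61},{"dx": -0.2,"dy": 0.5,"dz": 7,"twist": 0,"claw": 0.61},{"dx": -0.2,"dy": 0.5,"dz": 7.3,"twist": 0,"claw": 0.61},{"dx": -0.2,"dy": 0.5,"dz": 7.3,"twist": 0,"claw": 0.61}]'

```text
time_s: 52.0
position: [0.6051, 0.1382, 0.087]
tcp_rot: [[-0.047, 0.998, -0.037], [0.998, 0.048, 0.031], [0.033, -0.035, -0.999]]
force: [-0.3, -0.1, 1.1]
opening: 0.608
```

>>> arm_command --plan '[{"dx": 0,"dy": 0,"dz": 0,"twist": 0,"claw": 0.3},{"dx": 0,"dy": 0,"dz": 0,"twist": 0,"claw": 0.3},{"dx": 0,"dy": 0,"dz": 0,"twist": 0,"claw": 0.3},{"dx": 0,"dy": 0,"dz": 0,"twist": 0,"claw": 0.3},{"dx": 0,"dy": 0,"dz": 0,"twist": 0,"claw": 0.3},{"dx": 0,"dy": 0,"dz": 0,"twist": 0,"claw": 0.3}]'

```text
time_s: 52.5
position: [0.6056, 0.1382, 0.0876]
tcp_rot: [[-0.047, 0.998, -0.035], [0.998, 0.048, 0.031], [0.033, -0.034, -0.999]]
force: [-0.4, -0.6, 1.6]
opening: 0.496
```

>>> arm_command --plan '[{"dx": 0,"dy": 0,"dz": -1,"twist": 0,"claw": 0.3},{"dx": 0,"dy": 0,"dz": -3,"twist": 0,"claw": 0.3},{"dx": 0,"dy": 0,"dz": -5.5,"twist": 0,"claw": 0.3},{"dx": 0,"dy": 0,"dz": -7,"twist": 0,"claw": 0.3},{"dx": 0,"dy": 0,"dz": -7.5,"twist": 0,"claw": 0.3},{"dx": 0,"dy": 0,"dz": -7.5,"twist": 0,"claw": 0.3},{"dx": 0,"dy": 0,"dz": -7.5,"twist": 0,"claw": 0.3}]'

```text
time_s: 53.08
position: [0.6078, 0.1359, 0.1624]
tcp_rot: [[-0.047, 0.998, -0.036], [0.998, 0.048, 0.031], [0.033, -0.034, -0.999]]
force: [-0.0, 0.1, -1.1]
opening: 0.494
```

```bash
python3 - <<'E'
from h import *
bot.capture("top")
crop("scene","s37",300,110,460,260,4)
g((.438,.031,.16),(.446,-.044,.16));print(bot.read_state()['tcp_rot'].round(4)) 
E
```

```text
53.18 [0.6071 0.1359 0.1613] yaw 92.7 op 0.498 F [ 0.  -0.6 -1.3]
(0.438, 0.031, 0.16) [ -9.68 -17.38   0.45]
(0.446, -0.044, 0.16) [-17.21 -16.94   0.19]
[[-0.0467  0.9982 -0.0381]
 [ 0.9984  0.0479  0.031 ]
 [ 0.0328 -0.0366 -0.9988]]
```

View pics/s37.png

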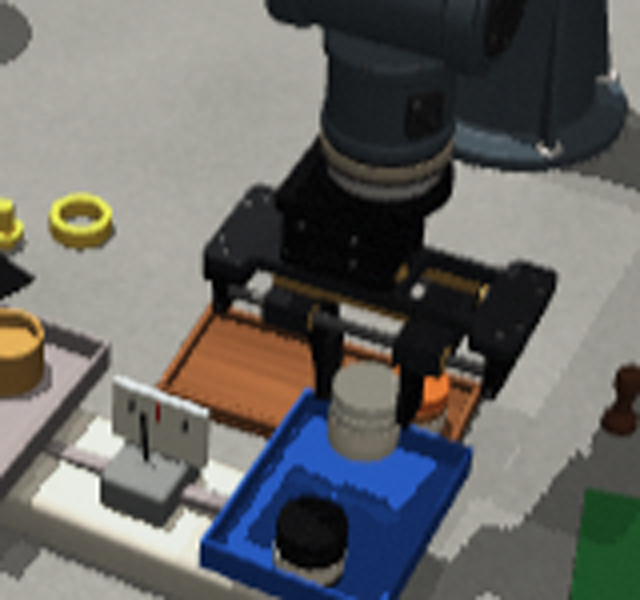

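>>> arm_command --plan '[{"dx": -2,"dy": -2,"dz": 0,"twist": 0,"claw": 0.3},{"dx": -4.8,"dy": -4.7,"dz": 0,"twist": 0,"claw": 0.3},{"dx": -7.7,"dy": -7.6,"dz": 0,"twist": 0,"claw": 0.3},{"dx": -10.6,"dy": -10.4,"dz": 0,"twist": 0,"claw": 0.3},{"dx": -13.5,"dy": -13.3,"dz": 0.1,"twist": 0,"claw": 0.3},{"dx": -16,"dy": -15.8,"dz": 0.2,"twist": 0,"claw": 0.3},{"dx": -17.2,"dy": -16.9,"dz": 1.5,"twist": 0,"claw": 0.3},{"dx": -17.2,"dy": -16.9,"dz": 3,"twist": 0,"claw": 0.3}]'

```text
time_s: 53.85
position: [0.4426, -0.0449, 0.1315]
tcp_rot: [[-0.043, 0.998, -0.04], [0.999, 0.044, 0.031], [0.033, -0.039, -0.999]]
force: [-0.1, -0.1, -0.6]
opening: 0.498
```

```bash
python3 - <<'E'
from h import *
bot.capture("top")
g((.446,-.044,.008));print(bot.read_state()['tcp_rot'].round(4)) 
E
```

```text
53.9 [ 0.4416 -0.0434  0.1289] yaw 92.5 op 0.496 F [-1.5  0.6 -3.1]
(0.446, -0.044, 0.008) [-0.5   0.95 12.05]
[[-0.043   0.9981 -0.0443]
 [ 0.9985  0.0445  0.0333]
 [ 0.0353 -0.0428 -0.9985]]
```

>>> arm_command --plan '[{"dx": -0.2,"dy": 0.4,"dz": 1.5,"twist": 0,"claw": 0.3},{"dx": -0.3,"dy": 0.7,"dz": 4.5,"twist": 0,"claw": 0.3},{"dx": -0.4,"dy": 0.9,"dz": 8,"twist": 0,"claw": 0.3},{"dx": -0.5,"dy": 0.9,"dz": 10.5,"twist": 0,"claw": 0.3},{"dx": -0.5,"dy": 0.9,"dz": 11.7,"twist": 0,"claw": 0.3},{"dx": -0.5,"dy": 0.9,"dz": 12.1,"twist": 0,"claw": 0.3},{"dx": -0.5,"dy": 0.9,"dz": 12.1,"twist": 0,"claw": 0.3}]'

```text
time_s: 54.48
position: [0.4446, -0.0432, 0.0067]
tcp_rot: [[-0.044, 0.998, -0.047], [0.998, 0.045, 0.035], [0.037, -0.046, -0.998]]
force: [-0.8, 0.4, -0.4]
opening: 0.492
```

>>> arm_command --plan '[{"dx": 0,"dy": 0,"dz": 0,"twist": 0,"claw": 0.64},{"dx": 0,"dy": 0,"dz": 0,"twist": 0,"claw": 0.64},{"dx": 0,"dy": 0,"dz": 0,"twist": 0,"claw": 0.64},{"dx": 0,"dy": 0,"dz": -1,"twist": 0,"claw": 0.64},{"dx": 0,"dy": 0,"dz": -3.5,"twist": 0,"claw": 0.62},{"dx": 0,"dy": 0,"dz": -7,"twist": 0,"claw": 0.62},{"dx": 0,"dy": 0,"dz": -11,"twist": 0,"claw": 0.62},{"dx": 0,"dy": 0,"dz": -15,"twist": 0,"claw": 0.62}]'

```text
time_s: 55.15
position: [0.451, -0.048, 0.1579]
tcp_rot: [[-0.044, 0.998, -0.049], [0.998, 0.045, 0.035], [0.037, -0.048, -0.998]]
force: [1.3, -0.7, -0.9]
opening: 0.622
```

>>> arm_command --plan '[{"dx": 0,"dy": 0,"dz": -1,"twist": 0,"claw": 0.62},{"dx": 0,"dy": 0,"dz": -1,"twist": 0,"claw": 0.62},{"dx": 0,"dy": 0,"dz": -1,"twist": 0,"claw": 0.62}]'

```text
time_s: 55.4
position: [0.4516, -0.0483, 0.1683]
tcp_rot: [[-0.044, 0.998, -0.048], [0.998, 0.046, 0.035], [0.037, -0.046, -0.998]]
force: [-0.6, -0.7, -0.7]
opening: 0.617
```

```bash
python3 - <<'E'
from h import *
crop("scene","s38",300,110,460,260,4)
g((.662,.13,.165));print(bot.read_state()['tcp_rot'].round(4)) 
E
```

```text
55.45 [ 0.4505 -0.048   0.1672] yaw 92.5 op 0.622 F [ 0.4 -0.4 -0. ]
(0.662, 0.13, 0.165) [16.84 21.92 -0.21]
[[-0.0437  0.9978 -0.0506]
 [ 0.9983  0.0455  0.0358]
 [ 0.038  -0.049  -0.9981]]
```

View pics/s38.png

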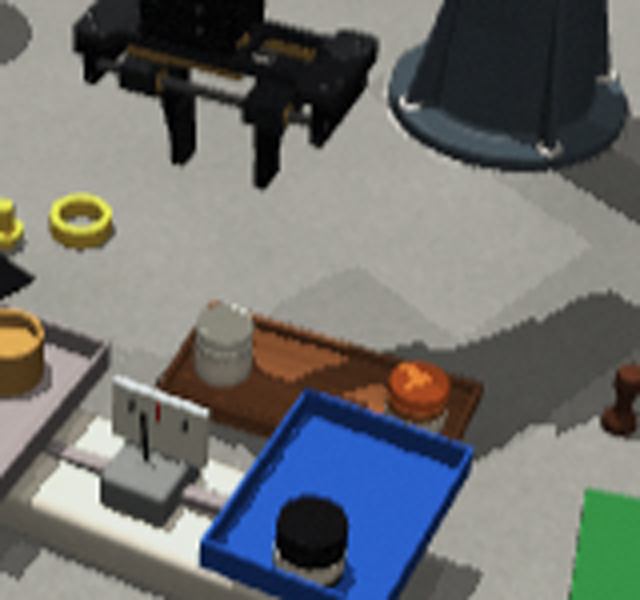

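>>> arm_command --plan '[{"dx": 1.6,"dy": 2.1,"dz": 0,"twist": 0,"claw": 0.62},{"dx": 3.8,"dy": 5,"dz": 0,"twist": 0,"claw": 0.62},{"dx": 6.2,"dy": 8.1,"dz": 0,"twist": 0,"claw": 0.62},{"dx": 8.6,"dy": 11.2,"dz": 0,"twist": 0,"claw": 0.62},{"dx": 11,"dy": 14.3,"dz": 0,"twist": 0,"claw": 0.62},{"dx": 13.4,"dy": 17.5,"dz": 0,"twist": 0,"claw": 0.62},{"dx": 15.6,"dy": 20.3,"dz": 0,"twist": 0,"claw": 0.62},{"dx": 16.8,"dy": 21.9,"dz": 0,"twist": 0,"claw": 0.62}]'

```text
time_s: 56.12
position: [0.6628, 0.1327, 0.1591]
tcp_rot: [[-0.045, 0.998, -0.054], [0.998, 0.047, 0.037], [0.039, -0.052, -0.998]]
force: [0.6, -0.6, -0.6]
opening: 0.617
```

>>> arm_command --plan '[{"dx": 0,"dy": 0,"dz": 0,"twist": 0,"claw": 0.62},{"dx": 0,"dy": 0,"dz": 0,"twist": 0,"claw": 0.62},{"dx": 0,"dy": 0,"dz": 0,"twist": 0,"claw": 0.62}]'

```text
time_s: 56.37
position: [0.6601, 0.1322, 0.1562]
tcp_rot: [[-0.045, 0.997, -0.06], [0.998, 0.048, 0.036], [0.039, -0.059, -0.998]]
force: [-0.5, 0.2, 0.1]
opening: 0.619
```

```bash
python3 - <<'E'
from h import *
g((.662,.13,.165),(.662,.13,.088));print(bot.read_state()['tcp_rot'].round(4)) 
E
```

```text
56.37 [0.6601 0.1322 0.1562] yaw 92.6 op 0.619 F [-0.5  0.2  0.1]
(0.662, 0.13, 0.165) [-0.19  0.12 -0.9 ]
(0.662, 0.13, 0.088) [-0.49  0.58  6.78]
[[-0.0453  0.9971 -0.0605]
 [ 0.9982  0.0476  0.0361]
 [ 0.0389 -0.0588 -0.9975]]
```

>>> arm_command --plan '[{"dx": -0.2,"dy": 0.2,"dz": 1.5,"twist": 0,"claw": 0.62},{"dx": -0.4,"dy": 0.4,"dz": 3.5,"twist": 0,"claw": 0.62},{"dx": -0.5,"dy": 0.5,"dz": 5.5,"twist": 0,"claw": 0.62},{"dx": -0.5,"dy": 0.5,"dz": 6.6,"twist": 0,"claw": 0.62},{"dx": -0.5,"dy": 0.5,"dz": 6.8,"twist": 0,"claw": 0.62},{"dx": -0.5,"dy": 0.5,"dz": 6.8,"twist": 0,"claw": 0.62}]'

```text
time_s: 56.87
position: [0.6598, 0.1291, 0.0871]
tcp_rot: [[-0.044, 0.997, -0.063], [0.998, 0.047, 0.036], [0.039, -0.062, -0.997]]
force: [0.5, -0.4, 1.4]
opening: 0.62
```

>>> arm_command --plan '[{"dx": 0,"dy": 0,"dz": 0,"twist": 0,"claw": 0.3},{"dx": 0,"dy": 0,"dz": 0,"twist": 0,"claw": 0.3},{"dx": 0,"dy": 0,"dz": 0,"twist": 0,"claw": 0.3},{"dx": 0,"dy": 0,"dz": 0,"twist": 0,"claw": 0.3},{"dx": 0,"dy": 0,"dz": 0,"twist": 0,"claw": 0.3},{"dx": 0,"dy": 0,"dz": 0,"twist": 0,"claw": 0.3}]'

```text
time_s: 57.37
position: [0.6605, 0.1292, 0.0878]
tcp_rot: [[-0.044, 0.997, -0.062], [0.998, 0.047, 0.036], [0.039, -0.06, -0.997]]
force: [-0.6, 0.8, 0.7]
opening: 0.495
```

>>> arm_command --plan '[{"dx": 0,"dy": 0,"dz": -1,"twist": 0,"claw": 0.3},{"dx": 0,"dy": 0,"dz": -3,"twist": 0,"claw": 0.3},{"dx": 0,"dy": 0,"dz": -5.5,"twist": 0,"claw": 0.3},{"dx": 0,"dy": 0,"dz": -7,"twist": 0,"claw": 0.3},{"dx": 0,"dy": 0,"dz": -7.5,"twist": 0,"claw": 0.3},{"dx": 0,"dy": 0,"dz": -7.5,"twist": 0,"claw": 0.3},{"dx": 0,"dy": 0,"dz": -7.5,"twist": 0,"claw": 0.3}]'

```text
time_s: 57.95
position: [0.6644, 0.1265, 0.1621]
tcp_rot: [[-0.044, 0.997, -0.063], [0.998, 0.047, 0.036], [0.039, -0.061, -0.997]]
force: [0.4, -0.4, -1.7]
opening: 0.495
```

```bash
python3 - <<'E'
from h import *
crop("scene","s39",300,110,460,260,4)
crop("top","t39",230,180,350,270,6)
g((.438,.031,.16));print(bot.read_state()['tcp_rot'].round(4)) 
E
```

```text
58.05 [0.6637 0.1265 0.1609] yaw 92.5 op 0.5 F [-0.4 -0.3 -1.9]
(0.438, 0.031, 0.16) [ -8.54 -22.94   1.22]
[[-0.0443  0.9969 -0.0652]
 [ 0.9983  0.0467  0.036 ]
 [ 0.0389 -0.0635 -0.9972]]
```

View pics/s39.png

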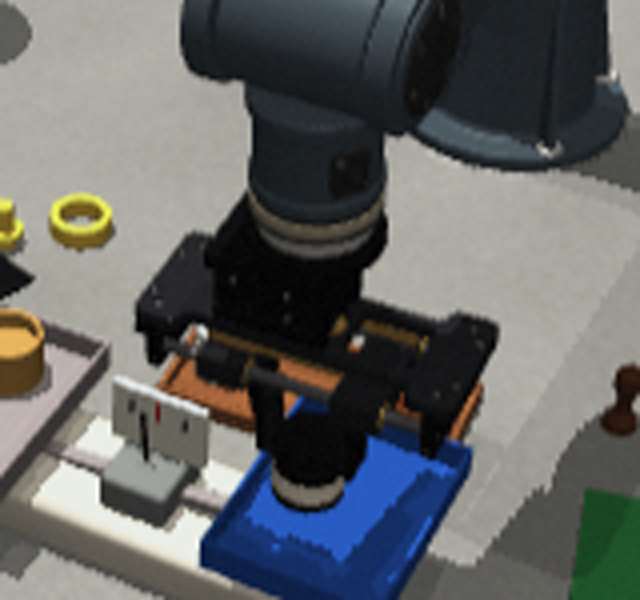

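View pics/t39.png

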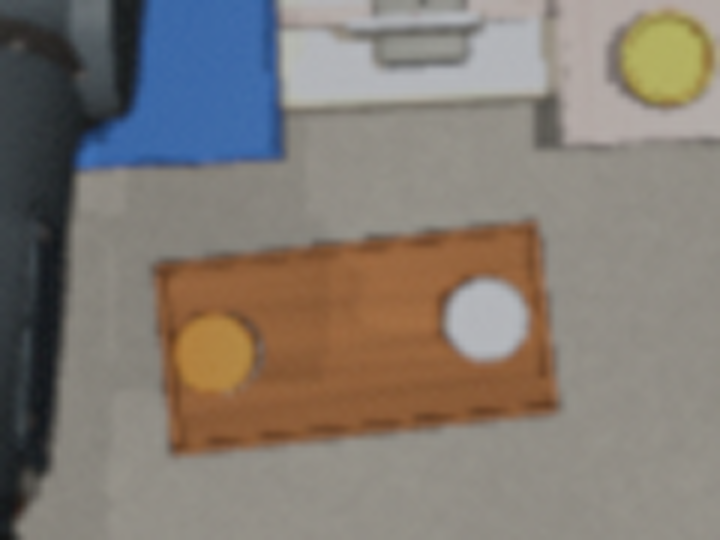

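>>> arm_command --plan '[{"dx": -0.8,"dy": -2,"dz": 0,"twist": 0,"claw": 0.3},{"dx": -1.9,"dy": -5,"dz": 0,"twist": 0,"claw": 0.3},{"dx": -3.3,"dy": -8.8,"dz": 0,"twist": 0,"claw": 0.3},{"dx": -4.7,"dy": -12.6,"dz": 0.2,"twist": 0,"claw": 0.3},{"dx": -6.1,"dy": -16.4,"dz": 0.5,"twist": 0,"claw": 0.3},{"dx": -7.5,"dy": -20,"dz": 0.8,"twist": 0,"claw": 0.3},{"dx": -8.4,"dy": -22.5,"dz": 1.2,"twist": 0,"claw": 0.3},{"dx": -8.6,"dy": -23,"dz": 1.2,"twist": 0,"claw": 0.3}]'

```text
time_s: 58.72
position: [0.4298, 0.0304, 0.1587]
tcp_rot: [[-0.043, 0.996, -0.076], [0.998, 0.046, 0.038], [0.041, -0.074, -0.996]]
force: [-0.8, 1.1, -1.8]
opening: 0.49
```

>>> arm_command --plan '[{"dx": 0,"dy": 0,"dz": 0,"twist": 0,"claw": 0.3},{"dx": 0,"dy": 0,"dz": 0,"twist": 0,"claw": 0.3},{"dx": 0,"dy": 0,"dz": 0,"twist": 0,"claw": 0.3}]'

```text
time_s: 58.97
position: [0.4312, 0.0305, 0.1586]
tcp_rot: [[-0.043, 0.996, -0.074], [0.998, 0.046, 0.037], [0.041, -0.073, -0.997]]
force: [0.1, 0.2, -0.7]
opening: 0.492
```

```bash
python3 - <<'E'
from h import *
g((.438,.031,.0085));print(bot.read_state()['tcp_rot'].round(4)) 
E
```

```text
58.97 [0.4312 0.0305 0.1586] yaw 92.5 op 0.492 F [ 0.1  0.2 -0.7]
(0.438, 0.031, 0.0085) [-0.59  1.77 14.91]
[[-0.0429  0.9963 -0.0743]
 [ 0.9982  0.0458  0.0374]
 [ 0.0407 -0.0726 -0.9965]]
```

>>> arm_command --plan '[{"dx": -0.2,"dy": 0.5,"dz": 2,"twist": 0,"claw": 0.3},{"dx": -0.3,"dy": 1,"dz": 5.5,"twist": 0,"claw": 0.3},{"dx": -0.4,"dy": 1.4,"dz": 9,"twist": 0,"claw": 0.3},{"dx": -0.5,"dy": 1.6,"dz": 12,"twist": 0,"claw": 0.3},{"dx": -0.6,"dy": 1.8,"dz": 14,"twist": 0,"claw": 0.3},{"dx": -0.6,"dy": 1.8,"dz": 14.8,"twist": 0,"claw": 0.3},{"dx": -0.6,"dy": 1.8,"dz": 14.9,"twist": 0,"claw": 0.3},{"dx": -0.6,"dy": 1.8,"dz": 14.9,"twist": 0,"claw": 0.3}]'

```text
time_s: 59.63
position: [0.4398, 0.031, 0.008]
tcp_rot: [[-0.044, 0.996, -0.074], [0.998, 0.046, 0.037], [0.041, -0.072, -0.997]]
force: [-0.1, -0.5, -2.1]
opening: 0.491
```

>>> arm_command --plan '[{"dx": 0,"dy": 0,"dz": 0,"twist": 0,"claw": 0.62},{"dx": 0,"dy": 0,"dz": 0,"twist": 0,"claw": 0.62},{"dx": 0,"dy": 0,"dz": 0,"twist": 0,"claw": 0.62},{"dx": 0,"dy": 0,"dz": 0,"twist": 0,"claw": 0.62},{"dx": 0,"dy": 0,"dz": -1,"twist": 0,"claw": 0.62},{"dx": 0,"dy": 0,"dz": -3.5,"twist": 0,"claw": 0.62},{"dx": 0,"dy": 0,"dz": -7,"twist": 0,"claw": 0.62},{"dx": 0,"dy": 0,"dz": -11,"twist": 0,"claw": 0.62}]'

```text
time_s: 60.3
position: [0.4463, 0.0272, 0.1181]
tcp_rot: [[-0.043, 0.996, -0.077], [0.998, 0.046, 0.038], [0.042, -0.076, -0.996]]
force: [0.7, -1.1, -0.0]
opening: 0.619
```

>>> arm_command --plan '[{"dx": 0,"dy": 0,"dz": -4,"twist": 0,"claw": 0.62},{"dx": 0,"dy": 0,"dz": -8,"twist": 0,"claw": 0.62},{"dx": 0,"dy": 0,"dz": -10,"twist": 0,"claw": 0.62},{"dx": 0,"dy": 0,"dz": -10,"twist": 0,"claw": 0.62},{"dx": 0,"dy": 0,"dz": -10,"twist": 0,"claw": 0.62}]'

```text
time_s: 60.72
position: [0.4546, 0.0232, 0.2191]
tcp_rot: [[-0.043, 0.996, -0.074], [0.998, 0.046, 0.037], [0.041, -0.072, -0.997]]
force: [-0.4, -0.1, 0.3]
opening: 0.621
```

```bash
python3 - <<'E'
from h import *
cv2.imwrite("pics/s40.png",bot.capture("scene")[:,:,::-1]);crop("scene","s41",230,110,430,260,4)
crop("top","t40",160,130,440,300,2.8)
g()
E
```

```text
60.87 [0.4525 0.0237 0.2164] yaw 92.5 op 0.616 F [ 0.3  0.3 -0.6]
```

View pics/s41.png

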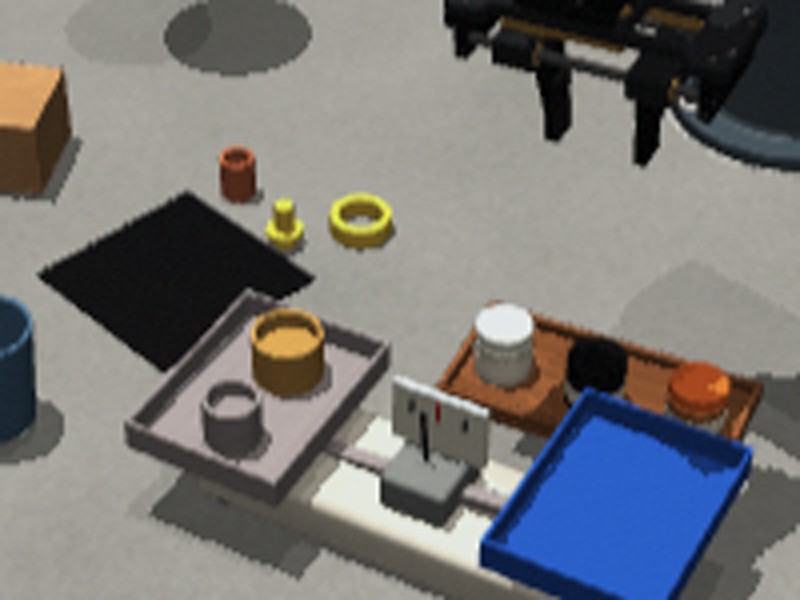

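View pics/t40.png

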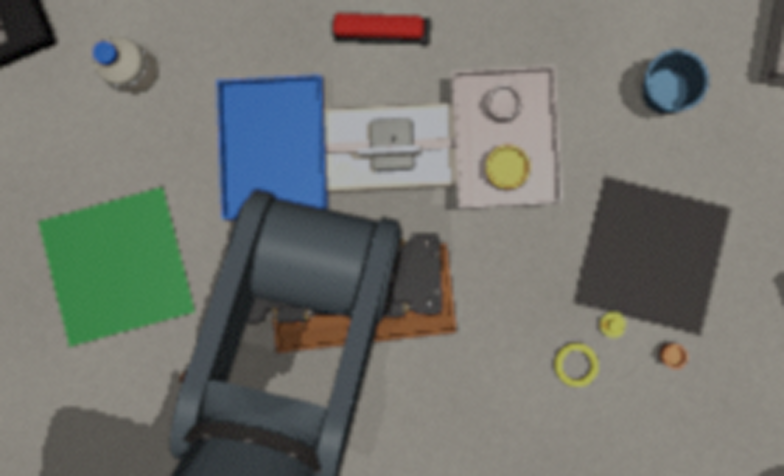

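View pics/s40.png

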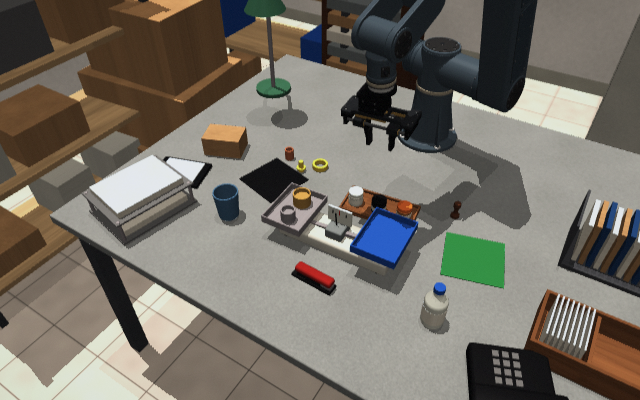

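>>> arm_command --plan '[{"dx": 3,"dy": -1,"dz": -1,"twist": 0,"claw": 0.62},{"dx": 7,"dy": -2,"dz": -2,"twist": 0,"claw": 0.62},{"dx": 11,"dy": -3,"dz": -3,"twist": 0,"claw": 0.62},{"dx": 15,"dy": -4,"dz": -3,"twist": 0,"claw": 0.62},{"dx": 19,"dy": -5,"dz": -3,"twist": 0,"claw": 0.62},{"dx": 22,"dy": -5,"dz": -3,"twist": 0,"claw": 0.62},{"dx": 22,"dy": -5,"dz": -3,"twist": 0,"claw": 0.62},{"dx": 22,"dy": -5,"dz": -3,"twist": 0,"claw": 0.62}]'

```text
time_s: 61.53
position: [0.3942, 0.2407, 0.258]
tcp_rot: [[-0.047, 0.995, -0.084], [0.998, 0.05, 0.037], [0.041, -0.082, -0.996]]
force: [0.2, 0.6, -0.4]
opening: 0.622
```

```bash
python3 - <<'E'
from h import *
crop("scene","s42",330,170,430,230,8)
crop("top","t41",230,180,350,270,6)
g()
E
```

```text
61.63 [0.395  0.2391 0.2582] yaw 92.5 op 0.62 F [ 0.6 -0.9 -0.5]
```

View pics/s42.png

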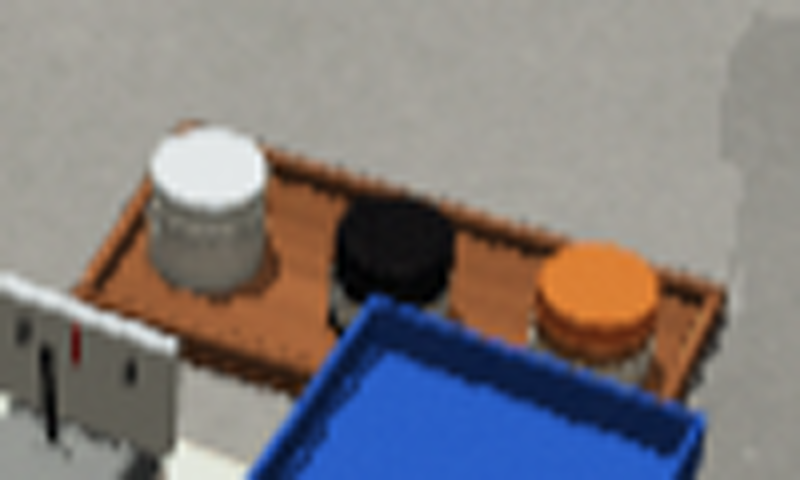

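View pics/t41.png

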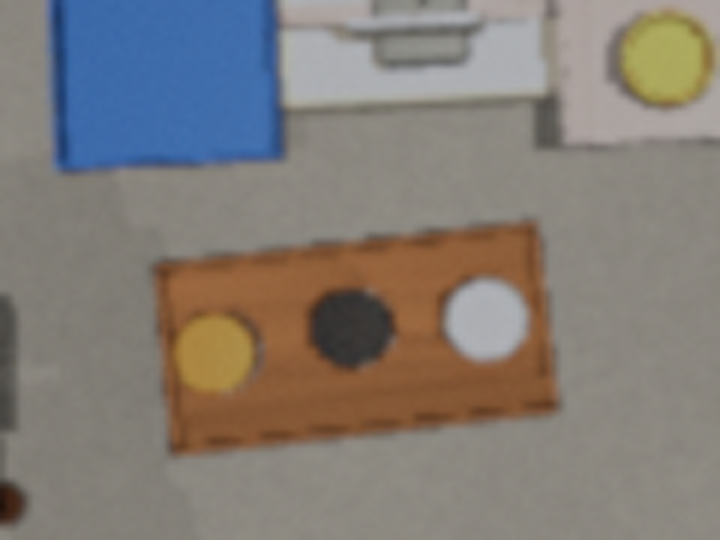

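```bash
python3 - <<'E'
from rig import bot
print(bot.hand_in())
E
```

```text
the job is handed in; nothing more can be done
None
```

The jars are check-weighed and the job is handed in, about 62 s in on the robot clock; no verdict comes back. White, amber and black jars were on the mat (about 300 g), and the 200 g and 100 g weights balanced them.

- **Balance:** after I let go, the beam had about 3 s to settle with nothing touching it. The pan rims were at the same pixels as in the empty start picture, so I took it as level; I had no direct beam reading.
- **Final pictures:** all three jars stand upright on the tray floor. The 200 g and 100 g weights stand side by side in the lowered steel pan. The 50 g weight and the lid stand on the desk, and the other things showed no visible change from the start.
- **White jar fell:** it tipped over in the blue pan on its first placing. I set it upright again against the tray's near wall and put it back before weighing.
- **Fingers higher than stated:** in the pictures they ended about 20 mm above the reported TCP. My first jar grips therefore caught only the caps, and the first try at the lid closed above its knob. I corrected for this from the lid onwards.
- **Tool tilt:** it had built up to about 5 degrees by the end because moves are relative to the measured pose. I saw no effect from it in the last pictures.

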